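# Load the parts washer and wind its timer

### The job

Wash this rebuild's parts: pull the tilt-out bin right forward to its stop so that all its brass fittings tip into the wash basket, let it back home, and get the basket, with all the fittings and all the alloy sleeves from the bench in it, sitting flat inside the washer. Then shut the lid, and once it is shut wind the timer key clockwise, turn after turn, all the way to its stop. Leave the air spring, the flange plate and the wrench where they are.

Things in the scene. Friction and masses are not known exactly. Their poses are not given: they have to be found in the camera images.
- washer: Bench spray washer, fixed grey steel box, dry inside. Origin on the bench under the centre of its open-topped chamber; x to the lid's hinge (away from the robot), y left. Chamber inside 190 (x) by 220 (y) mm, walls 5 mm, rim 140 mm above the bench, flat grate floor at 40 mm. On its right a timer console, y -115 to -225 mm, 130 mm high
- lid (a joint): Angle of the clear hinged lid, rad: 0 = shut flat on the rim, about 1.6 = standing open. A stiff hinge (0.45 N m) keeps it at any angle; 3 to 6 N at its free edge swings it. Hinge line along the washer's y at x = +100 mm, 140 mm above the bench; lid 200 mm from hinge to free edge, 230 mm wide, 6 mm thick
- lid_edge (a point): Middle of the lid's free edge on the outer face (the top when shut). Axes: x along the lid from the free edge to the hinge, z out of the outer face (up when shut, away from the robot when open). A black grip strip 100 mm long (along y), 14 mm wide, stands 14 mm proud of the outer face, its middle 12 mm in from the free edge
- key (a joint): Angle of the run timer's winding key, rad: 0 = run down, 5.6 = fully wound, at its stop; it starts part run down. Winding is clockwise seen from above, against a spring (0.14 rising to 0.23 N m); a clutch holds it wherever it is let go, so it is wound by repeated part turns, each with a fresh hold
- key_grip (a point): Middle of the key's wing: a flat upright steel plate 38 mm long, 9 mm thick, 30 mm tall on a thin upright stem, 175 mm above the bench, console top 45 mm below. z is up, on the turning axis; x along the plate's length, y across its thickness; both turn with the key. The shut lid's top lies 29 mm lower, its nearest side 57 mm off
- stand: Orange steel stand of the tilt-out bin, fixed. Origin on the bench under the bin's pivot line; x to the back of the bin (away from the robot; the bin tips towards -x), y along the pivot line, z up. Two cheeks, x -5 to 95 mm at y = +-72 mm, 161 mm high
- bin (a joint): Tilt of the grey tilt-out bin, rad: 0 = home, upright; 1.65 = right forward at its stop, where its sloping front becomes a chute and all slides out. Swings freely, 0.35 kg: past about 1 it drops forward by itself, below about 0.7 it drops back home; from its stop the handle must first be lifted
- bin_pivot (a point): Middle of the bin's pivot line, 150 mm above the bench; axes as the stand's. At home the bin reaches from 50 mm in front of it (the chute's lip, 40 mm above it) to 98 mm behind, is 116 mm wide and 100 mm high. At its stop the lip is 36 mm in front of and 53 mm below this line; the body 98 mm above it
- bin_handle (a point): Grip point on the bin's tipping handle, a round bar 14 mm thick sticking 85 mm out of the bin's right side (along the stand's -y) with a 24 mm end disc. On the bar's centre line, 52 mm from the bin's side. At home 30 mm behind and 90 mm above the pivot line; it swings round that line to 92 mm in front of and 23 mm above it at the stop
- basket: Steel wire wash basket, loose, 0.3 kg empty, 160 mm (x) by 190 mm (y), walls 50 mm high and 3 mm thick. Origin under the centre of its floor (3 mm thick), z up. It starts on the bench below the bin's chute
- basket_bar (a point): Middle of the basket's carrying bar, a straight flat steel bar, 10 mm thick (y) and 18 mm tall, along the basket's x over its middle, 80 mm above its underside, held by a 14 mm wide post at each end; it splits the opening into two bays, at +y and -y
- sleeve0: Alloy sleeve to be washed (two to four are present), bottle-shaped, 60 mm tall, 0.08 kg: foot 44 mm in diameter for the lower 32 mm, neck 30 mm in diameter above it. Origin at the centre of the foot's underside, z along it towards the neck. Starts standing on the bench between washer and basket
- sleeve1: Alloy sleeve to be washed (two to four are present), bottle-shaped, 60 mm tall, 0.08 kg: foot 44 mm in diameter for the lower 32 mm, neck 30 mm in diameter above it. Origin at the centre of the foot's underside, z along it towards the neck. Starts standing on the bench between washer and basket
- sleeve2: Alloy sleeve to be washed (two to four are present), bottle-shaped, 60 mm tall, 0.08 kg: foot 44 mm in diameter for the lower 32 mm, neck 30 mm in diameter above it. Origin at the centre of the foot's underside, z along it towards the neck. Starts standing on the bench between washer and basket
- sleeve3: Alloy sleeve to be washed (two to four are present), bottle-shaped, 60 mm tall, 0.08 kg: foot 44 mm in diameter for the lower 32 mm, neck 30 mm in diameter above it. Origin at the centre of the foot's underside, z along it towards the neck. Starts standing on the bench between washer and basket
- fitting0: Brass hose fitting to be washed (three to six are present), 26 mm long, 0.025 kg: 19 mm across for the lower 12 mm, then a 13 mm nose. Origin at the centre of the wide end, z towards the nose. Starts in the bin
- fitting1: Brass hose fitting to be washed (three to six are present), 26 mm long, 0.025 kg: 19 mm across for the lower 12 mm, then a 13 mm nose. Origin at the centre of the wide end, z towards the nose. Starts in the bin
- fitting2: Brass hose fitting to be washed (three to six are present), 26 mm long, 0.025 kg: 19 mm across for the lower 12 mm, then a 13 mm nose. Origin at the centre of the wide end, z towards the nose. Starts in the bin
- fitting3: Brass hose fitting to be washed (three to six are present), 26 mm long, 0.025 kg: 19 mm across for the lower 12 mm, then a 13 mm nose. Origin at the centre of the wide end, z towards the nose. Starts in the bin
- fitting4: Brass hose fitting to be washed (three to six are present), 26 mm long, 0.025 kg: 19 mm across for the lower 12 mm, then a 13 mm nose. Origin at the centre of the wide end, z towards the nose. Starts in the bin
- fitting5: Brass hose fitting to be washed (three to six are present), 26 mm long, 0.025 kg: 19 mm across for the lower 12 mm, then a 13 mm nose. Origin at the centre of the wide end, z towards the nose. Starts in the bin
- airspring: Bystander: finished black rubber air spring, 94 mm in diameter, 135 mm tall, standing on the left of the bin, origin under its centre
- flange: Bystander: square steel flange plate 100 mm across, 8 mm thick, with an 18 mm hinge barrel along one edge, lying behind the washer; origin under its centre
- wrench: Bystander: steel wrench lying on the bench behind the washer, origin about its middle

How it is judged (in metres and radians):
On the way, in this order (a step that is already met when the one before it is completed fails the run):
1. the bin is pulled forward to its stop (value of joint bin above 1.5 rad), for 0.2 s.
2. the basket stands flat on the washer's grate with all fittings and sleeves in it (horizontal distance between basket and washer below 0.03 m and z of basket in the frame of washer between 0.03 and 0.052 m and angle between basket's own z axis and vertical below 0.1 rad and x of sleeve0 in the frame of basket between -0.078 and 0.078 m and y of sleeve0 in the frame of basket between -0.093 and 0.093 m and z of sleeve0 in the frame of basket between -0.005 and 0.065 m and x of sleeve1 in the frame of basket between -0.078 and 0.078 m and y of sleeve1 in the frame of basket between -0.093 and 0.093 m and z of sleeve1 in the frame of basket between -0.005 and 0.065 m and x of sleeve2 in the frame of basket between -0.078 and 0.078 m and y of sleeve2 in the frame of basket between -0.093 and 0.093 m and z of sleeve2 in the frame of basket between -0.005 and 0.065 m and x of sleeve3 in the frame of basket between -0.078 and 0.078 m and y of sleeve3 in the frame of basket between -0.093 and 0.093 m and z of sleeve3 in the frame of basket between -0.005 and 0.065 m and x of fitting0 in the frame of basket between -0.078 and 0.078 m and y of fitting0 in the frame of basket between -0.093 and 0.093 m and z of fitting0 in the frame of basket between -0.005 and 0.065 m and x of fitting1 in the frame of basket between -0.078 and 0.078 m and y of fitting1 in the frame of basket between -0.093 and 0.093 m and z of fitting1 in the frame of basket between -0.005 and 0.065 m and x of fitting2 in the frame of basket between -0.078 and 0.078 m and y of fitting2 in the frame of basket between -0.093 and 0.093 m and z of fitting2 in the frame of basket between -0.005 and 0.065 m and x of fitting3 in the frame of basket between -0.078 and 0.078 m and y of fitting3 in the frame of basket between -0.093 and 0.093 m and z of fitting3 in the frame of basket between -0.005 and 0.065 m and x of fitting4 in the frame of basket between -0.078 and 0.078 m and y of fitting4 in the frame of basket between -0.093 and 0.093 m and z of fitting4 in the frame of basket between -0.005 and 0.065 m and x of fitting5 in the frame of basket between -0.078 and 0.078 m and y of fitting5 in the frame of basket between -0.093 and 0.093 m and z of fitting5 in the frame of basket between -0.005 and 0.065 m), for 0.2 s.
3. the lid is shut over the loaded basket (all of step 2 and value of joint lid below 0.06 rad), for 0.2 s.
4. the timer key is wound to its stop with the lid shut (value of joint lid below 0.06 rad and value of joint key above 5.35 rad), for 0.2 s.
At the end, for the whole second after the job is handed in: The basket sits level on the chamber's grate (centre within 30 mm), every sleeve and fitting present lies within its walls, the lid is shut (under 0.06 rad), the key is wound past 5.35 rad of 5.6, the bin is back home (under 0.12 rad), and all is at rest (all of step 2 and all of step 4 and value of joint bin below 0.12 rad and linear speed of each of basket, sleeve0, sleeve1, sleeve2, sleeve3, fitting0, fitting1, fitting2, fitting3, fitting4, fitting5 below 0.02 m/s); the robot touches nothing.
It fails at once if the airspring is moved more than 30 mm or tipped (distance of airspring from where it was at the start of the episode above 0.03 m or angle between airspring's own z axis and vertical above 0.4 rad).
It fails at once if the flange is moved more than 30 mm or tipped (distance of flange from where it was at the start of the episode above 0.03 m or angle between flange's own z axis and vertical above 0.4 rad).
It fails at once if the wrench is moved more than 30 mm or tipped (distance of wrench from where it was at the start of the episode above 0.03 m or angle between wrench's own z axis and vertical above 0.4 rad).
It fails at once if the timer is wound (key past 1.4 rad) while the lid still stands open (value of joint key above 1.4 rad and value of joint lid above 0.3 rad).
Of sleeve0, sleeve1, sleeve2, sleeve3 only 2 to 4 are there at a start; the rules pass over those that are not, and their reading is None.
Of fitting0, fitting1, fitting2, fitting3, fitting4, fitting5 only 3 to 6 are there at a start; the rules pass over those that are not, and their reading is None.
At some moment in a run one of sleeve0, sleeve1, sleeve2, sleeve3 may be knocked a few centimetres aside while the robot is not near it.
Once in a run the grip may slacken for a moment while it holds something.
It also fails if it takes over 210 s, if anything falls off the work surface, if the arm or the gripper's body presses on something with over 40 N, if the wrist force passes 120 N, or if a joint passes its speed limit or range.

### The arm

A 6-joint arm with a two-finger parallel gripper is mounted at the origin on the work surface. World frame = base frame: x ahead of the robot, y to its left, z up, the work surface at z = 0. Lengths are in mm, angles in rad, forces in N, time in s.
With the tool pointing down it reaches from about 400 to 925 mm from the base axis. Payload 12.5 kg.
Tool frame: the origin (TCP) lies on the mounting face of the last link; the fingertips stand 190 mm ahead of it and the grasp point (between the pads) lies 171 mm ahead of it (env.grasp_offset is the distance from the TCP to the grasp point, in mm); z points along the fingers, y is the direction in which the jaws open and shut (so a half turn about z gives the same grasp; the last joint's range is limited). The gripper opens to 95 mm and grips with 3 to 60 N. Pads are 20 mm wide; open, the fingers measure 119 mm over their backs; the gripper's body (75 mm by 180 mm) begins 59 mm behind the grasp point.
Start: joints at [-1.26, 0.491, 1.559, -0, 1.092, -0.106], TCP at [253.041, -571.485, 404.761] pointing down, gripper open.
Joint ranges: [-3.1, 3.1], [-0.84, 2.19], [0.05, 2.79], [-1.13, 4.28], [0.06, 2.93], [-2.69, 2.69]. Speed limits (rad/s): [2.22, 2.22, 2.79, 3.14, 3.14, 3.14].

### API

Orientations are given as [roll, pitch, yaw] about the fixed x, y, z axes, in that order (R = Rz(yaw) Ry(pitch) Rx(roll)).
In Python, from cell import env, viewer gives the robot as it stands.
- The arm moves only by the tool play_rows, never from a script. Its argument "increments" is a list of rows, each an object of numbers: "dx", "dy", "dz": the shift along the tool's x, y, z in mm; "rx", "ry", "rz": the turn, a rotation vector about the tool's x, y, z in units of 6 degrees (1.0 is 6 degrees). A call has 1 to 8 rows; each row is the pose to reach, as a shift and turn from the pose measured when the call began, along the tool's axes at that moment; what a row does not reach only later rows make up. A row lasts 1/12 s, in which the tool goes at most 41.7 mm and 7.16 degrees, less where a joint would pass 70% of its speed; a pose out of reach is approached as far as the arm can. A call with a gripper value outside its range is refused whole. "fingers" is the opening, from 0 (shut) to 1 (fully open), set as the call begins (left out, the last holds). The fingers move at their own pace and stop on an object; the grip force is fixed at half the most. Time passes only in rows, so rows that repeat a pose let the fingers close. It gives the time, the measured TCP pose, the force and the opening at its end, in the units of the state.
- env.state(): the state, without advancing time (a new reading comes with each control period).
- viewer.read_camera(name): name is "scene" or "top" or "wrist"; returns a dict with "image" (400x640x3 uint8, red, green, blue), "fx", "fy", "cx", "cy" (pixels), "rvec" (rotation vector, rad) and "tvec" (3), from world to camera coordinates, as OpenCV has them. Camera axes: x right, y down, z forward; pixel columns grow to the right and rows downward; lengths in mm; the calibration is good to about 2 mm. A picture is of the moment at which its call begins. There is no depth.
- env.job_done(): hands the job in, once; it reports no verdict.
The state is a dict: "t": time; "joints": joint angles; "qvel": joint speeds; "tau": joint torques, N m; "eef_pos": TCP position; "tcp_rot": TCP orientation; "ft_force": force on the tool from outside, world axes, zero at the start; "moment": the same for the moment, N m; "opening": opening from 0.0 (shut) to 1.0 (fully open).
Only numpy, scipy, OpenCV 4.12 (cv2) and the standard library are available. Lean on these libraries where they do the work, as an engineer would, in place of code of your own. Each camera call takes 0.05 s, during which the arm holds its last target.

## Working session

There is one attempt and no reset: what is moved stays moved. The work goes in short steps, Python scripts to look and compute and a tool call to move; the robot and the scene stay as the last step left them, time stands still between calls to the robot, and variables do not carry over. Pictures are saved under pics/ and viewed, and the job is handed in when it is done.

Besides the shell and the picture viewer there is one more tool, called after "Call:" by a JSON object that holds its "fn" and its "kwargs". play_rows: Moves the arm, as the interface text tells. Its arguments: {"type":"object","properties":{"increments":{"type":"array","items":{"type":"object","properties":{"dx":{"type":"number"},"dy":{"type":"number"},"dz":{"type":"number"},"rx":{"type":"number"},"ry":{"type":"number"},"rz":{"type":"number"}}}},"fingers":{"type":"number"}},"required":["increments"]}

```bash
ls; mkdir -p pics; python3 - <<'E'
from cell import env, viewer
import cv2
print(env.state(), env.grasp_offset)
for n in ["scene","top","wrist"]:
    c=viewer.read_camera(n); cv2.imwrite(f"pics/{n}0.png",c["image"][:,:,::-1]); print(n,{k:v for k,v in c.items() if k!="image"})
E
```

```text
pics
{'t': 0.0, 'joints': array([-1.25957328e+00,  4.91556978e-01,  1.55945479e+00, -4.84089902e-06,
        1.09169722e+00, -1.05611102e-01]), 'qvel': array([ 4.60740716e-05,  4.18995349e-04, -9.02858342e-04,  6.28997356e-04,
       -5.43733546e-04, -6.13921774e-04]), 'tau': array([ 3.04905610e-03, -6.12648225e+01, -2.58179837e+01,  6.93524955e-02,
        4.82367596e-02, -1.13574099e-04]), 'eef_pos': array([ 253.04565464, -571.44479283,  404.1613951 ]), 'tcp_rot': array([-3.14048208e+00, -1.13408999e-04,  4.16836324e-01]), 'ft_force': array([0.26984508, 0.31859373, 0.88103991]), 'moment': array([ 0.01468478, -0.01996455, -0.03258158]), 'opening': 1.0002637045101896} 171.3
scene {'fx': 498.2123680492316, 'fy': 498.2123680492316, 'cx': 315.64760070086874, 'cy': 201.40660566604407, 'rvec': array([ 2.07478956,  1.73581291, -0.45990454]), 'tvec': array([-203.69300436, -415.35731867, 1787.63234648])}
top {'fx': 508.4176210751348, 'fy': 508.4176210751348, 'cx': 315.01594519259396, 'cy': 202.30214348681443, 'rvec': array([ 2.14516964, -2.21251427,  0.10341162]), 'tvec': array([ 105.26065008,  569.95707344, 1462.59291292])}
wrist {'fx': 336.05036509717786, 'fy': 336.05036509717786, 'cx': 322.2795592527505, 'cy': 203.40229532239277, 'rvec': array([-2.4167058 ,  1.57412678,  0.23527951]), 'tvec': array([-626.33407035,  -32.19256871,  391.79800474])}
```

View pics/scene0.png

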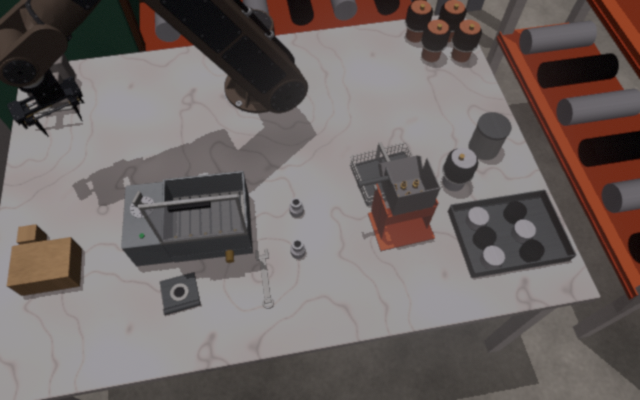

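View pics/top0.png

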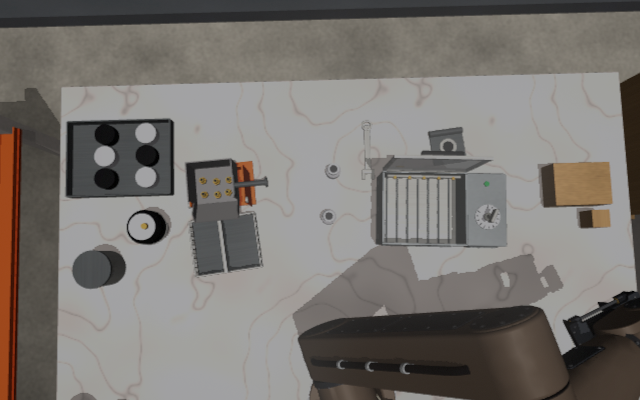

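View pics/wrist0.png

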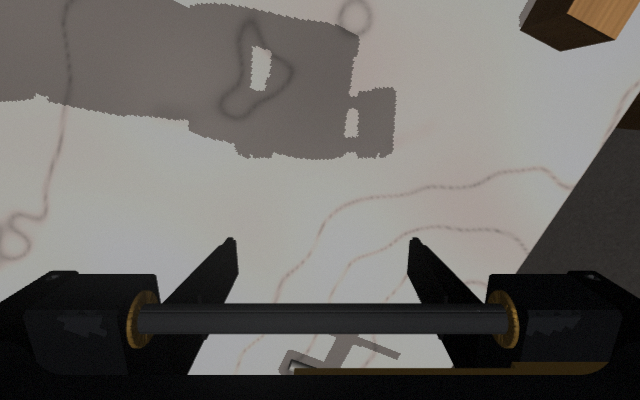

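```bash
cat > h.py <<'E'
from cell import env, viewer
import cv2, numpy as np
from scipy.spatial.transform import Rotation as R
def cam(n,save=None,box=None,scale=1):
    c=viewer.read_camera(n); im=c["image"][:,:,::-1].copy()
    if save:
        s=im
        if box: s=im[box[1]:box[3],box[0]:box[2]]
        if scale!=1: s=cv2.resize(s,None,fx=scale,fy=scale,interpolation=cv2.INTER_CUBIC)
        cv2.imwrite("pics/"+save,s)
    c["im"]=im
    c["R"]=R.from_rotvec(c["rvec"]).as_matrix()
    return c
def ray(c,u,v):
    d=c["R"].T@np.array([(u-c["cx"])/c["fx"],(v-c["cy"])/c["fy"],1.0]); o=-c["R"].T@c["tvec"]
    return o,d
def onz(c,u,v,z):
    o,d=ray(c,u,v); return o+d*(z-o[2])/d[2]
def proj(c,p):
    q=c["R"]@np.asarray(p,float)+c["tvec"]; return np.array([c["fx"]*q[0]/q[2]+c["cx"],c["fy"]*q[1]/q[2]+c["cy"]])
def tri(c1,p1,c2,p2):
    o1,d1=ray(c1,*p1);o2,d2=ray(c2,*p2)
    A=np.stack([d1,-d2],1); s=np.linalg.lstsq(A,o2-o1,rcond=None)[0]
    a=o1+d1*s[0];b=o2+d2*s[1]; return (a+b)/2,np.linalg.norm(a-b)
def pose():
    s=env.state(); rot=R.from_euler('xyz',s["tcp_rot"]); g=s["eef_pos"]+rot.apply([0,0,env.grasp_offset]); return s,rot,g
def togo(target,yaw=None,down=True,Rt=None):
    """increments (tool frame) to bring grasp point to target with tool down & jaw axis(tool y) at given tcp yaw"""
    s,rot,g=pose()
    if Rt is None: Rt=R.from_euler('xyz',[np.pi,0,yaw if yaw is not None else s["tcp_rot"][2]])
    tcp=np.asarray(target,float)-Rt.apply([0,0,env.grasp_offset])
    d=rot.inv().apply(tcp-s["eef_pos"]); rv=np.degrees((rot.inv()*Rt).as_rotvec())/6
    print("shift",d.round(1),"rot",rv.round(3),"| pos",s["eef_pos"].round(1),"g",g.round(1),"rpy",s["tcp_rot"].round(3),"t",round(s["t"],2),"op",round(s["opening"],3),"F",s["ft_force"].round(1),"j",s["joints"].round(2))
    return d,rv
E
python3 - <<'E'
from h import *
c=cam("top","t1a.png",(170,100,350,300),4) 
c=cam("top","t1b.png",(350,110,530,260),4) 
c=cam("scene","s1a.png",(330,120,490,270),4) 
c=cam("scene","s1b.png",(110,160,320,310),3.8) 
E
```

```text
(no output)
```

View pics/t1a.png

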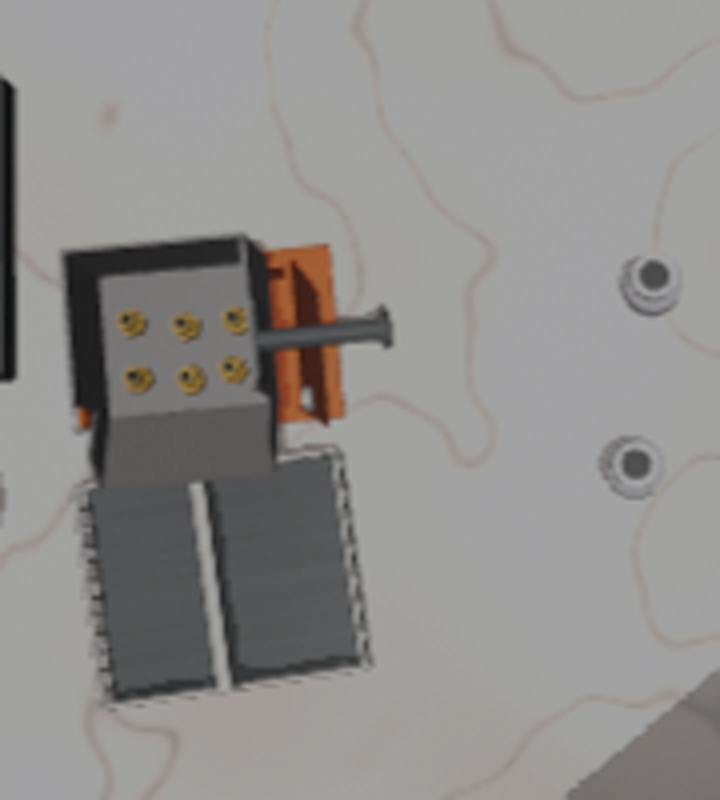

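View pics/t1b.png

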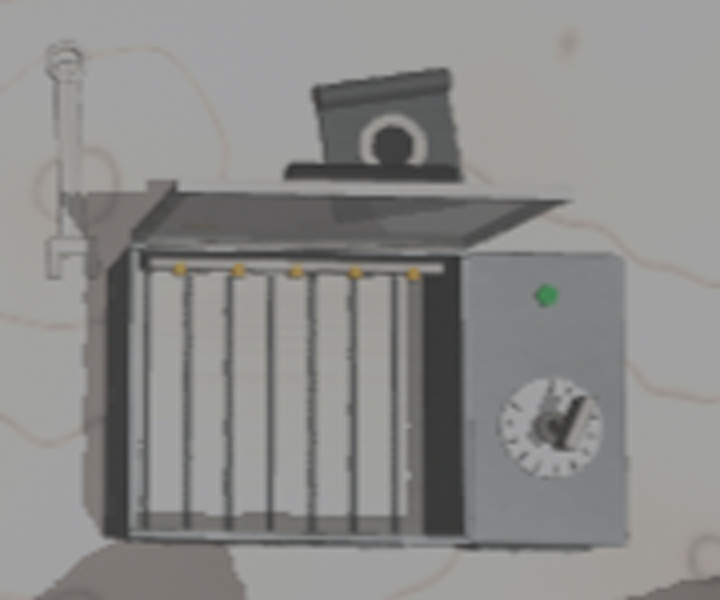

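View pics/s1a.png

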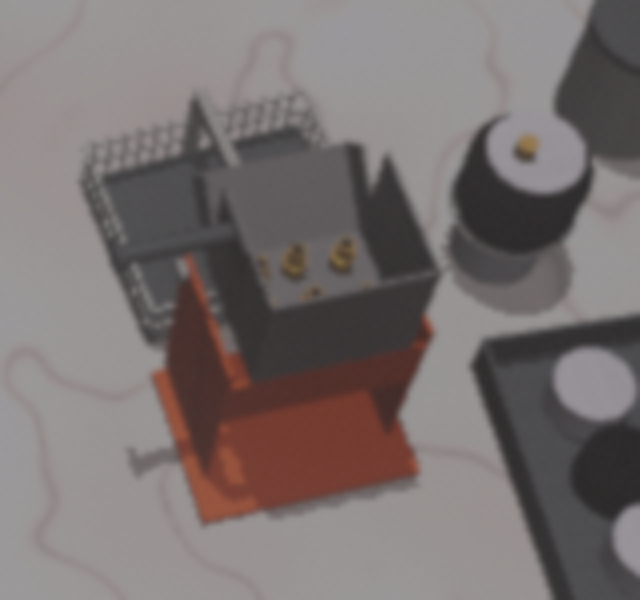

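View pics/s1b.png

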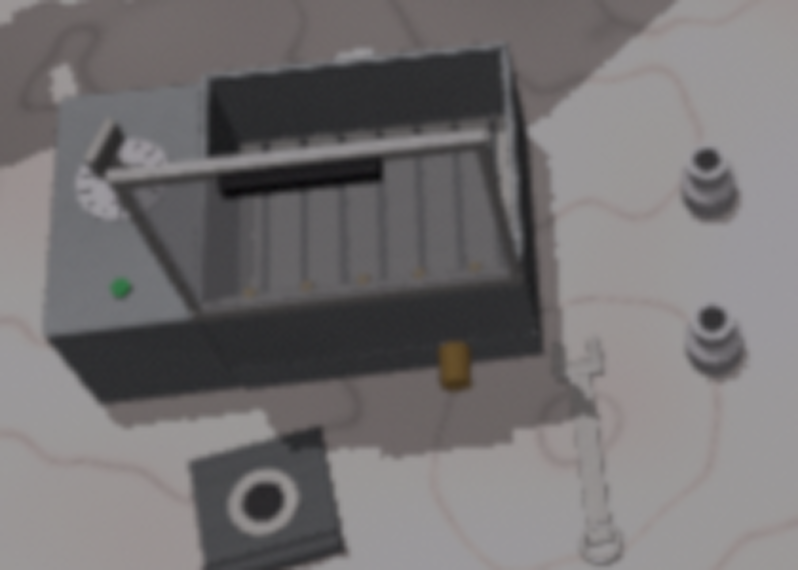

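```bash
python3 - <<'E'
from h import *
c=cam("top"); s=cam("scene")
A=lambda u,v:(170+(u+.5)/4-.5,100+(v+.5)/4-.5)
B=lambda u,v:(350+(u+.5)/4-.5,110+(v+.5)/4-.5)
SA=lambda u,v:(330+(u+.5)/4-.5,120+(v+.5)/4-.5)
SB=lambda u,v:(110+(u+.5)/3.8-.5,160+(v+.5)/3.8-.5)
def p(n,uv,z): print(n,onz(c,*uv,z).round(1))
p("handle root",A(262,340),240);p("handle end",A(378,329),240)
print(tri(c,A(378,329),s,SA(122,256)))
p("orange r far",A(332,246),0);p("r cheek top far",A(292,262),161);p("r cheek top near",A(325,415),161)
for n,a in dict(FR=(340,452),NR=(370,662),NL=(110,703)).items(): p("bk "+n,A(*a),50)
p("bar far",A(197,490),89);p("bar near",A(224,686),89)
p("bar far",A(197,490),80);p("bar near",A(224,686),80)
for n,a,b in [("sl0",(654,275),(708,160)),("sl1",(636,464),(712,318))]:
    p(n,A(*a),60); print(tri(c,A(*a),s,SB(*b)))
    p(n,A(*a),60); print(onz(s,*SB(*b),60))
for n,a in dict(NLo=(130,540),NRo=(468,545),FLo=(133,250),FRo=(466,252)).items(): p("w "+n,B(*a),140)
for n,a in dict(FR=(622,256),NR=(628,545)).items(): p("con "+n,B(*a),130)
for n,a in dict(lidL=(180,185),lidR=(570,200),gripL=(285,172),gripR=(458,172)).items(): p(n,B(*a),330)
print("lid", tri(c,B(180,190),s,SB(488,135)), tri(c,B(570,200),s,SB(110,180)))
print("grip", tri(c,B(285,172),s,SB(380,175)), tri(c,B(458,172),s,SB(222,190)))
p("dial",B(551,428),130)
p("key a",B(565,445),190);p("key b",B(592,402),190)
print("key", tri(c,B(565,445),s,SB(95,165)), tri(c,B(592,402),s,SB(110,120)))
E
```

```text
handle root [604.5 288.1 240. ]
handle end [609.2 215.3 240. ]
(array([609.30781083, 215.26206571, 239.24282154]), np.float64(0.18658151229041334))
orange r far [704.6 270.3   0. ]
r cheek top far [666.5 278.9 161. ]
r cheek top near [563.2 259.  161. ]
bk FR [546.3 261.9  50. ]
bk NR [396.1 243.7  50. ]
bk NL [373.  428.6  50. ]
bar far [520.  357.7  89. ]
bar near [384. 341.  89.]
bar far [520.5 359.3  80. ]
bar near [383.6 342.5  80. ]
sl0 [666.1  32.8  60. ]
(array([637.27121214,  41.24128531, 245.67982461]), np.float64(0.09425381419687542))
sl0 [666.1  32.8  60. ]
[531.42714323  51.88622529  60.        ]
sl1 [530.5  50.3  60. ]
(array([ 546.5217496 ,   43.07819878, -196.5314439 ]), np.float64(2.9075086356018747))
sl1 [530.5  50.3  60. ]
[666.09885335  33.42680124  60.        ]
w NLo [443.4 -87.8 140. ]
w NRo [ 433.  -314.4  140. ]
w FLo [639.3 -98.2 140. ]
w FRo [ 631.1 -324.4  140. ]
con FR [ 626.4 -434.2  130. ]
con NR [ 429.5 -425.6  130. ]
lidL [ 649.4 -100.   330. ]
lidR [ 633.6 -328.4  330. ]
gripL [ 655.2 -162.   330. ]
gripR [ 652.2 -263.6  330. ]
lid (array([645.83929691, -97.19806883, 334.45865615]), np.float64(3.8429663844055506)) (array([ 633.78360385, -328.13625485,  328.85978423]), np.float64(1.19819621935654))
grip (array([ 656.42760954, -164.13704012,  323.2400451 ]), np.float64(1.2860539577539498)) (array([ 652.50360382, -262.02594146,  328.59884591]), np.float64(3.798217747315017))
dial [ 510.2 -378.4  130. ]
key a [ 495.9 -366.   190. ]
key b [ 523.3 -385.3  190. ]
key (array([ 498.08977159, -392.23729473,  131.28581623]), np.float64(10.439131073917055)) (array([ 521.39059299, -364.42896955,  227.93332465]), np.float64(13.016404397782535))
```

```bash
python3 - <<'E'
from h import *
togo([400,-200,330],1.635)
togo([607,239,300],1.635)
E
```

```text
shift [ 284.8 -280.2  -96.6] rot [  0.      0.    -11.633] | pos [ 253.  -571.5  404.7] g [ 253.  -571.5  233.4] rpy [ 3.142 -0.     0.417] t 0.45 op 1.001 F [-0.2 -0.1 -0.4] j [-1.26  0.49  1.56  0.    1.09 -0.11]
shift [ 651.8 -597.8  -66.6] rot [  0.      0.    -11.633] | pos [ 253.  -571.5  404.7] g [ 253.  -571.5  233.4] rpy [ 3.142 -0.     0.417] t 0.45 op 1.001 F [-0.2 -0.1 -0.4] j [-1.26  0.49  1.56  0.    1.09 -0.11]
```

Call:
{"fn": "play_rows", "kwargs": {"increments": [{"dx": 34,"dy": -24,"dz": -20,"rz": -1},{"dx": 60,"dy": -60,"dz": -50,"rz": -2},{"dx": 90,"dy": -90,"dz": -80,"rz": -3},{"dx": 115,"dy": -115,"dz": -97,"rz": -4},{"dx": 145,"dy": -140,"dz": -97,"rz": -5},{"dx": 170,"dy": -170,"dz": -97,"rz": -6},{"dx": 195,"dy": -195,"dz": -97,"rz": -7},{"dx": 225,"dy": -220,"dz": -97,"rz": -8}]}}

```text
invalid input
```

```bash
python3 - <<'E'
from h import *
togo([607,239,320],1.635)
E
```

```text
shift [ 651.8 -597.8  -86.6] rot [  0.      0.    -11.633] | pos [ 253.  -571.5  404.7] g [ 253.  -571.5  233.4] rpy [ 3.142 -0.     0.417] t 0.45 op 1.001 F [-0.2 -0.1 -0.4] j [-1.26  0.49  1.56  0.    1.09 -0.11]
```

Call:
{"fn": "play_rows", "kwargs": {"increments": [{"dx": 34,"dy": -24,"dz": -20,"rx": 0,"ry": 0,"rz": -1}], "fingers": 1.0}}

```text
t: 0.53
eef_pos: [270.4, -542.1, 419.6]
tcp_rot: [-3.138, 0.0, 0.517]
ft_force: [0.6, -0.1, -0.2]
opening: 1.0
```

Call:
{"fn": "play_rows", "kwargs": {"increments": [{"dx": 25,"dy": -35,"dz": -20,"rz": -1},{"dx": 50,"dy": -70,"dz": -40,"rz": -2}], "fingers": 1.0}}

```text
invalid input
```

Call:
{"fn": "play_rows", "kwargs": {"increments": [{"dx": 25,"dy": -30,"dz": -20,"rx": 0,"ry": 0,"rz": -1},{"dx": 50,"dy": -60,"dz": -40,"rx": 0,"ry": 0,"rz": -2},{"dx": 75,"dy": -90,"dz": -60,"rx": 0,"ry": 0,"rz": -3},{"dx": 100,"dy": -120,"dz": -80,"rx": 0,"ry": 0,"rz": -4},{"dx": 130,"dy": -150,"dz": -80,"rx": 0,"ry": 0,"rz": -5},{"dx": 160,"dy": -180,"dz": -80,"rx": 0,"ry": 0,"rz": -6},{"dx": 190,"dy": -210,"dz": -80,"rx": 0,"ry": 0,"rz": -7},{"dx": 220,"dy": -240,"dz": -80,"rx": 0,"ry": 0,"rz": -8}]}}

```text
t: 1.2
eef_pos: [340.7, -231.6, 500.8]
tcp_rot: [-3.14, -0.002, 1.359]
ft_force: [0.7, -0.3, -0.1]
opening: 1.004
```

```bash
python3 - <<'E'
from h import *
togo([607,239,320],1.635)
E
```

```text
shift [516.1 161.4  10.3] rot [-0.014 -0.023 -2.636] | pos [ 340.7 -231.6  500.8] g [ 340.5 -231.2  329.5] rpy [-3.140e+00 -2.000e-03  1.359e+00] t 1.2 op 1.004 F [ 0.7 -0.3 -0.1] j [-0.76  0.08  1.89  0.    1.17 -0.55]
```

Call:
{"fn": "play_rows", "kwargs": {"increments": [{"dx": 32,"dy": 10,"dz": 2,"rx": 0,"ry": 0,"rz": -0.4},{"dx": 64,"dy": 20,"dz": 2,"rx": 0,"ry": 0,"rz": -0.8},{"dx": 96,"dy": 30,"dz": 2,"rx": 0,"ry": 0,"rz": -1.2},{"dx": 130,"dy": 40,"dz": 2,"rx": 0,"ry": 0,"rz": -1.6},{"dx": 165,"dy": 51,"dz": 2,"rx": 0,"ry": 0,"rz": -2},{"dx": 200,"dy": 62,"dz": 2,"rx": 0,"ry": 0,"rz": -2.4},{"dx": 235,"dy": 73,"dz": 2,"rx": 0,"ry": 0,"rz": -2.64},{"dx": 270,"dy": 84,"dz": 2,"rx": 0,"ry": 0,"rz": -2.64}]}}

```text
t: 1.87
eef_pos: [480.0, 16.6, 499.4]
tcp_rot: [-3.141, -0.002, 1.637]
ft_force: [1.0, -0.3, 0.3]
opening: 1.001
```

```bash
python3 - <<'E'
from h import *
togo([607,239,300],1.635)
E
```

```text
shift [213.4 141.5  28.6] rot [-0.005 -0.023  0.021] | pos [480.   16.6 499.4] g [479.9  17.  328.1] rpy [-3.141e+00 -2.000e-03  1.637e+00] t 1.87 op 1.001 F [ 1.  -0.3  0.3] j [-0.1   0.19  1.76  0.    1.19 -0.17]
```

Call:
{"fn": "play_rows", "kwargs": {"increments": [{"dx": 27,"dy": 18,"dz": 0,"rx": 0,"ry": 0,"rz": 0},{"dx": 57,"dy": 38,"dz": 0,"rx": 0,"ry": 0,"rz": 0},{"dx": 87,"dy": 58,"dz": 0,"rx": 0,"ry": 0,"rz": 0},{"dx": 117,"dy": 78,"dz": 0,"rx": 0,"ry": 0,"rz": 0},{"dx": 147,"dy": 98,"dz": 5,"rx": 0,"ry": 0,"rz": 0},{"dx": 177,"dy": 118,"dz": 10,"rx": 0,"ry": 0,"rz": 0},{"dx": 213,"dy": 141,"dz": 20,"rx": 0,"ry": 0,"rz": 0},{"dx": 213,"dy": 141,"dz": 28,"rx": 0,"ry": 0,"rz": 0}]}}

```text
t: 2.53
eef_pos: [608.2, 243.1, 470.4]
tcp_rot: [-3.141, -0.004, 1.64]
ft_force: [0.6, -0.4, 0.5]
opening: 0.996
```

```bash
python3 - <<'E'
from h import *
togo([607,239,240],1.635)
cam("wrist","w1.png");cam("top","t2.png",(150,80,350,300),3)
E
```

```text
shift [-4.2 -1.5 59.1] rot [-0.002 -0.034  0.048] | pos [608.2 243.1 470.4] g [608.1 243.7 299.1] rpy [-3.141 -0.004  1.64 ] t 2.53 op 0.996 F [ 0.6 -0.4  0.5] j [0.28 0.48 1.39 0.   1.27 0.21]
```

View pics/w1.png

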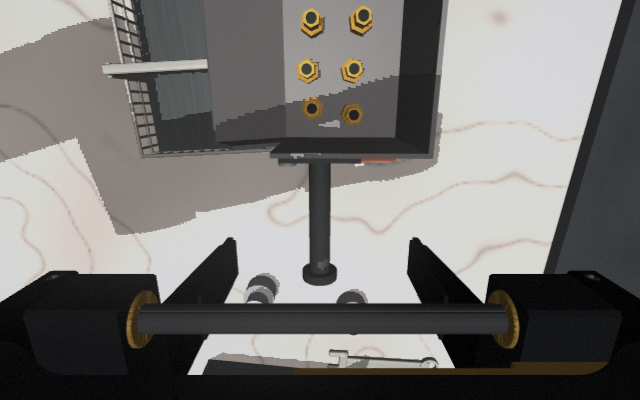

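View pics/t2.png

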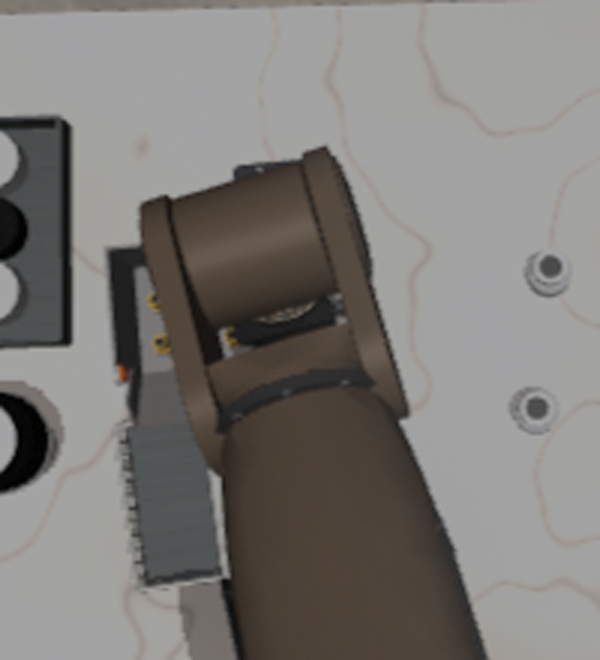

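```bash
python3 - <<'E'
from h import *
c=cam("wrist")
for q in [(318,160),(319.5,262),(319.5,284)]: print(onz(c,*q,240).round(1))
for q in [(104,68),(206,64)]: print(onz(c,*q,89).round(1))
E
```

```text
[600.8 285.7 240. ]
[606.3 215.4 240. ]
[607.4 198.3 240. ]
[380.5 337.9  89. ]
[482.5 348.5  89. ]
```

Call:
{"fn": "play_rows", "kwargs": {"increments": [{"dx": -6,"dy": -4,"dz": 20,"rx": 0,"ry": 0,"rz": 0},{"dx": -6,"dy": -4,"dz": 40,"rx": 0,"ry": 0,"rz": 0},{"dx": -6,"dy": -4,"dz": 55,"rx": 0,"ry": 0,"rz": 0},{"dx": -6,"dy": -4,"dz": 59,"rx": 0,"ry": 0,"rz": 0},{"dx": -6,"dy": -4,"dz": 59,"rx": 0,"ry": 0,"rz": 0}]}}

```text
t: 3.1
eef_pos: [602.5, 231.5, 412.1]
tcp_rot: [-3.138, -0.002, 1.637]
ft_force: [0.1, -0.7, -0.1]
opening: 0.999
```

Call:
{"fn": "play_rows", "kwargs": {"increments": [{"dx": 0,"dy": 0,"dz": 0,"rx": 0,"ry": 0,"rz": 0},{"dx": 0,"dy": 0,"dz": 0,"rx": 0,"ry": 0,"rz": 0},{"dx": 0,"dy": 0,"dz": 0,"rx": 0,"ry": 0,"rz": 0},{"dx": 0,"dy": 0,"dz": 0,"rx": 0,"ry": 0,"rz": 0},{"dx": 0,"dy": 0,"dz": 0,"rx": 0,"ry": 0,"rz": 0},{"dx": 0,"dy": 0,"dz": 0,"rx": 0,"ry": 0,"rz": 0}], "fingers": 0.0}}

```text
t: 3.6
eef_pos: [602.5, 231.5, 412.4]
tcp_rot: [-3.139, -0.002, 1.637]
ft_force: [-0.1, 0.0, 0.2]
opening: 0.633
```

```bash
python3 - <<'E'
from h import *
togo([604,239,240],1.635)
E
```

```text
shift [7.4 2.  1.1] rot [-0.028 -0.016  0.02 ] | pos [602.5 231.5 412.4] g [602.  231.8 241.1] rpy [-3.139e+00 -2.000e-03  1.637e+00] t 3.6 op 0.633 F [-0.1  0.   0.2] j [0.26 0.51 1.5  0.   1.13 0.2 ]
```

Call:
{"fn": "play_rows", "kwargs": {"increments": [{"dx": 5,"dy": 1,"dz": 0,"rx": 0,"ry": 0,"rz": 0},{"dx": 5,"dy": 1,"dz": 0,"rx": 0,"ry": 0,"rz": 0},{"dx": 5,"dy": 1,"dz": 0,"rx": 0,"ry": 0,"rz": 0},{"dx": 5,"dy": 1,"dz": 0,"rx": 0,"ry": 0,"rz": 0},{"dx": 5,"dy": 1,"dz": 0,"rx": 0,"ry": 0,"rz": 0},{"dx": 5,"dy": 1,"dz": 0,"rx": 0,"ry": 0,"rz": 0},{"dx": 5,"dy": 1,"dz": 0,"rx": 0,"ry": 0,"rz": 0},{"dx": 5,"dy": 1,"dz": 0,"rx": 0,"ry": 0,"rz": 0}]}}

```text
t: 4.27
eef_pos: [603.5, 236.5, 413.0]
tcp_rot: [-3.141, -0.002, 1.637]
ft_force: [3.9, 0.7, 3.1]
opening: 0.138
```

```bash
python3 - <<'E'
from h import *
togo([604,239,240],1.635)
E
```

```text
shift [2.4 0.7 1.7] rot [-0.008 -0.019  0.019] | pos [603.5 236.5 413. ] g [603.3 236.9 241.7] rpy [-3.141e+00 -2.000e-03  1.637e+00] t 4.27 op 0.138 F [3.9 0.7 3.1] j [0.27 0.52 1.49 0.   1.14 0.2 ]
```

Call:
{"fn": "play_rows", "kwargs": {"increments": [{"dx": 0,"dy": -9,"dz": -2.5,"rx": 0,"ry": 0,"rz": 0},{"dx": 0,"dy": -18.5,"dz": -4,"rx": 0,"ry": 0,"rz": 0},{"dx": 0,"dy": -28,"dz": -5,"rx": 0,"ry": 0,"rz": 0},{"dx": 0,"dy": -37.5,"dz": -4.5,"rx": 0,"ry": 0,"rz": 0},{"dx": 0,"dy": -47,"dz": -3.5,"rx": 0,"ry": 0,"rz": 0},{"dx": 0,"dy": -56,"dz": -1,"rx": 0,"ry": 0,"rz": 0},{"dx": 0,"dy": -65,"dz": 2,"rx": 0,"ry": 0,"rz": 0},{"dx": 0,"dy": -73.5,"dz": 6,"rx": 0,"ry": 0,"rz": 0}]}}

```text
t: 4.93
eef_pos: [529.6, 231.9, 407.2]
tcp_rot: [3.141, -0.003, 1.637]
ft_force: [5.8, 4.8, -1.4]
opening: 0.138
```

```bash
python3 - <<'E'
from h import *
togo([604,239,240],1.635)
cam("wrist","w2.png");cam("scene","s2.png",(280,80,520,280),3)
E
```

```text
shift [ 2.2 74.7 -4. ] rot [ 0.009 -0.029  0.018] | pos [529.6 231.9 407.2] g [529.8 232.4 235.9] rpy [ 3.141e+00 -3.000e-03  1.637e+00] t 4.93 op 0.138 F [ 5.8  4.8 -1.4] j [0.3  0.42 1.67 0.   1.04 0.23]
```

View pics/w2.png

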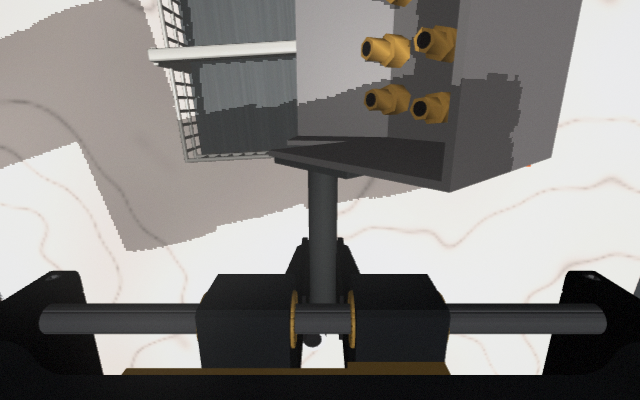

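View pics/s2.png

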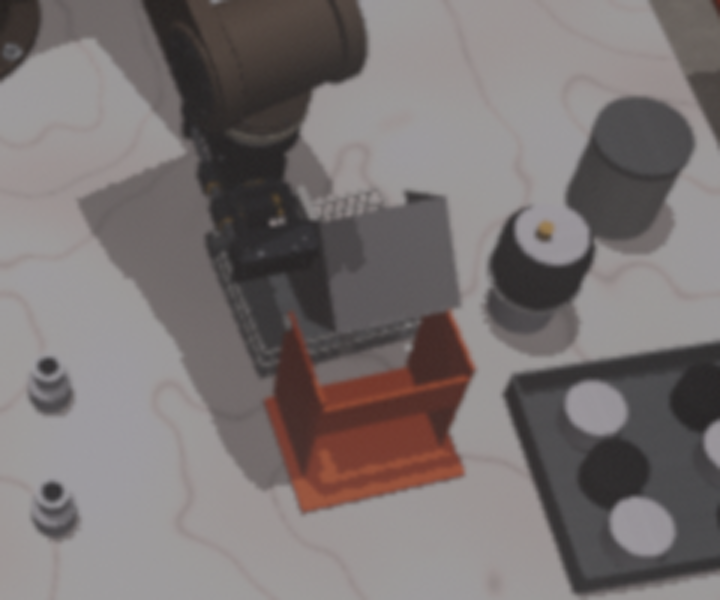

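Call:
{"fn": "play_rows", "kwargs": {"increments": [{"dx": 0,"dy": -4,"dz": 2.3,"rx": 0,"ry": 0,"rz": 0},{"dx": 0,"dy": -8,"dz": 4.7,"rx": 0,"ry": 0,"rz": 0},{"dx": 0,"dy": -12,"dz": 7.4,"rx": 0,"ry": 0,"rz": 0},{"dx": 0,"dy": -16,"dz": 10.4,"rx": 0,"ry": 0,"rz": 0},{"dx": 0,"dy": -19.4,"dz": 13.4,"rx": 0,"ry": 0,"rz": 0},{"dx": 0,"dy": -23,"dz": 16.7,"rx": 0,"ry": 0,"rz": 0},{"dx": 0,"dy": -26,"dz": 20,"rx": 0,"ry": 0,"rz": 0},{"dx": 0,"dy": -29.3,"dz": 23.6,"rx": 0,"ry": 0,"rz": 0}]}}

```text
t: 5.7
eef_pos: [499.7, 230.0, 382.6]
tcp_rot: [-3.14, -0.003, 1.637]
ft_force: [7.9, 4.5, -3.5]
opening: 0.14
```

```bash
python3 - <<'E'
from h import *
togo([604,239,240],1.635)
cam("wrist","w3.png")
E
```

```text
shift [  2.1 104.6 -28.9] rot [-0.014 -0.025  0.02 ] | pos [499.7 230.  382.6] g [499.4 230.5 211.3] rpy [-3.140e+00 -3.000e-03  1.637e+00] t 5.7 op 0.14 F [ 7.9  4.5 -3.5] j [0.31 0.41 1.77 0.   0.96 0.24]
```

View pics/w3.png

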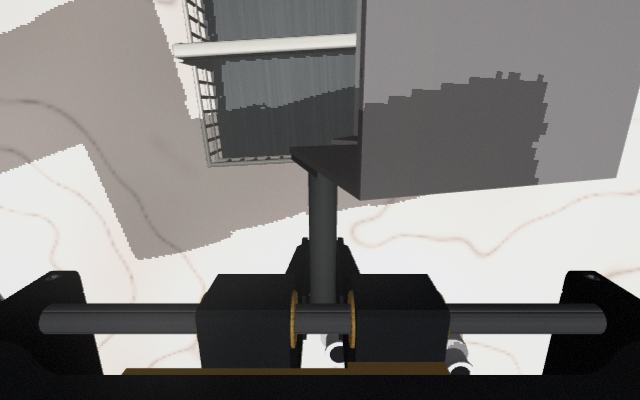

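Call:
{"fn": "play_rows", "kwargs": {"increments": [{"dx": 0,"dy": -3.5,"dz": 4.6,"rx": 0,"ry": 0,"rz": 0},{"dx": 0,"dy": -6.7,"dz": 9.2,"rx": 0,"ry": 0,"rz": 0},{"dx": 0,"dy": -9.7,"dz": 14,"rx": 0,"ry": 0,"rz": 0},{"dx": 0,"dy": -12.3,"dz": 19,"rx": 0,"ry": 0,"rz": 0},{"dx": 0,"dy": -14.6,"dz": 24.3,"rx": 0,"ry": 0,"rz": 0},{"dx": 0,"dy": -16.7,"dz": 29.6,"rx": 0,"ry": 0,"rz": 0},{"dx": 0,"dy": -18.4,"dz": 35,"rx": 0,"ry": 0,"rz": 0},{"dx": 0,"dy": -19.4,"dz": 39,"rx": 0,"ry": 0,"rz": 0}]}}

```text
t: 6.42
eef_pos: [482.3, 229.2, 347.3]
tcp_rot: [3.129, -0.005, 1.637]
ft_force: [12.1, 0.2, 51.9]
opening: 0.141
```

Call:
{"fn": "play_rows", "kwargs": {"increments": [{"dx": 0,"dy": 0,"dz": 1,"rx": 0,"ry": 0,"rz": 0},{"dx": 0,"dy": 0,"dz": 1,"rx": 0,"ry": 0,"rz": 0},{"dx": 0,"dy": 0,"dz": 1,"rx": 0,"ry": 0,"rz": 0},{"dx": 0,"dy": 0,"dz": 1,"rx": 0,"ry": 0,"rz": 0},{"dx": 0,"dy": 0,"dz": 1,"rx": 0,"ry": 0,"rz": 0}]}}

```text
t: 6.83
eef_pos: [482.3, 229.1, 347.2]
tcp_rot: [3.128, -0.006, 1.637]
ft_force: [-1.1, 2.8, 15.1]
opening: 0.14
```

```bash
python3 - <<'E'
from h import *
togo([604,239,240],1.635)
cam("wrist","w4.png");cam("scene","s4.png",(280,80,520,280),3)
E
```

```text
shift [  2.1 123.  -62.4] rot [ 0.132 -0.054  0.021] | pos [482.3 229.1 347.2] g [484.6 230.3 175.9] rpy [ 3.128 -0.006  1.637] t 6.83 op 0.14 F [-1.1  2.8 15.1] j [0.32 0.43 1.85 0.   0.85 0.25]
```

View pics/w4.png

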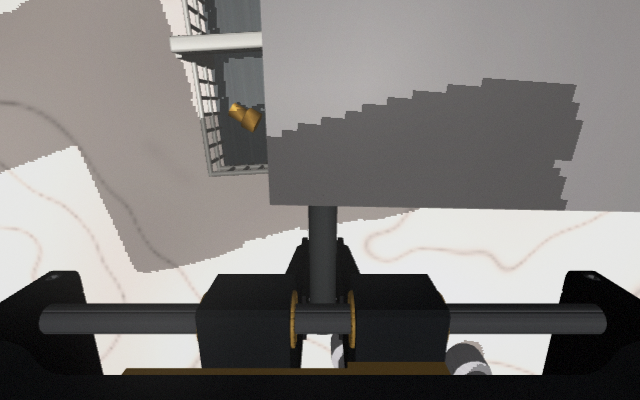

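View pics/s4.png

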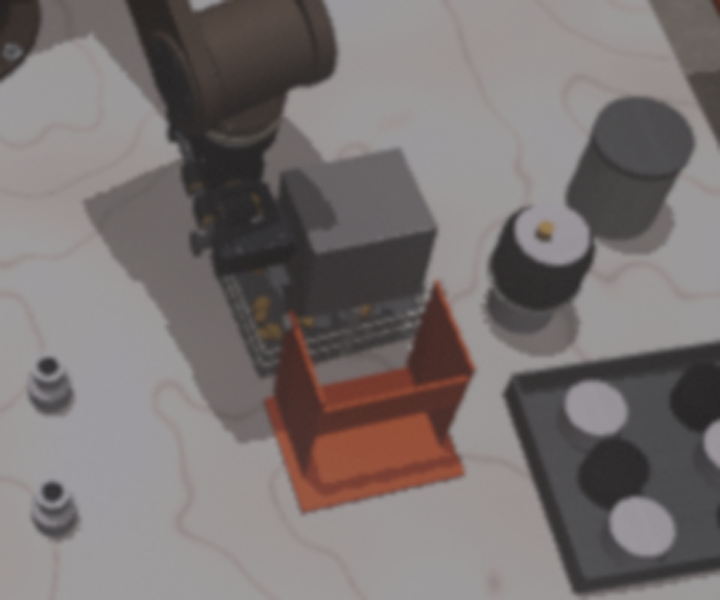

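Call:
{"fn": "play_rows", "kwargs": {"increments": [{"dx": 0,"dy": 0,"dz": 0,"rx": 0,"ry": 0,"rz": 0},{"dx": 0,"dy": 0,"dz": 0,"rx": 0,"ry": 0,"rz": 0},{"dx": 0,"dy": 0,"dz": 0,"rx": 0,"ry": 0,"rz": 0},{"dx": 0,"dy": 0,"dz": 0,"rx": 0,"ry": 0,"rz": 0},{"dx": 0,"dy": 0,"dz": 0,"rx": 0,"ry": 0,"rz": 0}]}}

```text
t: 7.35
eef_pos: [482.2, 229.1, 347.3]
tcp_rot: [3.128, -0.006, 1.637]
ft_force: [1.8, 2.7, 6.9]
opening: 0.14
```

Call:
{"fn": "play_rows", "kwargs": {"increments": [{"dx": 0,"dy": 4.5,"dz": -13.5,"rx": 0,"ry": 0,"rz": 0},{"dx": 0,"dy": 8.5,"dz": -22,"rx": 0,"ry": 0,"rz": 0},{"dx": 0,"dy": 13.4,"dz": -30.2,"rx": 0,"ry": 0,"rz": 0},{"dx": 0,"dy": 19.1,"dz": -37.8,"rx": 0,"ry": 0,"rz": 0},{"dx": 0,"dy": 25.5,"dz": -44.7,"rx": 0,"ry": 0,"rz": 0},{"dx": 0,"dy": 32.5,"dz": -51,"rx": 0,"ry": 0,"rz": 0},{"dx": 0,"dy": 40.3,"dz": -56.7,"rx": 0,"ry": 0,"rz": 0},{"dx": 0,"dy": 48.4,"dz": -61.4,"rx": 0,"ry": 0,"rz": 0}]}}

```text
t: 8.02
eef_pos: [527.8, 232.0, 409.8]
tcp_rot: [3.136, -0.005, 1.638]
ft_force: [-13.1, 0.7, 13.4]
opening: 0.138
```

```bash
python3 - <<'E'
from h import *
togo([603.4,237,241],1.637)
cam("wrist","w5.png")
E
```

```text
shift [-0.  75.8 -2. ] rot [ 0.052 -0.044  0.007] | pos [527.8 232.  409.8] g [528.7 232.8 238.5] rpy [ 3.136 -0.005  1.638] t 8.02 op 0.138 F [-13.1   0.7  13.4] j [0.3  0.42 1.68 0.   1.04 0.23]
```

View pics/w5.png

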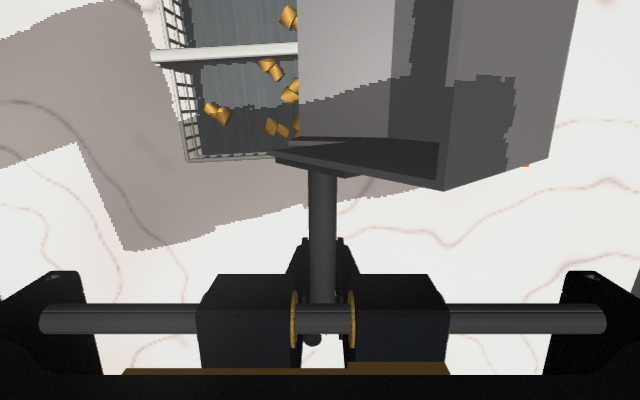

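Call:
{"fn": "play_rows", "kwargs": {"increments": [{"dx": 0,"dy": 8.6,"dz": -3,"rx": 0,"ry": 0,"rz": 0},{"dx": 0,"dy": 17.6,"dz": -5,"rx": 0,"ry": 0,"rz": 0},{"dx": 0,"dy": 27,"dz": -6.5,"rx": 0,"ry": 0,"rz": 0},{"dx": 0,"dy": 36.5,"dz": -7,"rx": 0,"ry": 0,"rz": 0},{"dx": 0,"dy": 46,"dz": -7,"rx": 0,"ry": 0,"rz": 0},{"dx": 0,"dy": 56,"dz": -6,"rx": 0,"ry": 0,"rz": 0},{"dx": 0,"dy": 66,"dz": -4.5,"rx": 0,"ry": 0,"rz": 0},{"dx": 0,"dy": 75.5,"dz": -2,"rx": 0,"ry": 0,"rz": 0}]}}

```text
t: 8.73
eef_pos: [604.8, 236.9, 413.2]
tcp_rot: [3.135, -0.004, 1.638]
ft_force: [-2.0, -1.4, 4.2]
opening: 0.137
```

Call:
{"fn": "play_rows", "kwargs": {"increments": [{"dx": 0,"dy": 0,"dz": 0,"rx": 0,"ry": 0,"rz": 0},{"dx": 0,"dy": 0,"dz": 0,"rx": 0,"ry": 0,"rz": 0},{"dx": 0,"dy": 0,"dz": 0,"rx": 0,"ry": 0,"rz": 0},{"dx": 0,"dy": 0,"dz": 0,"rx": 0,"ry": 0,"rz": 0}], "fingers": 0.5}}

```text
t: 9.07
eef_pos: [604.6, 236.8, 412.9]
tcp_rot: [3.135, -0.004, 1.638]
ft_force: [-0.4, -0.3, 0.2]
opening: 0.361
```

```bash
python3 - <<'E'
from h import *
togo([603.4,237,340],1.637)
E
```

```text
shift [  0.7  -0.6 -98.4] rot [ 0.062 -0.04   0.005] | pos [604.6 236.8 412.9] g [605.7 237.6 241.6] rpy [ 3.135 -0.004  1.638] t 9.07 op 0.361 F [-0.4 -0.3  0.2] j [0.27 0.52 1.49 0.   1.13 0.2 ]
```

Call:
{"fn": "play_rows", "kwargs": {"increments": [{"dx": 0,"dy": 0,"dz": -20,"rx": 0,"ry": 0,"rz": 0},{"dx": 0,"dy": 0,"dz": -50,"rx": 0,"ry": 0,"rz": 0},{"dx": -30,"dy": 0,"dz": -80,"rx": 0,"ry": 0,"rz": 0},{"dx": -65,"dy": -15,"dz": -80,"rx": 0,"ry": 0,"rz": 0},{"dx": -100,"dy": -30,"dz": -80,"rx": 0,"ry": 0,"rz": 0},{"dx": -135,"dy": -50,"dz": -80,"rx": 0,"ry": 0,"rz": 0},{"dx": -170,"dy": -70,"dz": -80,"rx": 0,"ry": 0,"rz": 0},{"dx": -180,"dy": -75,"dz": -80,"rx": 0,"ry": 0,"rz": 0}], "fingers": 1.0}}

```text
t: 9.73
eef_pos: [539.0, 48.6, 492.0]
tcp_rot: [3.135, -0.003, 1.636]
ft_force: [-0.6, -0.4, -0.5]
opening: 0.923
```

```bash
python3 - <<'E'
from h import *
togo([530.5,51,150],1.571)
cam("top","t6.png",(150,80,350,300),3);cam("wrist","w6.png")
cam("scene","s6.png",(280,80,520,280),3)
E
```

```text
shift [  2.4  -9.4 170.7] rot [ 0.059 -0.033  0.618] | pos [539.   48.6 492. ] g [540.1  49.2 320.7] rpy [ 3.135e+00 -3.000e-03  1.636e+00] t 9.73 op 0.923 F [-0.6 -0.4 -0.5] j [-0.03  0.29  1.64  0.    1.2  -0.1 ]
```

View pics/t6.png

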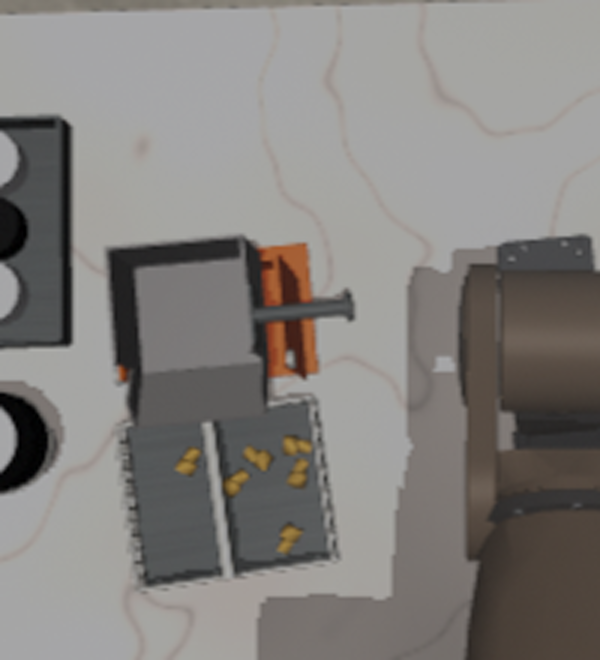

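View pics/w6.png

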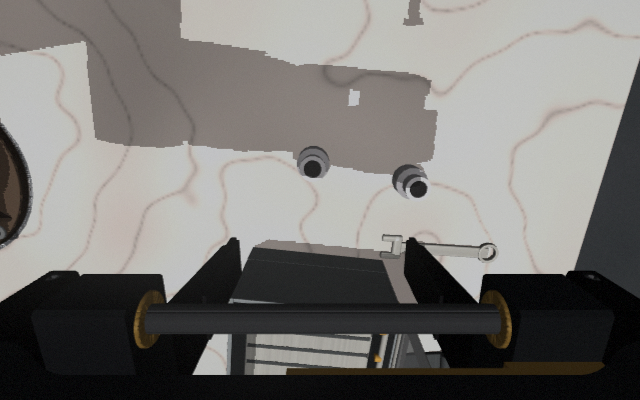

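View pics/s6.png

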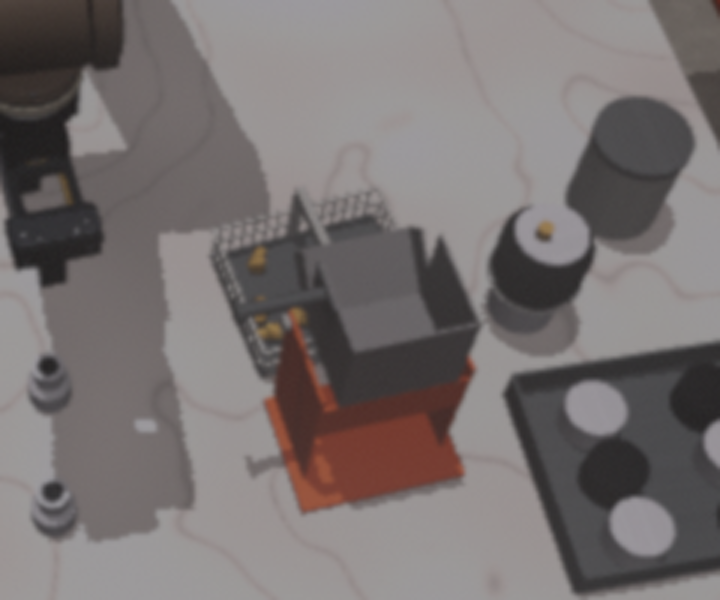

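```bash
python3 - <<'E'
from h import *
c=cam("wrist"); t=cam("top")
for q in [(312.5,169),(418,188)]: print(onz(c,*q,60).round(1))
ex=np.array([.9925,.122]);ey=np.array([-.122,.9925]);b=np.array([463.5,348])
for u,v in [(188,460),(257,457),(296,445),(298,473),(236,483),(289,538)]:
    p=onz(t,150+u/3,80+v/3,12)[:2]-b; print("fit",(p@ex).round(),(p@ey).round())
for u,v in [(210,425),(227,577)]: print("bar",onz(t,150+u/3,80+v/3,89).round(1))
for u,v in [(316,400),(336,560),(140,588),(127,425)]: print("cor",onz(t,150+u/3,80+v/3,50).round(1))
E
```

```text
[533.1  52.8  60. ]
[667.8  36.8  60. ]
fit 33.0 39.0
fit 26.0 -28.0
fit 32.0 -68.0
fit 4.0 -66.0
fit 4.0 -5.0
fit -57.0 -48.0
bar [521.2 354.5  89. ]
bar [380.6 340.9  89. ]
cor [544.2 260.   50. ]
cor [391.7 244.2  50. ]
cor [371.2 429.9  50. ]
cor [525.9 440.7  50. ]
```

Call:
{"fn": "play_rows", "kwargs": {"increments": [{"dx": 3,"dy": -8,"dz": 30,"rx": 0,"ry": 0,"rz": 0},{"dx": 3,"dy": -8,"dz": 65,"rx": 0,"ry": 0,"rz": 0},{"dx": 3,"dy": -8,"dz": 100,"rx": 0,"ry": 0,"rz": 0},{"dx": 3,"dy": -8,"dz": 135,"rx": 0,"ry": 0,"rz": 0},{"dx": 3,"dy": -8,"dz": 170,"rx": 0,"ry": 0,"rz": 0},{"dx": 3,"dy": -8,"dz": 190,"rx": 0,"ry": 0,"rz": 0},{"dx": 3,"dy": -8,"dz": 200,"rx": 0,"ry": 0,"rz": 0},{"dx": 3,"dy": -8,"dz": 200,"rx": 0,"ry": 0,"rz": 0}], "fingers": 0.85}}

```text
t: 10.65
eef_pos: [535.1, 56.9, 289.6]
tcp_rot: [3.138, -0.005, 1.639]
ft_force: [0.3, 0.3, 1.0]
opening: 0.852
```

```bash
python3 - <<'E'
from h import *
togo([532,52,53],1.636)
c=cam("wrist","w7.png")
E
```

```text
shift [-5.  -3.7 65.3] rot [ 0.033 -0.045  0.031] | pos [535.1  56.9 289.6] g [535.7  57.8 118.3] rpy [ 3.138 -0.005  1.639] t 10.65 op 0.852 F [0.3 0.3 1. ] j [-0.02  0.52  1.89  0.01  0.73 -0.09]
```

View pics/w7.png

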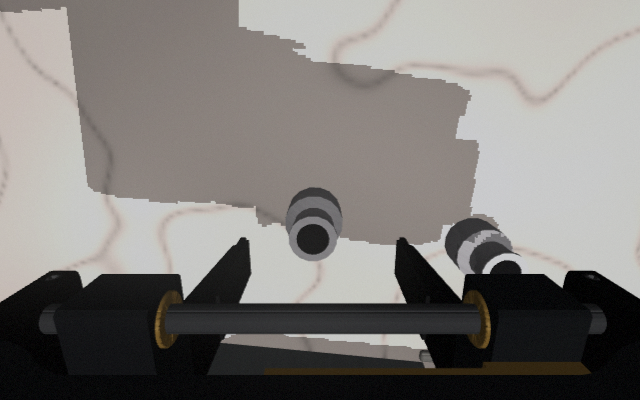

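```bash
python3 - <<'E'
from h import *
c=cam("wrist"); print(onz(c,314,239,60).round(1))
E
```

```text
[532.3  49.3  60. ]
```

Call:
{"fn": "play_rows", "kwargs": {"increments": [{"dx": -6.5,"dy": -4,"dz": 20,"rx": 0,"ry": 0,"rz": 0},{"dx": -6.5,"dy": -4,"dz": 40,"rx": 0,"ry": 0,"rz": 0},{"dx": -6.5,"dy": -4,"dz": 55,"rx": 0,"ry": 0,"rz": 0},{"dx": -6.5,"dy": -4,"dz": 64,"rx": 0,"ry": 0,"rz": 0},{"dx": -6.5,"dy": -4,"dz": 64,"rx": 0,"ry": 0,"rz": 0}]}}

```text
t: 11.17
eef_pos: [532.6, 50.3, 228.0]
tcp_rot: [3.134, -0.004, 1.639]
ft_force: [-0.1, 0.3, 0.1]
opening: 0.848
```

Call:
{"fn": "play_rows", "kwargs": {"increments": [{"dx": 0,"dy": 0,"dz": 0,"rx": 0,"ry": 0,"rz": 0},{"dx": 0,"dy": 0,"dz": 0,"rx": 0,"ry": 0,"rz": 0},{"dx": 0,"dy": 0,"dz": 0,"rx": 0,"ry": 0,"rz": 0},{"dx": 0,"dy": 0,"dz": 0,"rx": 0,"ry": 0,"rz": 0},{"dx": 0,"dy": 0,"dz": 0,"rx": 0,"ry": 0,"rz": 0},{"dx": 0,"dy": 0,"dz": 0,"rx": 0,"ry": 0,"rz": 0},{"dx": 0,"dy": 0,"dz": 0,"rx": 0,"ry": 0,"rz": 0},{"dx": 0,"dy": 0,"dz": 0,"rx": 0,"ry": 0,"rz": 0}], "fingers": 0.0}}

```text
t: 11.83
eef_pos: [532.5, 50.3, 228.1]
tcp_rot: [3.134, -0.004, 1.639]
ft_force: [-0.7, -0.5, 0.2]
opening: 0.346
```

```bash
python3 - <<'E'
from h import *
togo([532,52,53],1.636)
E
```

```text
shift [ 1.7 -0.4  3.8] rot [ 0.068 -0.042  0.028] | pos [532.5  50.3 228.1] g [533.6  51.1  56.8] rpy [ 3.134 -0.004  1.639] t 11.83 op 0.346 F [-0.7 -0.5  0.2] j [-0.03  0.61  1.94  0.01  0.58 -0.11]
```

Call:
{"fn": "play_rows", "kwargs": {"increments": [{"dx": 0,"dy": 0,"dz": 0,"rx": 0,"ry": 0,"rz": 0},{"dx": 0,"dy": 0,"dz": 0,"rx": 0,"ry": 0,"rz": 0},{"dx": 0,"dy": 0,"dz": 0,"rx": 0,"ry": 0,"rz": 0},{"dx": 0,"dy": 0,"dz": -30,"rx": 0,"ry": 0,"rz": 0},{"dx": 0,"dy": 0,"dz": -60,"rx": 0,"ry": 0,"rz": 0},{"dx": 0,"dy": 0,"dz": -95,"rx": 0,"ry": 0,"rz": 0},{"dx": 0,"dy": 0,"dz": -130,"rx": 0,"ry": 0,"rz": 0},{"dx": 0,"dy": 0,"dz": -130,"rx": 0,"ry": 0,"rz": 0}]}}

```text
t: 12.5
eef_pos: [532.1, 49.7, 363.9]
tcp_rot: [3.126, -0.004, 1.639]
ft_force: [-0.2, 0.1, 0.8]
opening: 0.312
```

```bash
python3 - <<'E'
from h import *
ex=np.array([np.cos(.1),np.sin(.1)]);ey=np.array([-ex[1],ex[0]]);b=np.array([460,346])
p=b-4*ex+50*ey; print(p)
togo([*p,190],.1+np.pi)
cam("wrist","w8.png")
E
```

```text
[451.02831251 395.3508746 ]
shift [350.4 -57.4   2.9] rot [  0.145   0.096 -15.302] | pos [532.1  49.7 363.9] g [534.8  50.5 192.6] rpy [ 3.126 -0.004  1.639] t 12.5 op 0.312 F [-0.2  0.1  0.8] j [-0.03  0.41  1.83  0.01  0.88 -0.1 ]
```

View pics/w8.png

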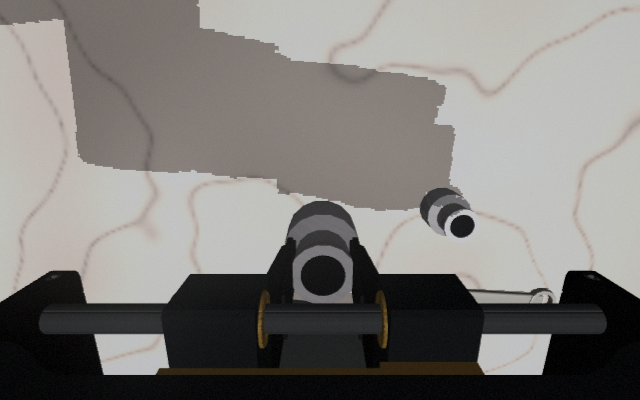

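```bash
python3 - <<'E'
from h import *
t=cam("top")
print(onz(t,147,227,135).round(1)); print(onz(t,147,227,125).round(1)); print(onz(t,94,268,80).round(1))
E
```

```text
[510.3 542.7 135. ]
[510.8 546.  125. ]
[403.7 707.8  80. ]
```

Call:
{"fn": "play_rows", "kwargs": {"increments": [{"dx": 15,"dy": -3,"dz": 0,"rx": 0,"ry": 0,"rz": -1},{"dx": 40,"dy": -7,"dz": 0,"rx": 0,"ry": 0,"rz": -2.1},{"dx": 65,"dy": -11,"dz": 0,"rx": 0,"ry": 0,"rz": -3.2},{"dx": 92,"dy": -15,"dz": 0,"rx": 0,"ry": 0,"rz": -4.3},{"dx": 120,"dy": -20,"dz": 0,"rx": 0,"ry": 0,"rz": -5.4},{"dx": 150,"dy": -25,"dz": 0,"rx": 0,"ry": 0,"rz": -6.5},{"dx": 180,"dy": -30,"dz": 0,"rx": 0,"ry": 0,"rz": -7.6},{"dx": 210,"dy": -35,"dz": 0,"rx": 0,"ry": 0,"rz": -8.7}]}}

```text
t: 13.27
eef_pos: [481.5, 258.1, 357.8]
tcp_rot: [3.135, 0.004, 2.556]
ft_force: [1.0, -0.2, -0.2]
opening: 0.308
```

```bash
python3 - <<'E'
from h import *
togo([451,395,190],.1+np.pi)
E
```

```text
shift [101.1  97.2  -3.2] rot [ 0.051  0.054 -6.551] | pos [481.5 258.1 357.8] g [482.7 258.7 186.5] rpy [3.135 0.004 2.556] t 13.27 op 0.308 F [ 1.  -0.2 -0.2] j [ 0.37  0.43  1.81  0.    0.89 -0.61]
```

Call:
{"fn": "play_rows", "kwargs": {"increments": [{"dx": 14,"dy": 14,"dz": 0,"rx": 0,"ry": 0,"rz": -1.1},{"dx": 31,"dy": 30,"dz": 0,"rx": 0,"ry": 0,"rz": -2.2},{"dx": 48,"dy": 46,"dz": 0,"rx": 0,"ry": 0,"rz": -3.3},{"dx": 65,"dy": 62,"dz": 0,"rx": 0,"ry": 0,"rz": -4.4},{"dx": 82,"dy": 79,"dz": 0,"rx": 0,"ry": 0,"rz": -5.5},{"dx": 101,"dy": 97,"dz": 0,"rx": 0,"ry": 0,"rz": -6.5},{"dx": 101,"dy": 97,"dz": 0,"rx": 0,"ry": 0,"rz": -6.5}]}}

```text
t: 13.85
eef_pos: [449.9, 397.9, 356.0]
tcp_rot: [3.139, 0.005, -3.038]
ft_force: [-0.2, 0.2, -1.0]
opening: 0.306
```

```bash
python3 - <<'E'
from h import *
togo([451,395,190],.1+np.pi)
cam("wrist","w9.png")
cam("top","t9.png",(150,80,350,300),3)
E
```

```text
shift [-0.8 -3.  -5.3] rot [0.025 0.047 0.03 ] | pos [449.9 397.9 356. ] g [450.7 398.4 184.7] rpy [ 3.139  0.005 -3.038] t 13.85 op 0.306 F [-0.2  0.2 -1. ] j [ 0.61  0.51  1.68 -0.    0.95 -1.06]
```

View pics/w9.png

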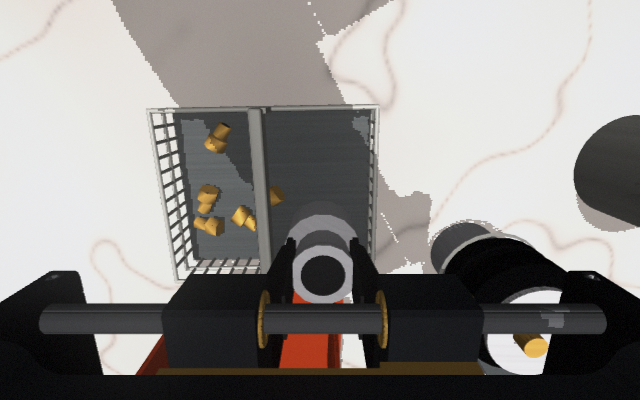

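View pics/t9.png

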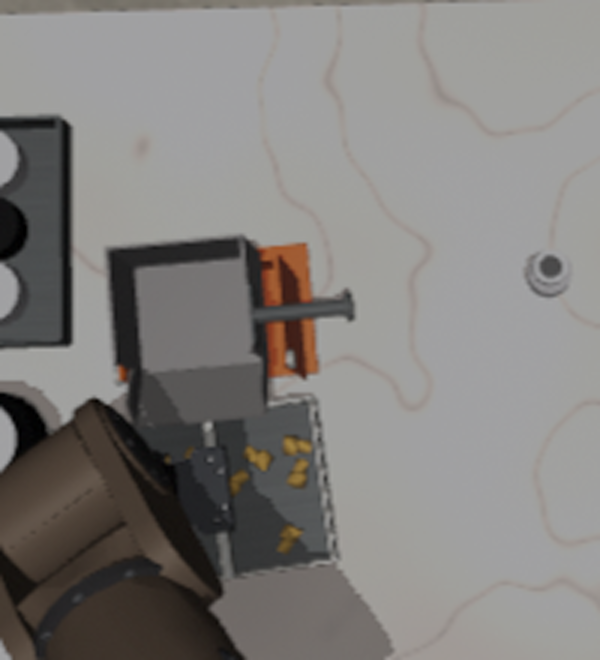

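```bash
python3 - <<'E'
from h import *
c=cam("wrist")
for n,q,z in [("bar near",(257,108),89),("bar far",(265,262),89),("NL",(380,104),50),("NR",(147,109),50),("FR",(178,280),50),("fit",(278,197),12)]: print(n,onz(c,*q,z).round(1))
E
```

```text
bar near [379.5 341.   89. ]
bar far [499.3 351.9  89. ]
NL [368.6 433.6  50. ]
NR [390.4 244.4  50. ]
FR [546.9 264.4  50. ]
fit [466.7 351.   12. ]
```

Call:
{"fn": "play_rows", "kwargs": {"increments": [{"dx": 0,"dy": -1.5,"dz": 25,"rx": 0,"ry": 0,"rz": 0},{"dx": 0,"dy": -1.5,"dz": 50,"rx": 0,"ry": 0,"rz": 0},{"dx": 0,"dy": -1.5,"dz": 75,"rx": 0,"ry": 0,"rz": 0},{"dx": 0,"dy": -1.5,"dz": 95,"rx": 0,"ry": 0,"rz": 0},{"dx": 0,"dy": -1.5,"dz": 110,"rx": 0,"ry": 0,"rz": 0},{"dx": 0,"dy": -1.5,"dz": 118,"rx": 0,"ry": 0,"rz": 0},{"dx": 0,"dy": -1.5,"dz": 118,"rx": 0,"ry": 0,"rz": 0}]}}

```text
t: 14.58
eef_pos: [451.8, 392.2, 236.7]
tcp_rot: [3.142, 0.002, -3.05]
ft_force: [-1.2, 0.6, -1.6]
opening: 0.31
```

```bash
python3 - <<'E'
from h import *
togo([450,397,60],.11-np.pi)
cam("wrist","w10.png")
E
```

```text
shift [1.3 4.9 5.4] rot [ 0.     0.019 -0.179] | pos [451.8 392.2 236.7] g [452.1 392.2  65.4] rpy [ 3.142e+00  2.000e-03 -3.050e+00] t 14.58 op 0.31 F [-1.2  0.6 -1.6] j [ 0.6   0.66  1.77 -0.    0.7  -1.06]
```

View pics/w10.png

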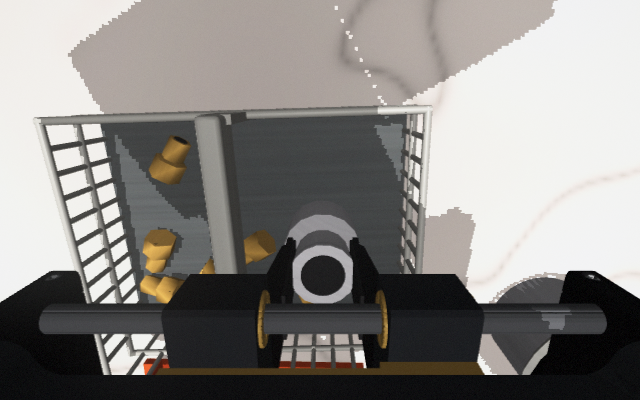

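```bash
python3 - <<'E'
from h import *
c=cam("wrist")
for q in [(246,243),(275,243),(258,246),(305,300)]:print(onz(c,*q,12).round(1))
E
```

```text
[465.7 341.6  12. ]
[463.9 360.7  12. ]
[467.1 349.6  12. ]
[505.5 383.9  12. ]
```

Call:
{"fn": "play_rows", "kwargs": {"increments": [{"dx": 1,"dy": 4.5,"dz": 0,"rx": 0,"ry": 0,"rz": 0},{"dx": 1,"dy": 4.5,"dz": 3,"rx": 0,"ry": 0,"rz": 0},{"dx": 1,"dy": 4.5,"dz": 6,"rx": 0,"ry": 0,"rz": 0},{"dx": 1,"dy": 4.5,"dz": 6,"rx": 0,"ry": 0,"rz": 0}]}}

```text
t: 15.02
eef_pos: [450.4, 397.3, 232.8]
tcp_rot: [3.14, 0.005, -3.049]
ft_force: [0.2, -0.8, -1.1]
opening: 0.311
```

```bash
python3 - <<'E'
from h import *
togo([450,397,60],.11-np.pi)
E
```

```text
shift [ 0.5 -0.2  1.5] rot [ 0.015  0.047 -0.169] | pos [450.4 397.3 232.8] g [451.3 397.6  61.5] rpy [ 3.14   0.005 -3.049] t 15.02 op 0.311 F [ 0.2 -0.8 -1.1] j [ 0.61  0.67  1.77 -0.    0.7  -1.05]
```

Call:
{"fn": "play_rows", "kwargs": {"increments": [{"dx": 0,"dy": 0,"dz": 2.5,"rx": 0,"ry": 0,"rz": 0},{"dx": 0,"dy": 0,"dz": 3,"rx": 0,"ry": 0,"rz": 0},{"dx": 0,"dy": 0,"dz": 3,"rx": 0,"ry": 0,"rz": 0}]}}

```text
t: 15.27
eef_pos: [450.7, 397.1, 230.7]
tcp_rot: [3.14, 0.006, -3.049]
ft_force: [0.0, -3.7, 9.8]
opening: 0.308
```

Call:
{"fn": "play_rows", "kwargs": {"increments": [{"dx": 0,"dy": 0,"dz": 0,"rx": 0,"ry": 0,"rz": 0},{"dx": 0,"dy": 0,"dz": 0,"rx": 0,"ry": 0,"rz": 0},{"dx": 0,"dy": 0,"dz": 0,"rx": 0,"ry": 0,"rz": 0},{"dx": 0,"dy": 0,"dz": 0,"rx": 0,"ry": 0,"rz": 0},{"dx": 0,"dy": 0,"dz": -20,"rx": 0,"ry": 0,"rz": 0},{"dx": 0,"dy": 0,"dz": -50,"rx": 0,"ry": 0,"rz": 0},{"dx": 0,"dy": 0,"dz": -85,"rx": 0,"ry": 0,"rz": 0},{"dx": 0,"dy": 0,"dz": -120,"rx": 0,"ry": 0,"rz": 0}], "fingers": 0.46}}

```text
t: 15.93
eef_pos: [449.8, 396.8, 351.6]
tcp_rot: [3.141, 0.005, -3.049]
ft_force: [-0.7, 0.4, 0.3]
opening: 0.461
```

```bash
python3 - <<'E'
from h import *
togo([667,34,190],1.571)
cam("wrist","w11.png"); t=cam("top","t11.png",(150,80,350,300),3)
E
```

```text
shift [-182.7 -381.3   -9.2] rot [ 0.045  0.026 15.883] | pos [449.8 396.8 351.6] g [450.6 397.  180.3] rpy [ 3.141  0.005 -3.049] t 15.93 op 0.461 F [-0.7  0.4  0.3] j [ 0.61  0.51  1.68 -0.    0.94 -1.05]
```

View pics/w11.png

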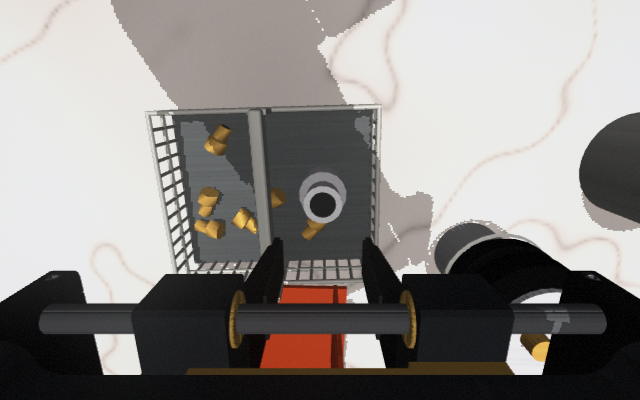

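View pics/t11.png

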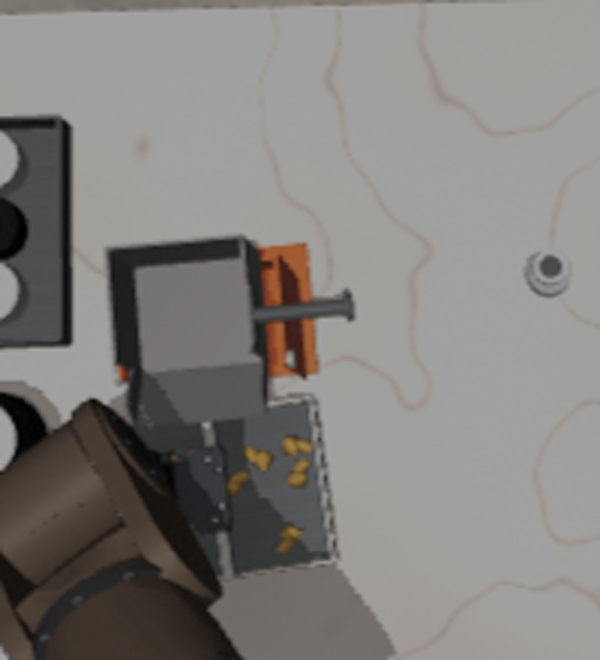

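Call:
{"fn": "play_rows", "kwargs": {"increments": [{"dx": 0,"dy": -35,"dz": -15,"rx": 0,"ry": 0,"rz": 1.1},{"dx": -1,"dy": -75,"dz": -30,"rx": 0,"ry": 0,"rz": 2.2},{"dx": -2,"dy": -115,"dz": -30,"rx": 0,"ry": 0,"rz": 3.3},{"dx": -4,"dy": -150,"dz": -30,"rx": 0,"ry": 0,"rz": 4.4},{"dx": -10,"dy": -185,"dz": -30,"rx": 0,"ry": 0,"rz": 5.5},{"dx": -25,"dy": -220,"dz": -30,"rx": 0,"ry": 0,"rz": 6.6},{"dx": -45,"dy": -252,"dz": -30,"rx": 0,"ry": 0,"rz": 7.7},{"dx": -70,"dy": -284,"dz": -30,"rx": 0,"ry": 0,"rz": 8.8}], "fingers": 0.85}}

```text
t: 16.7
eef_pos: [546.0, 119.0, 384.9]
tcp_rot: [3.128, 0.003, 2.307]
ft_force: [1.1, 0.8, 0.4]
opening: 0.846
```

```bash
python3 - <<'E'
from h import *
togo([667,34,190],1.571)
E
```

```text
shift [-144.2   32.2   24.4] rot [ 0.134 -0.023  7.031] | pos [546.  119.  384.9] g [548.1 120.2 213.6] rpy [3.128e+00 3.000e-03 2.307e+00] t 16.7 op 0.846 F [1.1 0.8 0.4] j [ 0.1   0.42  1.75  0.01  0.96 -0.65]
```

Call:
{"fn": "play_rows", "kwargs": {"increments": [{"dx": -24,"dy": 5,"dz": 5,"rx": 0,"ry": 0,"rz": 1.1},{"dx": -48,"dy": 10,"dz": 10,"rx": 0,"ry": 0,"rz": 2.2},{"dx": -72,"dy": 15,"dz": 15,"rx": 0,"ry": 0,"rz": 3.3},{"dx": -96,"dy": 20,"dz": 25,"rx": 0,"ry": 0,"rz": 4.4},{"dx": -120,"dy": 26,"dz": 35,"rx": 0,"ry": 0,"rz": 5.5},{"dx": -144,"dy": 32,"dz": 45,"rx": 0,"ry": 0,"rz": 6.6},{"dx": -144,"dy": 32,"dz": 50,"rx": 0,"ry": 0,"rz": 7.0},{"dx": -144,"dy": 32,"dz": 50,"rx": 0.1,"ry": 0,"rz": 7.0}]}}

```text
t: 17.37
eef_pos: [667.5, 33.3, 333.1]
tcp_rot: [-3.141, -0.004, 1.571]
ft_force: [-0.1, 1.0, 0.1]
opening: 0.85
```

```bash
python3 - <<'E'
from h import *
togo([667,34,54],1.571)
c=cam("wrist","w12.png")
E
```

```text
shift [  0.3  -0.4 107.8] rot [-0.009 -0.034  0.   ] | pos [667.5  33.3 333.1] g [667.3  33.9 161.8] rpy [-3.141 -0.004  1.571] t 17.37 op 0.85 F [-0.1  1.   0.1] j [-0.05  0.62  1.52  0.    1.   -0.05]
```

View pics/w12.png

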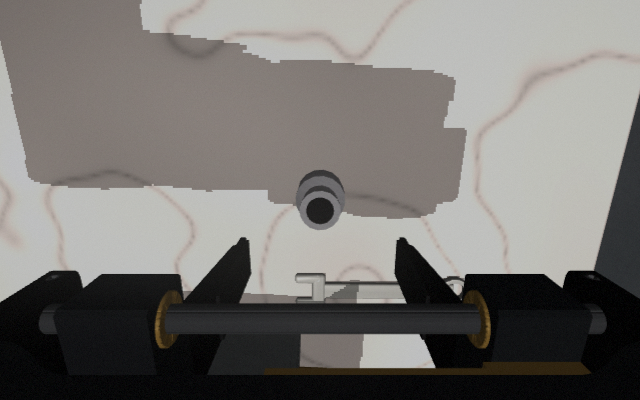

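Call:
{"fn": "play_rows", "kwargs": {"increments": [{"dx": 0,"dy": -1,"dz": 25,"rx": 0,"ry": 0,"rz": 0},{"dx": 0,"dy": -1,"dz": 50,"rx": 0,"ry": 0,"rz": 0},{"dx": 0,"dy": -1,"dz": 75,"rx": 0,"ry": 0,"rz": 0},{"dx": 0,"dy": -1,"dz": 95,"rx": 0,"ry": 0,"rz": 0},{"dx": 0,"dy": -1,"dz": 107,"rx": 0,"ry": 0,"rz": 0},{"dx": 0,"dy": -1,"dz": 107,"rx": 0,"ry": 0,"rz": 0},{"dx": 0,"dy": -1,"dz": 107,"rx": 0,"ry": 0,"rz": 0}]}}

```text
t: 18.0
eef_pos: [665.9, 34.6, 227.6]
tcp_rot: [-3.14, -0.003, 1.576]
ft_force: [0.7, -0.3, -0.1]
opening: 0.851
```

```bash
python3 - <<'E'
from h import *
togo([667,34,56],1.571)
c=cam("wrist","w13.png")
E
```

```text
shift [-0.6  1.1  0.3] rot [-0.016 -0.029  0.049] | pos [665.9  34.6 227.6] g [665.6  35.1  56.3] rpy [-3.140e+00 -3.000e-03  1.576e+00] t 18.0 op 0.851 F [ 0.7 -0.3 -0.1] j [-0.05  0.75  1.59  0.    0.8  -0.06]
```

View pics/w13.png

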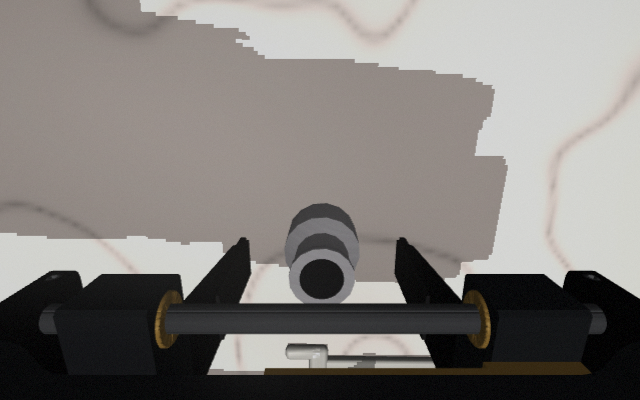

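Well centred (sleeve top at (321,278)). Close.

Call:
{"fn": "play_rows", "kwargs": {"increments": [{"dx": 0,"dy": 0,"dz": 0,"rx": 0,"ry": 0,"rz": 0},{"dx": 0,"dy": 0,"dz": 0,"rx": 0,"ry": 0,"rz": 0},{"dx": 0,"dy": 0,"dz": 0,"rx": 0,"ry": 0,"rz": 0},{"dx": 0,"dy": 0,"dz": 0,"rx": 0,"ry": 0,"rz": 0},{"dx": 0,"dy": 0,"dz": 0,"rx": 0,"ry": 0,"rz": 0},{"dx": 0,"dy": 0,"dz": 0,"rx": 0,"ry": 0,"rz": 0},{"dx": 0,"dy": 0,"dz": 0,"rx": 0,"ry": 0,"rz": 0},{"dx": 0,"dy": 0,"dz": 0,"rx": 0,"ry": 0,"rz": 0}], "fingers": 0.0}}

```text
t: 18.72
eef_pos: [666.1, 34.4, 228.3]
tcp_rot: [-3.141, -0.003, 1.576]
ft_force: [-0.5, -0.0, -0.0]
opening: 0.348
```

Call:
{"fn": "play_rows", "kwargs": {"increments": [{"dx": 0,"dy": 0,"dz": 0,"rx": 0,"ry": 0,"rz": 0},{"dx": 0,"dy": 0,"dz": 0,"rx": 0,"ry": 0,"rz": 0},{"dx": 0,"dy": 0,"dz": 0,"rx": 0,"ry": 0,"rz": 0},{"dx": 0,"dy": 0,"dz": -30,"rx": 0,"ry": 0,"rz": 0},{"dx": 0,"dy": 0,"dz": -65,"rx": 0,"ry": 0,"rz": 0},{"dx": 0,"dy": 0,"dz": -100,"rx": 0,"ry": 0,"rz": 0},{"dx": 0,"dy": 0,"dz": -135,"rx": 0,"ry": 0,"rz": 0},{"dx": 0,"dy": 0,"dz": -150,"rx": 0,"ry": 0,"rz": 0}]}}

```text
t: 19.38
eef_pos: [666.2, 34.1, 383.1]
tcp_rot: [3.136, -0.003, 1.576]
ft_force: [1.7, -0.5, -0.1]
opening: 0.31
```

```bash
python3 - <<'E'
from h import *
b=np.array([459.5,347.5]);ex=np.array([.994,.11]);ey=np.array([-.11,.994])
p=b-51*ex+46*ey;print(p)
togo([548,110,200],1.571+.6)
togo([*p,190],.11+np.pi)
E
```

```text
[403.746 387.614]
shift [  76.5 -117.9   11.4] rot [ 0.055 -0.01  -5.683] | pos [666.2  34.1 383.1] g [667.1  34.5 211.8] rpy [ 3.136e+00 -3.000e-03  1.576e+00] t 19.38 op 0.31 F [ 1.7 -0.5 -0.1] j [-0.05  0.57  1.47  0.    1.09 -0.05]
shift [ 354.8 -260.8   21.4] rot [  0.058   0.022 -16.002] | pos [666.2  34.1 383.1] g [667.1  34.5 211.8] rpy [ 3.136e+00 -3.000e-03  1.576e+00] t 19.38 op 0.31 F [ 1.7 -0.5 -0.1] j [-0.05  0.57  1.47  0.    1.09 -0.05]
```

Call:
{"fn": "play_rows", "kwargs": {"increments": [{"dx": 18,"dy": -28,"dz": 3,"rx": 0,"ry": 0,"rz": -1.1},{"dx": 37,"dy": -58,"dz": 6,"rx": 0,"ry": 0,"rz": -2.2},{"dx": 57,"dy": -88,"dz": 9,"rx": 0,"ry": 0,"rz": -3.3},{"dx": 77,"dy": -118,"dz": 12,"rx": 0,"ry": 0,"rz": -4.4},{"dx": 97,"dy": -142,"dz": 12,"rx": 0,"ry": 0,"rz": -5.5},{"dx": 118,"dy": -166,"dz": 12,"rx": 0,"ry": 0,"rz": -6.6},{"dx": 142,"dy": -190,"dz": 12,"rx": 0,"ry": 0,"rz": -7.7},{"dx": 168,"dy": -213,"dz": 12,"rx": 0,"ry": 0,"rz": -8.8}]}}

```text
t: 20.05
eef_pos: [451.0, 201.5, 370.6]
tcp_rot: [3.136, 0.003, 2.502]
ft_force: [0.8, -0.1, -1.6]
opening: 0.31
```

```bash
python3 - <<'E'
from h import *
togo([403.7,387.6,185],.11+np.pi)
E
```

```text
shift [149.  121.   14.6] rot [ 0.039  0.043 -7.154] | pos [451.  201.5 370.6] g [451.9 202.  199.3] rpy [3.136e+00 3.000e-03 2.502e+00] t 20.05 op 0.31 F [ 0.8 -0.1 -1.6] j [ 0.29  0.35  1.92  0.    0.87 -0.65]
```

Call:
{"fn": "play_rows", "kwargs": {"increments": [{"dx": 25,"dy": 20,"dz": 2,"rx": 0,"ry": 0,"rz": -1.1},{"dx": 50,"dy": 40,"dz": 4,"rx": 0,"ry": 0,"rz": -2.2},{"dx": 75,"dy": 60,"dz": 6,"rx": 0,"ry": 0,"rz": -3.3},{"dx": 100,"dy": 81,"dz": 8,"rx": 0,"ry": 0,"rz": -4.4},{"dx": 125,"dy": 101,"dz": 10,"rx": 0,"ry": 0,"rz": -5.5},{"dx": 149,"dy": 121,"dz": 12,"rx": 0,"ry": 0,"rz": -6.6},{"dx": 149,"dy": 121,"dz": 14,"rx": 0,"ry": 0,"rz": -7.15},{"dx": 149,"dy": 121,"dz": 14,"rx": 0,"ry": 0,"rz": -7.15}]}}

```text
t: 20.72
eef_pos: [402.9, 388.8, 356.2]
tcp_rot: [3.14, 0.005, -3.027]
ft_force: [-0.5, -0.1, -1.7]
opening: 0.309
```

```bash
python3 - <<'E'
from h import *
togo([403.7,387.6,61],.11+np.pi)
c=cam("wrist","w14.png")
E
```

```text
shift [-1.000e-01 -1.500e+00  1.239e+02] rot [0.016 0.047 0.046] | pos [402.9 388.8 356.2] g [403.7 389.2 184.9] rpy [ 3.14   0.005 -3.027] t 20.72 op 0.309 F [-0.5 -0.1 -1.7] j [ 0.65  0.45  1.78 -0.    0.91 -1.03]
```

View pics/w14.png

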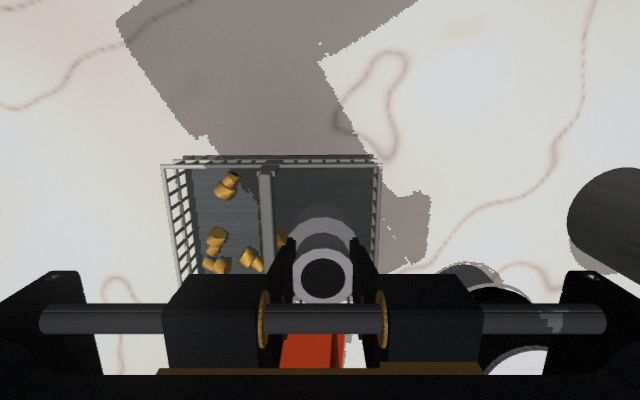

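```bash
python3 - <<'E'
from h import *
c=cam("wrist")
for n,q,z in [("NL",(381,160),50),("NLb",(381,166),50),("NR",(164,167),50),("bar near",(266,168),89)]: print(n,onz(c,*q,z).round(1))
E
```

```text
NL [366.1 433.3  50. ]
NLb [371.2 434.1  50. ]
NR [392.4 248.4  50. ]
bar near [375.3 341.5  89. ]
```

Call:
{"fn": "play_rows", "kwargs": {"increments": [{"dx": 0,"dy": 0,"dz": 25,"rx": 0,"ry": 0,"rz": 0},{"dx": -1,"dy": 1,"dz": 50,"rx": 0,"ry": 0,"rz": 0},{"dx": -1,"dy": 2,"dz": 75,"rx": 0,"ry": 0,"rz": 0},{"dx": -1,"dy": 2,"dz": 95,"rx": 0,"ry": 0,"rz": 0},{"dx": -1,"dy": 2,"dz": 110,"rx": 0,"ry": 0,"rz": 0},{"dx": -1,"dy": 2,"dz": 116,"rx": 0,"ry": 0,"rz": 0},{"dx": -1,"dy": 2,"dz": 116,"rx": 0,"ry": 0,"rz": 0}]}}

```text
t: 21.4
eef_pos: [405.3, 388.9, 239.9]
tcp_rot: [3.141, 0.003, -3.037]
ft_force: [0.3, -0.8, -0.0]
opening: 0.309
```

```bash
python3 - <<'E'
from h import *
togo([404.5,389,60],.11+np.pi)
c=cam("wrist","w15.png")
E
```

```text
shift [0.8 0.1 8.6] rot [ 0.007  0.032 -0.05 ] | pos [405.3 388.9 239.9] g [405.9 389.1  68.6] rpy [ 3.141e+00  3.000e-03 -3.037e+00] t 21.4 op 0.309 F [ 0.3 -0.8 -0. ] j [ 0.65  0.62  1.87 -0.    0.65 -1.03]
```

View pics/w15.png

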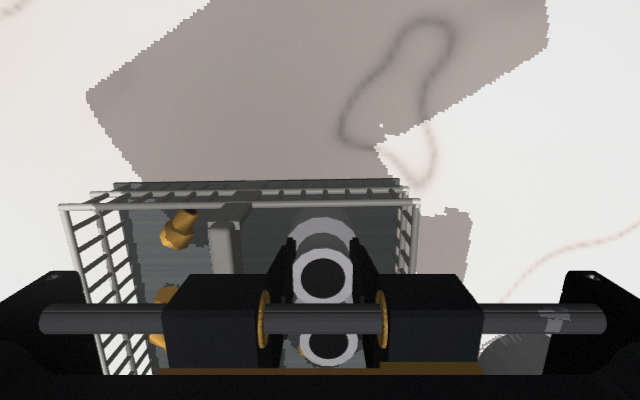

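Call:
{"fn": "play_rows", "kwargs": {"increments": [{"dx": 2.5,"dy": 0,"dz": 3,"rx": 0,"ry": 0,"rz": 0},{"dx": 2.5,"dy": 0,"dz": 6,"rx": 0,"ry": 0,"rz": 0},{"dx": 2.5,"dy": 0,"dz": 9,"rx": 0,"ry": 0,"rz": 0},{"dx": 2.5,"dy": 0,"dz": 10,"rx": 0,"ry": 0,"rz": 0},{"dx": 2.5,"dy": 0,"dz": 10,"rx": 0,"ry": 0,"rz": 0}]}}

```text
t: 21.87
eef_pos: [403.0, 389.0, 231.2]
tcp_rot: [3.14, 0.005, -3.036]
ft_force: [0.1, -0.5, 1.4]
opening: 0.305
```

```bash
python3 - <<'E'
from h import *
togo([404.5,389,60],.11+np.pi)
c=cam("wrist","w16.png")
E
```

```text
shift [-1.5 -0.1 -0.1] rot [ 0.016  0.049 -0.044] | pos [403.  389.  231.2] g [403.8 389.3  59.9] rpy [ 3.14   0.005 -3.036] t 21.87 op 0.305 F [ 0.1 -0.5  1.4] j [ 0.65  0.63  1.87 -0.    0.63 -1.02]
```

View pics/w16.png

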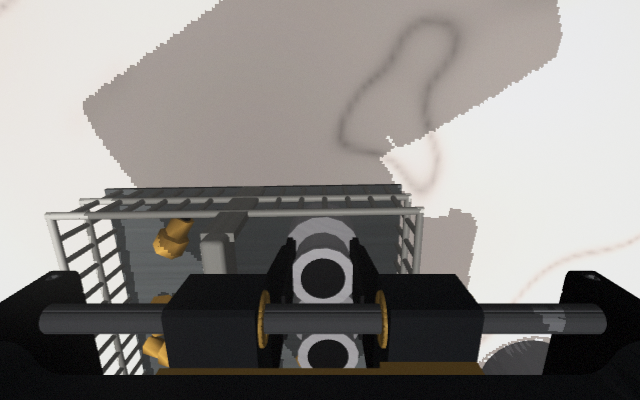

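Touching down. Release and rise.

Call:
{"fn": "play_rows", "kwargs": {"increments": [{"dx": 0,"dy": 0,"dz": 0,"rx": 0,"ry": 0,"rz": 0},{"dx": 0,"dy": 0,"dz": 0,"rx": 0,"ry": 0,"rz": 0},{"dx": 0,"dy": 0,"dz": 0,"rx": 0,"ry": 0,"rz": 0},{"dx": 0,"dy": 0,"dz": 0,"rx": 0,"ry": 0,"rz": 0},{"dx": 0,"dy": 0,"dz": -20,"rx": 0,"ry": 0,"rz": 0},{"dx": 0,"dy": 0,"dz": -50,"rx": 0,"ry": 0,"rz": 0},{"dx": 0,"dy": 0,"dz": -85,"rx": 0,"ry": 0,"rz": 0},{"dx": 0,"dy": 0,"dz": -100,"rx": 0,"ry": 0,"rz": 0}], "fingers": 0.46}}

```text
t: 22.58
eef_pos: [402.6, 389.0, 334.7]
tcp_rot: [3.138, 0.008, -3.036]
ft_force: [0.1, 0.0, -0.3]
opening: 0.461
```

```bash
python3 - <<'E'
from h import *
togo([459,348.5,150],.11+np.pi)
c=cam("wrist","w17.png")
E
```

```text
shift [-51.7 -46.2  13.7] rot [ 0.034  0.079 -0.043] | pos [402.6 389.  334.7] g [404.  389.7 163.4] rpy [ 3.138  0.008 -3.036] t 22.58 op 0.461 F [ 0.1  0.  -0.3] j [ 0.65  0.48  1.8  -0.    0.85 -1.02]
```

View pics/w17.png

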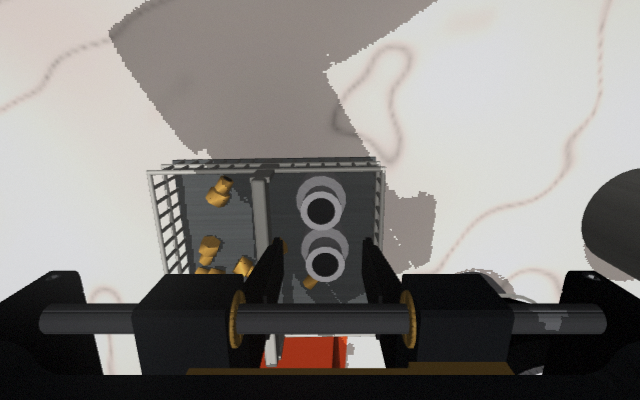

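```bash
python3 - <<'E'
from h import *
c=cam("wrist")
for q in [(254,180),(270,180),(262,172),(263,362),(277,362)]: print(q,onz(c,*q,89).round(1))
for q in [(148,171),(385,167)]: print(q,onz(c,*q,50).round(1))
E
```

```text
(254, 180) [380.7 339.1  89. ]
(270, 180) [379.5 350.1  89. ]
(262, 172) [374.5 344.3  89. ]
(263, 362) [535.  353.2  89. ]
(277, 362) [533.9 364.8  89. ]
(148, 171) [392.3 247.5  50. ]
(385, 167) [369.4 435.9  50. ]
```

Call:
{"fn": "play_rows", "kwargs": {"increments": [{"dx": -15,"dy": -12,"dz": 5,"rx": 0,"ry": 0,"rz": 0},{"dx": -30,"dy": -24,"dz": 10,"rx": 0,"ry": 0,"rz": 0},{"dx": -45,"dy": -40,"dz": 14,"rx": 0,"ry": 0,"rz": 0},{"dx": -45,"dy": -43,"dz": 30,"rx": 0,"ry": 0,"rz": 0},{"dx": -45,"dy": -43,"dz": 40,"rx": 0,"ry": 0,"rz": 0},{"dx": -45,"dy": -43,"dz": 40,"rx": 0,"ry": 0,"rz": 0}], "fingers": 0.36}}

```text
t: 23.18
eef_pos: [451.8, 350.8, 291.3]
tcp_rot: [3.139, 0.005, -3.037]
ft_force: [-0.8, -0.1, 0.2]
opening: 0.362
```

```bash
python3 - <<'E'
from h import *
togo([453,351,84],.105+np.pi)
c=cam("wrist","w18.png")
E
```

```text
shift [-1.   0.  36.1] rot [ 0.023  0.048 -0.002] | pos [451.8 350.8 291.3] g [452.6 351.2 120.1] rpy [ 3.139  0.005 -3.037] t 23.18 op 0.362 F [-0.8 -0.1  0.2] j [ 0.54  0.55  1.81 -0.    0.77 -1.13]
```

View pics/w18.png

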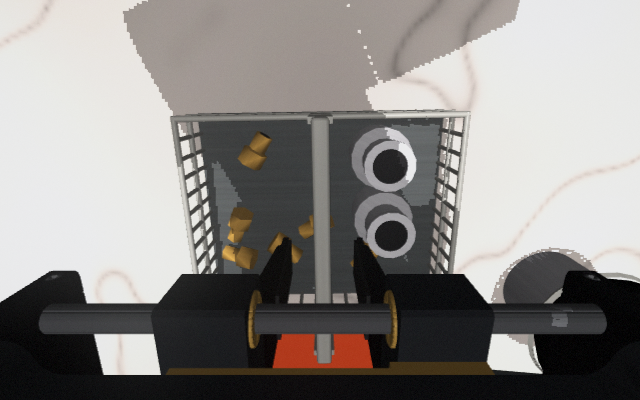

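Call:
{"fn": "play_rows", "kwargs": {"increments": [{"dx": 0,"dy": 0,"dz": 15,"rx": 0,"ry": 0,"rz": 0},{"dx": 0,"dy": 0,"dz": 28,"rx": 0,"ry": 0,"rz": 0},{"dx": 0,"dy": 0,"dz": 38,"rx": 0,"ry": 0,"rz": 0},{"dx": 0,"dy": 0,"dz": 38,"rx": 0,"ry": 0,"rz": 0},{"dx": 0,"dy": 0,"dz": 38,"rx": 0,"ry": 0,"rz": 0}]}}

```text
t: 23.65
eef_pos: [451.9, 351.7, 254.6]
tcp_rot: [3.139, 0.006, -3.036]
ft_force: [0.0, -0.3, 0.4]
opening: 0.36
```

Call:
{"fn": "play_rows", "kwargs": {"increments": [{"dx": 0,"dy": 0,"dz": 0,"rx": 0,"ry": 0,"rz": 0},{"dx": 0,"dy": 0,"dz": 0,"rx": 0,"ry": 0,"rz": 0},{"dx": 0,"dy": 0,"dz": 0,"rx": 0,"ry": 0,"rz": 0},{"dx": 0,"dy": 0,"dz": 0,"rx": 0,"ry": 0,"rz": 0},{"dx": 0,"dy": 0,"dz": 0,"rx": 0,"ry": 0,"rz": 0},{"dx": 0,"dy": 0,"dz": 0,"rx": 0,"ry": 0,"rz": 0}], "fingers": 0.0}}

```text
t: 24.15
eef_pos: [451.9, 351.6, 255.0]
tcp_rot: [3.139, 0.006, -3.035]
ft_force: [-0.2, -2.8, 6.1]
opening: 0.101
```

```bash
python3 - <<'E'
from h import *
togo([453,351,84],.105+np.pi)
c=cam("wrist","w19.png")
E
```

```text
shift [-1.  -0.7 -0.3] rot [0.023 0.058 0.016] | pos [451.9 351.6 255. ] g [452.9 352.1  83.7] rpy [ 3.139  0.006 -3.035] t 24.15 op 0.101 F [-0.2 -2.8  6.1] j [ 0.55  0.61  1.83 -0.    0.7  -1.13]
```

View pics/w19.png

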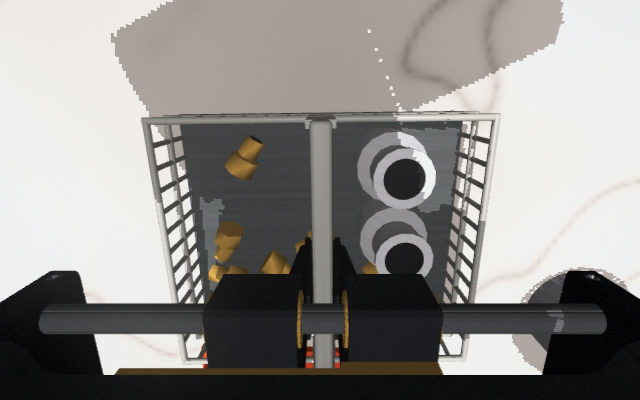

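Call:
{"fn": "play_rows", "kwargs": {"increments": [{"dx": 0,"dy": 0,"dz": -5,"rx": 0,"ry": 0,"rz": 0},{"dx": 0,"dy": 0,"dz": -10,"rx": 0,"ry": 0,"rz": 0},{"dx": 4,"dy": 0,"dz": -15,"rx": 0,"ry": 0,"rz": 0},{"dx": 12,"dy": 0,"dz": -20,"rx": 0,"ry": 0,"rz": 0},{"dx": 22,"dy": 0,"dz": -22,"rx": 0,"ry": 0,"rz": 0},{"dx": 32,"dy": 0,"dz": -22,"rx": 0,"ry": 0,"rz": 0},{"dx": 38,"dy": 0,"dz": -22,"rx": 0,"ry": 0,"rz": 0},{"dx": 40,"dy": 0,"dz": -22,"rx": 0,"ry": 0,"rz": 0}]}}

```text
t: 24.87
eef_pos: [410.5, 347.1, 276.8]
tcp_rot: [3.14, 0.005, -3.034]
ft_force: [-0.1, 0.3, -6.3]
opening: 0.102
```

```bash
python3 - <<'E'
from h import *
togo([430,0,110],-.048+np.pi)
c=cam("wrist","w20.png");c=cam("scene","s20.png",(280,80,520,280),3)
E
```

```text
shift [  17.8 -347.2   -5.3] rot [0.023 0.047 1.483] | pos [410.5 347.1 276.8] g [411.3 347.5 105.5] rpy [ 3.14   0.005 -3.034] t 24.87 op 0.102 F [-0.1  0.3 -6.3] j [ 0.58  0.54  1.9  -0.    0.7  -1.1 ]
```

View pics/w20.png

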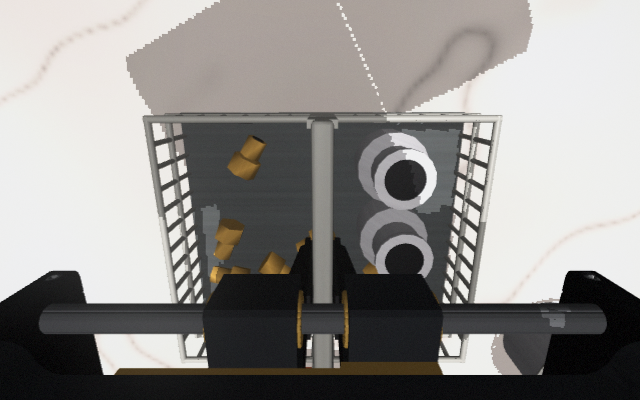

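View pics/s20.png

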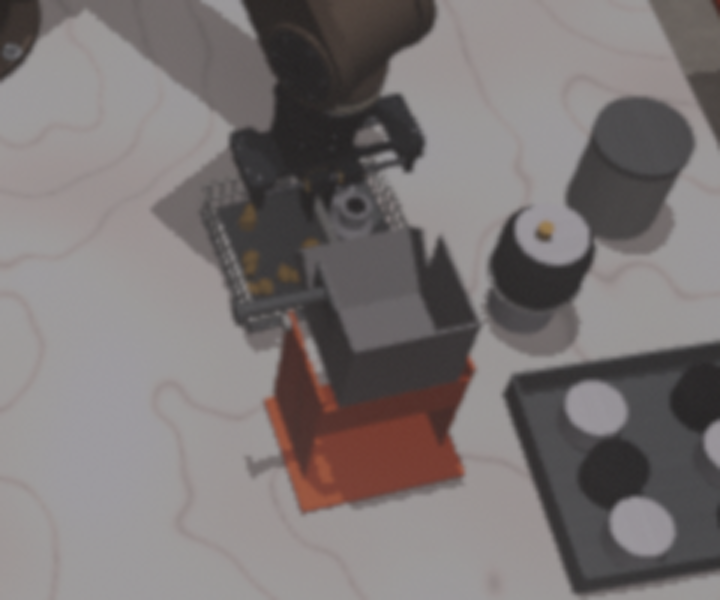

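Call:
{"fn": "play_rows", "kwargs": {"increments": [{"dx": -3,"dy": -10,"dz": 0,"rx": 0,"ry": 0,"rz": 0.1},{"dx": -8,"dy": -30,"dz": 0,"rx": 0,"ry": 0,"rz": 0.2},{"dx": -15,"dy": -55,"dz": 0,"rx": 0,"ry": 0,"rz": 0.4},{"dx": -22,"dy": -80,"dz": 0,"rx": 0,"ry": 0,"rz": 0.6},{"dx": -29,"dy": -105,"dz": 0,"rx": 0,"ry": 0,"rz": 0.8},{"dx": -36,"dy": -130,"dz": 0,"rx": 0,"ry": 0,"rz": 1.0},{"dx": -43,"dy": -155,"dz": 0,"rx": 0,"ry": 0,"rz": 1.2},{"dx": -50,"dy": -180,"dz": 0,"rx": 0,"ry": 0,"rz": 1.4}]}}

```text
t: 25.63
eef_pos: [481.3, 171.9, 276.6]
tcp_rot: [3.138, 0.006, 3.1]
ft_force: [-0.2, 0.4, -5.9]
opening: 0.104
```

```bash
python3 - <<'E'
from h import *
togo([532,45,110],-.048+np.pi)
E
```

```text
shift [ -56.  -124.7   -4.8] rot [0.031 0.056 0.065] | pos [481.3 171.9 276.6] g [482.3 172.4 105.3] rpy [3.138 0.006 3.1  ] t 25.63 op 0.104 F [-0.2  0.4 -5.9] j [ 0.21  0.51  1.97  0.    0.66 -1.32]
```

Call:
{"fn": "play_rows", "kwargs": {"increments": [{"dx": -9,"dy": -22,"dz": 0,"rx": 0,"ry": 0,"rz": 0},{"dx": -19,"dy": -44,"dz": 0,"rx": 0,"ry": 0,"rz": 0},{"dx": -29,"dy": -66,"dz": -15,"rx": 0,"ry": 0,"rz": 0},{"dx": -38,"dy": -86,"dz": -40,"rx": 0,"ry": 0,"rz": 0},{"dx": -46,"dy": -104,"dz": -70,"rx": 0,"ry": 0,"rz": 0},{"dx": -53,"dy": -118,"dz": -100,"rx": 0,"ry": 0,"rz": 0},{"dx": -56,"dy": -125,"dz": -130,"rx": 0,"ry": 0,"rz": 0},{"dx": -56,"dy": -125,"dz": -155,"rx": 0,"ry": 0,"rz": 0}]}}

```text
t: 26.3
eef_pos: [531.7, 41.9, 433.5]
tcp_rot: [3.139, 0.007, 3.098]
ft_force: [-0.2, 0.3, -5.4]
opening: 0.104
```

```bash
python3 - <<'E'
from h import *
togo([530,-206,265],-.048+np.pi)
c=cam("wrist","w21.png");c=cam("scene","s21.png",(100,80,340,280),3)
E
```

```text
shift [  -9.2 -247.8   -3.4] rot [0.026 0.071 0.041] | pos [531.7  41.9 433.5] g [532.9  42.4 262.2] rpy [3.139 0.007 3.098] t 26.3 op 0.104 F [-0.2  0.3 -5.4] j [-0.05  0.33  1.75  0.    1.06 -1.57]
```

View pics/w21.png

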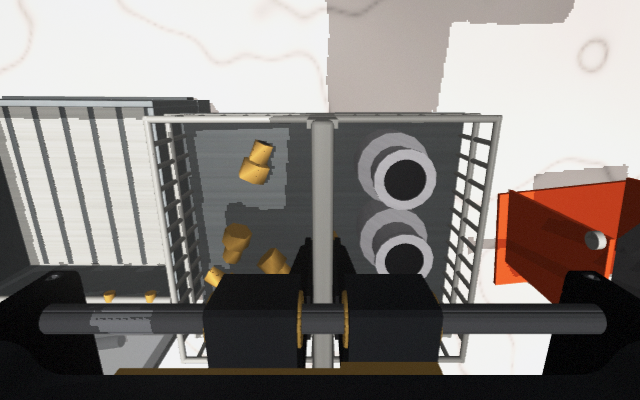

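View pics/s21.png

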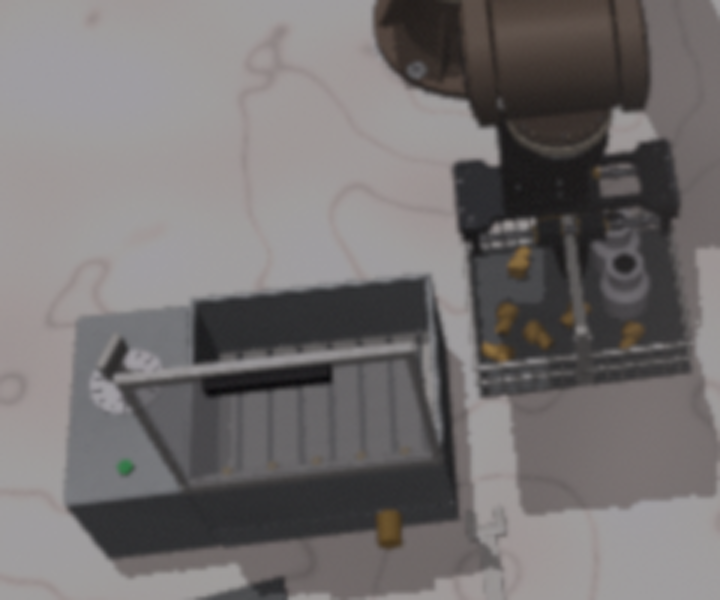

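Call:
{"fn": "play_rows", "kwargs": {"increments": [{"dx": 0,"dy": -10,"dz": 0,"rx": 0,"ry": 0,"rz": 0},{"dx": -1,"dy": -30,"dz": 0,"rx": 0,"ry": 0,"rz": 0},{"dx": -2,"dy": -60,"dz": 0,"rx": 0,"ry": 0,"rz": 0},{"dx": -3,"dy": -95,"dz": 0,"rx": 0,"ry": 0,"rz": 0},{"dx": -5,"dy": -130,"dz": 0,"rx": 0,"ry": 0,"rz": 0},{"dx": -6,"dy": -165,"dz": 0,"rx": 0,"ry": 0,"rz": 0},{"dx": -8,"dy": -200,"dz": 0,"rx": 0,"ry": 0,"rz": 0},{"dx": -9,"dy": -228,"dz": 0,"rx": 0,"ry": 0,"rz": 0}]}}

```text
t: 27.07
eef_pos: [530.2, -187.9, 432.0]
tcp_rot: [3.138, 0.01, 3.098]
ft_force: [0.8, 0.8, -6.1]
opening: 0.1
```

```bash
python3 - <<'E'
from h import *
togo([530.7,-206,230],-.048+np.pi)
c=cam("wrist","w22.png")
E
```

```text
shift [ -0.9 -18.2  30.6] rot [0.035 0.096 0.044] | pos [ 530.2 -187.9  432. ] g [ 532.  -187.3  260.7] rpy [3.138 0.01  3.098] t 27.07 op 0.1 F [ 0.8  0.8 -6.1] j [-0.46  0.37  1.68  0.01  1.08 -1.99]
```

View pics/w22.png

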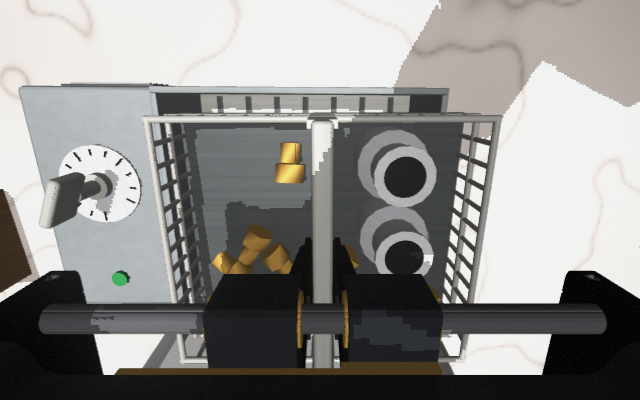

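```bash
python3 - <<'E'
from h import *
c=cam("wrist")
for q in [(448,90),(152,88)]: print(q,onz(c,*q,140).round(1))
print(onz(c,20,88,130).round(1))
for q in [(144,118),(501,117)]: print(q,onz(c,*q,260.7-84+50).round(1))
print("dial",onz(c,97,184,130).round(1)); print("key",onz(c,44,222,190),onz(c,80,177,190))
E
```

```text
(448, 90) [448.2 -92.6 140. ]
(152, 88) [ 436.4 -318.   140. ]
[ 431.2 -426.8  130. ]
(144, 118) [ 455.1 -283.9  226.7]
(501, 117) [463.2 -94.4 226.7]
dial [ 511.3 -385.5  130. ]
key [ 523.36065678 -387.4092525   190.        ] [ 492.58336297 -353.71321244  190.        ]
```

Call:
{"fn": "play_rows", "kwargs": {"increments": [{"dx": -1,"dy": -10,"dz": 0,"rx": 0,"ry": 0,"rz": 0},{"dx": -2,"dy": -18,"dz": 0,"rx": 0,"ry": 0,"rz": 0},{"dx": -2,"dy": -18,"dz": 8,"rx": 0,"ry": 0,"rz": 0},{"dx": -2,"dy": -18,"dz": 22,"rx": 0,"ry": 0,"rz": 0},{"dx": -2,"dy": -18,"dz": 36,"rx": 0,"ry": 0,"rz": 0},{"dx": -2,"dy": -18,"dz": 50,"rx": 0,"ry": 0,"rz": 0},{"dx": -2,"dy": -18,"dz": 60,"rx": 0,"ry": 0,"rz": 0}]}}

```text
t: 27.75
eef_pos: [532.0, -206.3, 369.7]
tcp_rot: [3.138, 0.008, 3.096]
ft_force: [0.0, -1.0, -6.1]
opening: 0.1
```

```bash
python3 - <<'E'
from h import *
togo([533,-206,126],-.048+np.pi)
c=cam("wrist","w23.png");c=cam("top","t23.png",(350,110,530,260),4)
E
```

```text
shift [-0.4  0.1 72.4] rot [0.038 0.079 0.025] | pos [ 532.  -206.3  369.7] g [ 533.4 -205.7  198.4] rpy [3.138 0.008 3.096] t 27.75 op 0.1 F [ 0.  -1.  -6.1] j [-0.49  0.45  1.74  0.01  0.95 -2.02]
```

View pics/w23.png

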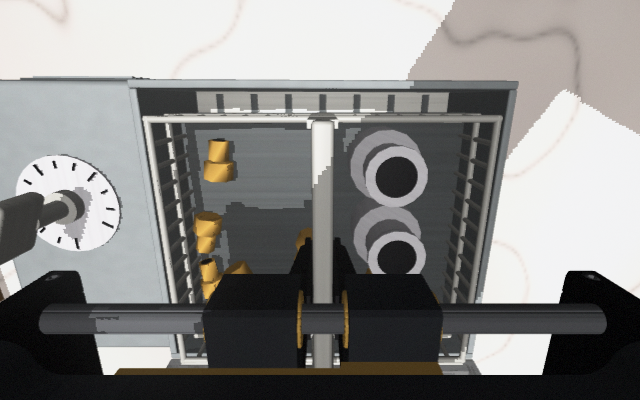

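View pics/t23.png

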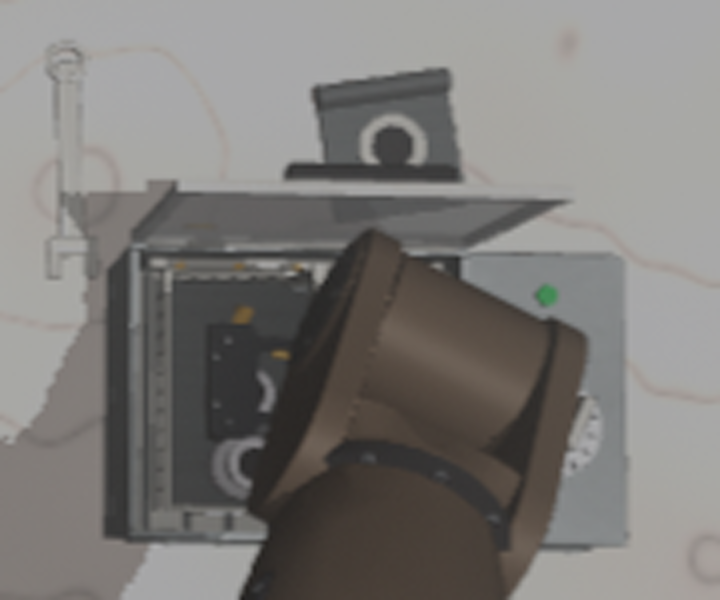

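Call:
{"fn": "play_rows", "kwargs": {"increments": [{"dx": 0,"dy": 0,"dz": 12,"rx": 0,"ry": 0,"rz": 0},{"dx": 0,"dy": 0,"dz": 26,"rx": 0,"ry": 0,"rz": 0},{"dx": 0,"dy": 0,"dz": 40,"rx": 0,"ry": 0,"rz": 0},{"dx": 0,"dy": 0,"dz": 54,"rx": 0,"ry": 0,"rz": 0},{"dx": 0,"dy": 0,"dz": 64,"rx": 0,"ry": 0,"rz": 0},{"dx": 0,"dy": 0,"dz": 70,"rx": 0,"ry": 0,"rz": 0},{"dx": 0,"dy": 0,"dz": 74,"rx": 0,"ry": 0,"rz": 0},{"dx": 0,"dy": 0,"dz": 76,"rx": 0,"ry": 0,"rz": 0}]}}

```text
t: 28.52
eef_pos: [532.6, -206.0, 294.9]
tcp_rot: [3.137, 0.007, 3.096]
ft_force: [-10.8, 6.7, 29.7]
opening: 0.1
```

```bash
python3 - <<'E'
from h import *
togo([533,-206,124],-.048+np.pi)
c=cam("wrist","w24.png")
E
```

```text
shift [-0.4  0.  -0.4] rot [0.042 0.07  0.027] | pos [ 532.6 -206.   294.9] g [ 533.9 -205.3  123.6] rpy [3.137 0.007 3.096] t 28.52 op 0.1 F [-10.8   6.7  29.7] j [-0.49  0.55  1.81  0.01  0.78 -2.02]
```

View pics/w24.png

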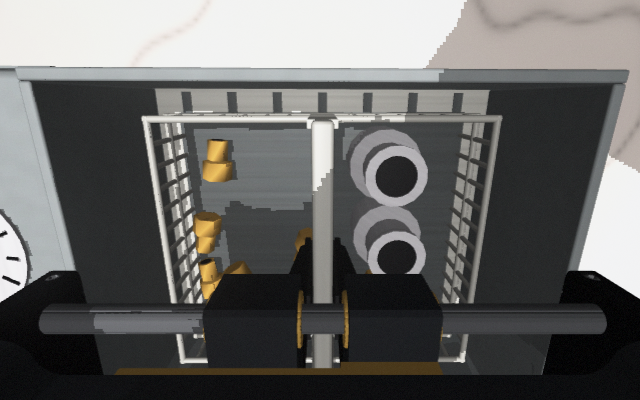

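Call:
{"fn": "play_rows", "kwargs": {"increments": [{"dx": 0,"dy": 0,"dz": -1,"rx": 0,"ry": 0,"rz": 0},{"dx": 0,"dy": 0,"dz": -1,"rx": 0,"ry": 0,"rz": 0}]}}

```text
t: 28.73
eef_pos: [532.8, -206.0, 297.0]
tcp_rot: [3.138, 0.009, 3.097]
ft_force: [-0.2, -0.3, -6.6]
opening: 0.104
```

Call:
{"fn": "play_rows", "kwargs": {"increments": [{"dx": 0,"dy": 0,"dz": 0,"rx": 0,"ry": 0,"rz": 0},{"dx": 0,"dy": 0,"dz": 0,"rx": 0,"ry": 0,"rz": 0},{"dx": 0,"dy": 0,"dz": 0,"rx": 0,"ry": 0,"rz": 0},{"dx": 0,"dy": 0,"dz": 0,"rx": 0,"ry": 0,"rz": 0},{"dx": 0,"dy": 0,"dz": 0,"rx": 0,"ry": 0,"rz": 0},{"dx": 0,"dy": 0,"dz": -15,"rx": 0,"ry": 0,"rz": 0},{"dx": 0,"dy": 0,"dz": -40,"rx": 0,"ry": 0,"rz": 0},{"dx": 0,"dy": 0,"dz": -75,"rx": 0,"ry": 0,"rz": 0}], "fingers": 0.36}}

```text
t: 29.4
eef_pos: [531.9, -206.2, 370.9]
tcp_rot: [3.136, 0.005, 3.096]
ft_force: [-0.3, 0.4, 0.8]
opening: 0.358
```

Call:
{"fn": "play_rows", "kwargs": {"increments": [{"dx": 0,"dy": 0,"dz": -30,"rx": 0,"ry": 0,"rz": 0},{"dx": 0,"dy": 0,"dz": -60,"rx": 0,"ry": 0,"rz": 0},{"dx": 0,"dy": 0,"dz": -90,"rx": 0,"ry": 0,"rz": 0},{"dx": 0,"dy": 0,"dz": -90,"rx": 0,"ry": 0,"rz": 0}]}}

```text
t: 29.73
eef_pos: [531.5, -206.7, 466.7]
tcp_rot: [3.14, 0.013, 3.097]
ft_force: [-0.0, -0.4, 0.5]
opening: 0.36
```

```bash
python3 - <<'E'
from h import *
togo([533,-206,260],np.pi/2)
c=cam("wrist","w25.png");c=cam("scene","s25.png",(110,160,320,310),3.8)
E
```

```text
shift [-1.   0.7 35.4] rot [ 0.108  0.089 14.57 ] | pos [ 531.5 -206.7  466.7] g [ 533.7 -206.5  295.4] rpy [3.14  0.013 3.097] t 29.73 op 0.36 F [-0.  -0.4  0.5] j [-0.49  0.35  1.61  0.01  1.16 -2.02]
```

View pics/w25.png

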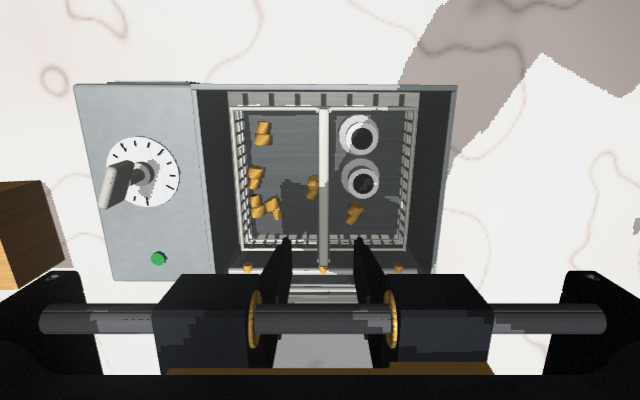

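View pics/s25.png

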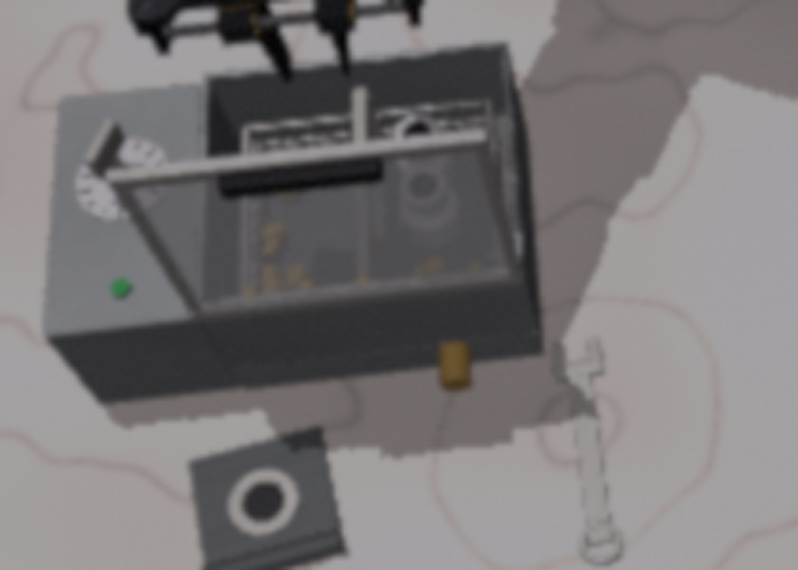

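Call:
{"fn": "play_rows", "kwargs": {"increments": [{"dx": 0,"dy": 0,"dz": -30,"rx": 0,"ry": 0,"rz": 0},{"dx": 0,"dy": 0,"dz": -60,"rx": 0,"ry": 0,"rz": 0},{"dx": 0,"dy": 0,"dz": -90,"rx": 0,"ry": 0,"rz": 0},{"dx": 0,"dy": 0,"dz": -98,"rx": 0,"ry": 0,"rz": 0},{"dx": 0,"dy": 0,"dz": -98,"rx": 0,"ry": 0,"rz": 0},{"dx": 0,"dy": 0,"dz": -98,"rx": 0,"ry": 0,"rz": 0}], "fingers": 0.0}}

```text
t: 30.33
eef_pos: [530.5, -207.0, 558.0]
tcp_rot: [3.136, 0.005, 3.096]
ft_force: [0.1, -0.5, -0.6]
opening: 0.022
```

```bash
python3 - <<'E'
from h import *
togo([695,-211,389],np.pi-.048)
c=cam("wrist","w26.png");c=cam("scene","s26.png",(110,60,320,310),3)
for n,q in dict(a=(232,107),b=(416,107),c=(411,249),d=(243,249)).items(): pass
E
```

```text
shift [-164.5    3.5   -1.4] rot [0.051 0.052 0.027] | pos [ 530.5 -207.   558. ] g [ 531.5 -206.2  386.7] rpy [3.136 0.005 3.096] t 30.33 op 0.022 F [ 0.1 -0.5 -0.6] j [-0.49  0.29  1.46  0.01  1.38 -2.02]
```

View pics/w26.png

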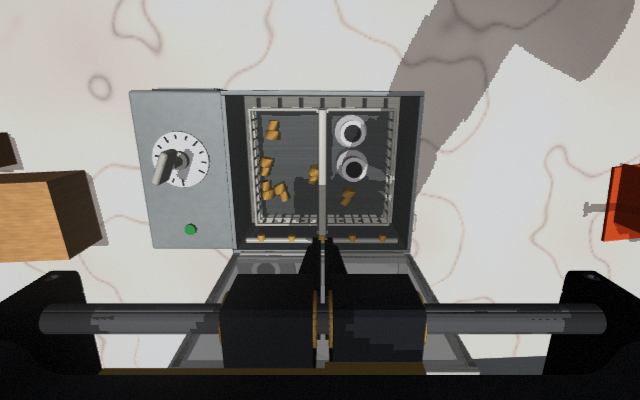

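View pics/s26.png

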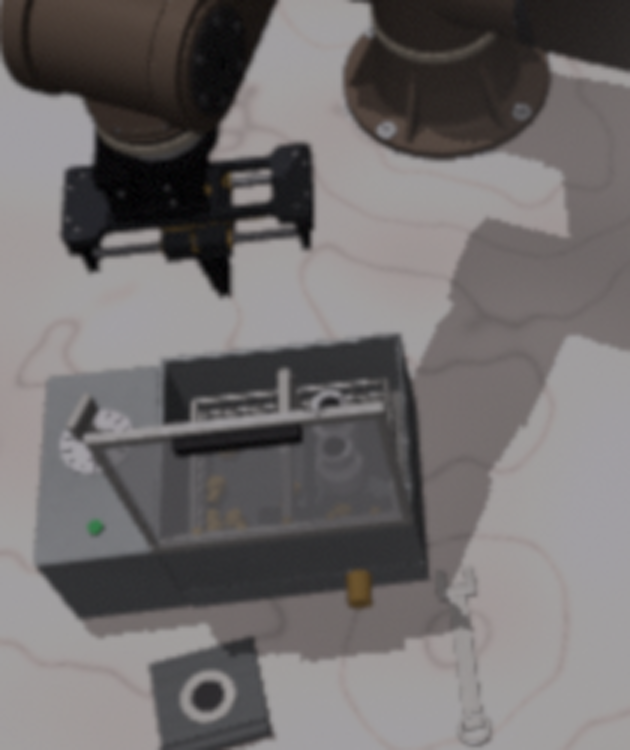

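```bash
python3 - <<'E'
from h import *
c=cam("wrist")
for n,q,z in [("NR",(222,92),140),("NL",(424,92),140),("FL",(409,249),140),("FR",(235,250),140),("bNR",(247,109),90),("bNL",(397,109),90),("bFL",(393,227),90),("bFR",(255,227),90),("stem",(178,161),140)]: print(n,onz(c,*q,z).round(1))
E
```

```text
NR [ 436.3 -314.2  140. ]
NL [446.7 -88.  140. ]
FL [639.1 -98.9 140. ]
FR [ 629.7 -323.5  140. ]
bNR [ 456.8 -298.9   90. ]
bNL [ 465.6 -107.    90. ]
bFL [ 627.7 -109.4   90. ]
bFR [ 618.2 -305.7   90. ]
stem [ 511.3 -376.8  140. ]
```

Call:
{"fn": "play_rows", "kwargs": {"increments": [{"dx": -20,"dy": 1,"dz": -5,"rx": 0,"ry": 0,"rz": 0},{"dx": -50,"dy": 1,"dz": -10,"rx": 0,"ry": 0,"rz": 0},{"dx": -80,"dy": 2,"dz": -10,"rx": 0,"ry": 0,"rz": 0},{"dx": -110,"dy": 2,"dz": -10,"rx": 0,"ry": 0,"rz": 0},{"dx": -140,"dy": 2,"dz": -10,"rx": 0,"ry": 0,"rz": 0},{"dx": -165,"dy": 2,"dz": -8,"rx": 0,"ry": 0,"rz": 0},{"dx": -165,"dy": 2,"dz": 0,"rx": 0,"ry": 0,"rz": 0},{"dx": -165,"dy": 2,"dz": 0,"rx": 0,"ry": 0,"rz": 0}]}}

```text
t: 31.15
eef_pos: [696.9, -212.7, 554.0]
tcp_rot: [3.134, -0.001, 3.097]
ft_force: [0.3, 0.3, -0.4]
opening: 0.002
```

```bash
python3 - <<'E'
from h import *
togo([690,-211,346],np.pi-.048)
c=cam("wrist","w27.png");c=cam("scene","s27.png",(110,60,320,310),3)
E
```

```text
shift [ 7.   1.1 36.7] rot [ 0.073 -0.009  0.032] | pos [ 696.9 -212.7  554. ] g [ 696.8 -211.4  382.7] rpy [ 3.134e+00 -1.000e-03  3.097e+00] t 31.15 op 0.002 F [ 0.3  0.3 -0.4] j [-0.39  0.57  1.03  0.01  1.54 -1.91]
```

View pics/w27.png

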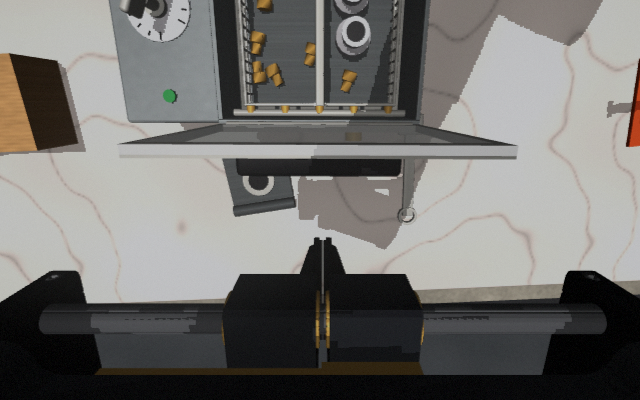

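View pics/s27.png

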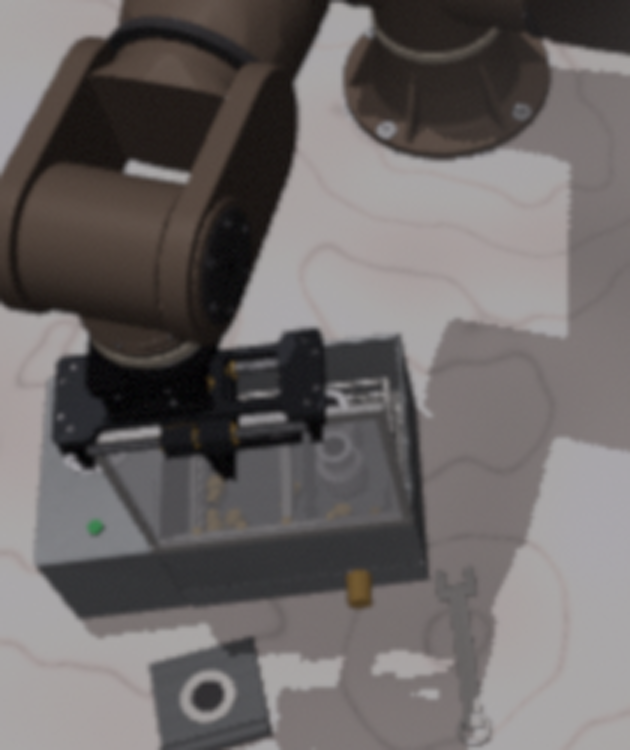

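Call:
{"fn": "play_rows", "kwargs": {"increments": [{"dx": 0,"dy": 0,"dz": 15,"rx": 0,"ry": 0,"rz": 0},{"dx": 0,"dy": 0,"dz": 30,"rx": 0,"ry": 0,"rz": 0},{"dx": 0,"dy": 0,"dz": 38,"rx": 0,"ry": 0,"rz": 0},{"dx": 0,"dy": 0,"dz": 38,"rx": 0,"ry": 0,"rz": 0}]}}

```text
t: 31.58
eef_pos: [694.9, -212.5, 518.1]
tcp_rot: [3.134, 0.0, 3.096]
ft_force: [-0.8, -0.6, -0.0]
opening: 0.006
```

```bash
python3 - <<'E'
from h import *
togo([697,-211,346],np.pi-.048)
c=cam("wrist","w28.png")
E
```

```text
shift [-2.1  1.6  0.8] rot [0.069 0.    0.022] | pos [ 694.9 -212.5  518.1] g [ 694.9 -211.3  346.8] rpy [3.134 0.    3.096] t 31.58 op 0.006 F [-0.8 -0.6 -0. ] j [-0.39  0.58  1.11  0.01  1.46 -1.91]
```

View pics/w28.png

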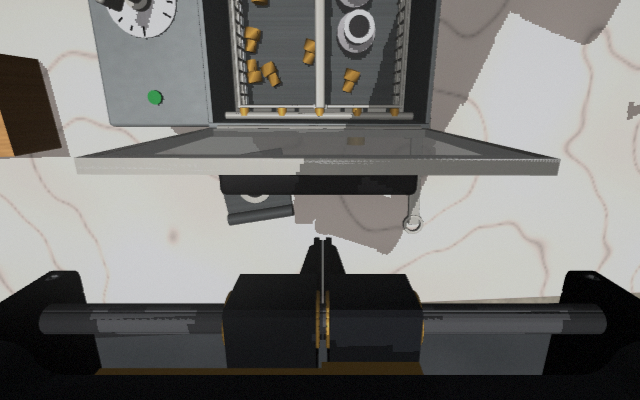

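Call:
{"fn": "play_rows", "kwargs": {"increments": [{"dx": 10,"dy": 0,"dz": 0,"rx": 0,"ry": 0,"rz": 0},{"dx": 21,"dy": 0,"dz": 0,"rx": 0,"ry": 0,"rz": 0},{"dx": 38,"dy": 0,"dz": 0,"rx": 0,"ry": 0,"rz": 0},{"dx": 57,"dy": 0,"dz": -2,"rx": 0,"ry": 0,"rz": 0},{"dx": 76,"dy": 0,"dz": -1,"rx": 0,"ry": 0,"rz": 0},{"dx": 96,"dy": 0,"dz": 2,"rx": 0,"ry": 0,"rz": 0},{"dx": 114,"dy": 0,"dz": 8,"rx": 0,"ry": 0,"rz": 0},{"dx": 133,"dy": 0,"dz": 14,"rx": 0,"ry": 0,"rz": 0}]}}

```text
t: 32.3
eef_pos: [561.0, -206.2, 507.0]
tcp_rot: [3.136, 0.005, 3.096]
ft_force: [1.1, 0.2, 1.6]
opening: 0.007
```

```bash
python3 - <<'E'
from h import *
togo([697,-211,346],np.pi-.048)
c=cam("wrist","w29.png");c=cam("scene","s29.png",(110,60,320,310),3)
E
```

```text
shift [-136.1    1.5   -9.6] rot [0.051 0.048 0.022] | pos [ 561.  -206.2  507. ] g [ 561.9 -205.3  335.7] rpy [3.136 0.005 3.096] t 32.3 op 0.007 F [1.1 0.2 1.6] j [-0.46  0.37  1.48  0.01  1.29 -1.99]
```

View pics/w29.png

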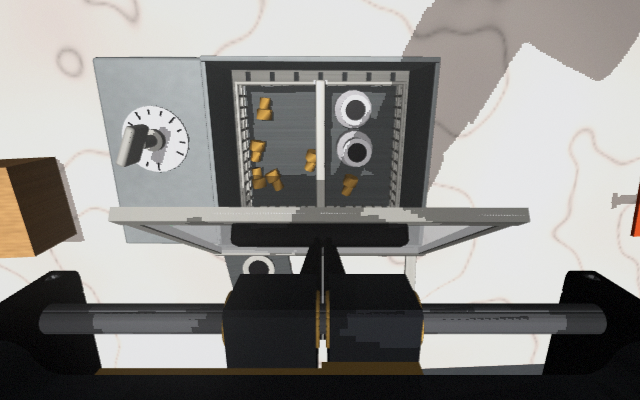

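View pics/s29.png

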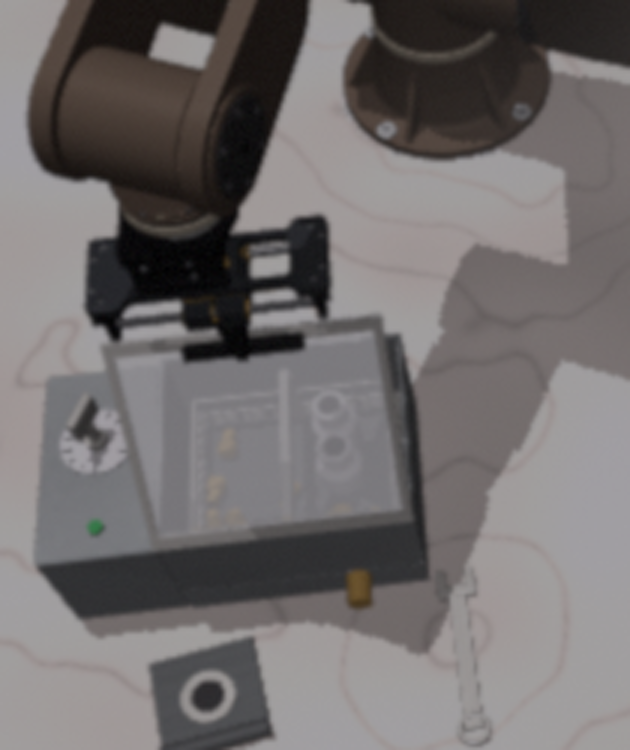

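Call:
{"fn": "play_rows", "kwargs": {"increments": [{"dx": 19,"dy": 0,"dz": 12,"rx": 0,"ry": 0,"rz": 0},{"dx": 35,"dy": 0,"dz": 23,"rx": 0,"ry": 0,"rz": 0},{"dx": 50,"dy": 0,"dz": 35,"rx": 0,"ry": 0,"rz": 0},{"dx": 64,"dy": 0,"dz": 49,"rx": 0,"ry": 0,"rz": 0},{"dx": 76,"dy": 0,"dz": 65,"rx": 0,"ry": 0,"rz": 0},{"dx": 87,"dy": 0,"dz": 82,"rx": 0,"ry": 0,"rz": 0},{"dx": 96,"dy": 0,"dz": 99,"rx": 0,"ry": 0,"rz": 0},{"dx": 102,"dy": 0,"dz": 116,"rx": 0,"ry": 0,"rz": 0}]}}

```text
t: 33.07
eef_pos: [458.9, -201.1, 390.9]
tcp_rot: [3.137, 0.004, 3.095]
ft_force: [-0.8, -0.3, 0.9]
opening: 0.003
```

```bash
python3 - <<'E'
from h import *
togo([450,-197,178],np.pi-.048)
c=cam("wrist","w30.png")
E
```

```text
shift [ 9.3  3.5 41.6] rot [0.048 0.042 0.014] | pos [ 458.9 -201.1  390.9] g [ 459.7 -200.3  219.6] rpy [3.137 0.004 3.095] t 33.07 op 0.003 F [-0.8 -0.3  0.9] j [-0.55  0.33  1.87  0.01  0.93 -2.07]
```

View pics/w30.png

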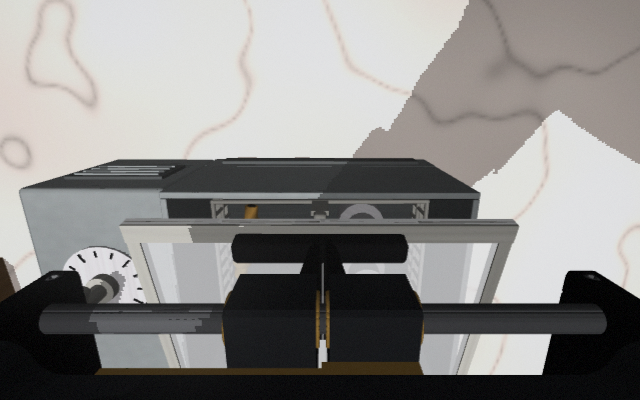

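Call:
{"fn": "play_rows", "kwargs": {"increments": [{"dx": 4,"dy": 0,"dz": 12,"rx": 0,"ry": 0,"rz": 0},{"dx": 6,"dy": 0,"dz": 24,"rx": 0,"ry": 0,"rz": 0},{"dx": 8,"dy": 0,"dz": 34,"rx": 0,"ry": 0,"rz": 0},{"dx": 8,"dy": 0,"dz": 40,"rx": 0,"ry": 0,"rz": 0},{"dx": 8,"dy": 0,"dz": 43,"rx": 0,"ry": 0,"rz": 0},{"dx": 8,"dy": 0,"dz": 44,"rx": 0,"ry": 0,"rz": 0}]}}

```text
t: 33.62
eef_pos: [450.6, -200.3, 349.5]
tcp_rot: [3.137, 0.003, 3.095]
ft_force: [-22.8, 10.0, 79.6]
opening: 0.007
```

```bash
python3 - <<'E'
from h import *
togo([450,-197,178],np.pi-.048)
c=cam("wrist","w31.png")
E
```

```text
shift [0.8 3.2 0.2] rot [0.047 0.031 0.018] | pos [ 450.6 -200.3  349.5] g [ 451.2 -199.5  178.2] rpy [3.137e+00 3.000e-03 3.095e+00] t 33.62 op 0.007 F [-22.8  10.   79.6] j [-0.55  0.38  1.94  0.01  0.82 -2.08]
```

View pics/w31.png

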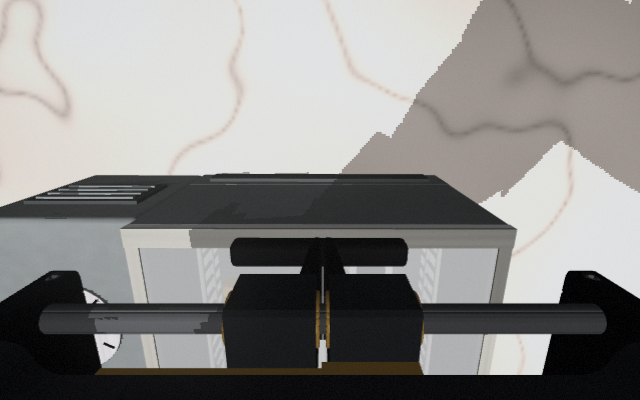

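Call:
{"fn": "play_rows", "kwargs": {"increments": [{"dx": 0,"dy": 0,"dz": -5,"rx": 0,"ry": 0,"rz": 0},{"dx": 0,"dy": 0,"dz": -25,"rx": 0,"ry": 0,"rz": 0},{"dx": 0,"dy": 0,"dz": -60,"rx": 0,"ry": 0,"rz": 0},{"dx": 0,"dy": 0,"dz": -95,"rx": 0,"ry": 0,"rz": 0},{"dx": 0,"dy": 0,"dz": -110,"rx": 0,"ry": 0,"rz": 0}], "fingers": 0.6}}

```text
t: 34.08
eef_pos: [451.0, -200.9, 464.9]
tcp_rot: [3.14, 0.009, 3.096]
ft_force: [0.4, -0.4, -0.1]
opening: 0.297
```

```bash
python3 - <<'E'
from h import *
c=cam("wrist","w32.png");t=cam("top","t32.png",(350,110,530,260),4);s=cam("scene","s32.png",(110,160,320,310),3.8)
togo([511,-377,260],np.pi/2)
E
```

```text
shift [ -68.2 -173.4   30. ] rot [ 0.072  0.03  14.561] | pos [ 450.6 -200.7  461.4] g [ 451.8 -200.3  290.1] rpy [3.139 0.007 3.096] t 34.23 op 0.423 F [ 0.3 -0.6 -0.1] j [-0.55  0.24  1.79  0.01  1.1  -2.08]
```

View pics/w32.png

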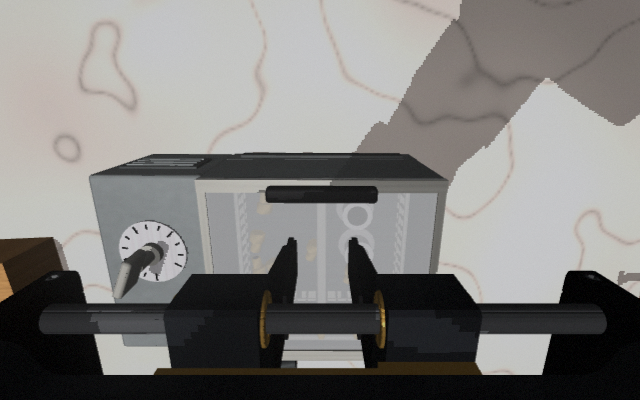

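View pics/t32.png

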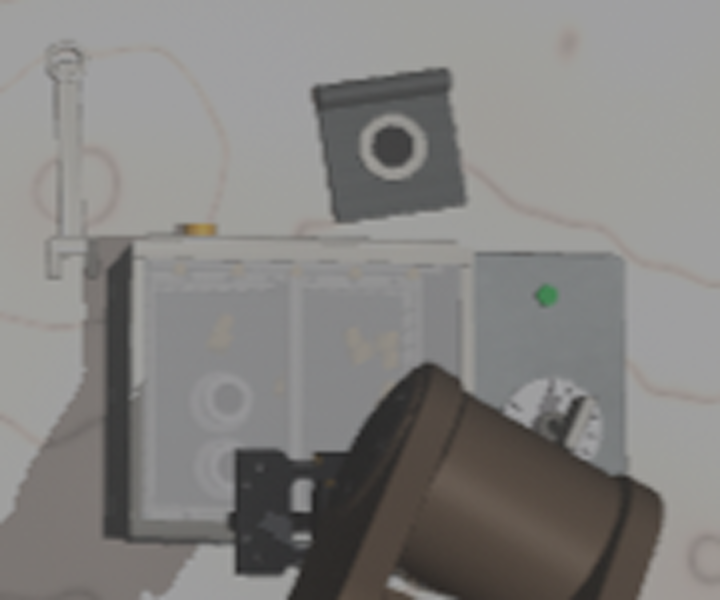

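View pics/s32.png

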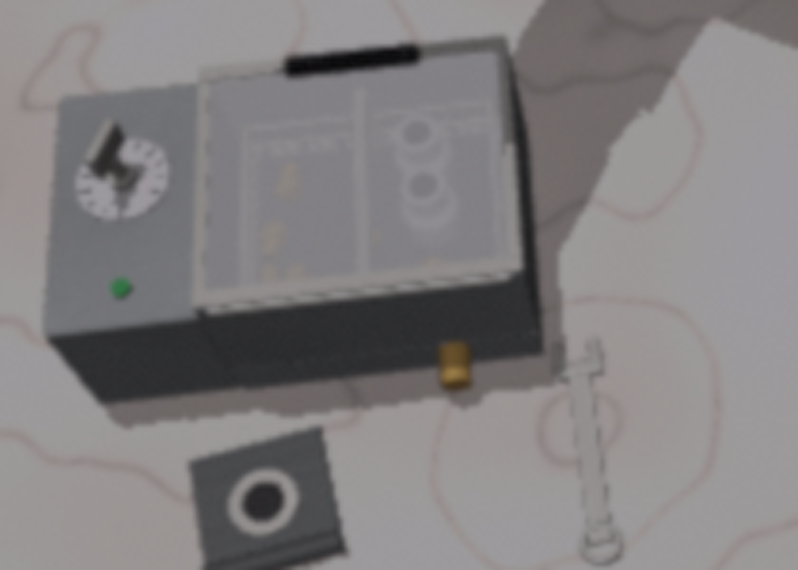

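```bash
python3 - <<'E'
from h import *
togo([510.5,-377,240],2.53)
E
```

```text
shift [ -67.6 -173.5   50. ] rot [0.046 0.055 5.401] | pos [ 450.6 -200.7  461.4] g [ 451.8 -200.3  290.1] rpy [3.139 0.007 3.096] t 34.23 op 0.423 F [ 0.3 -0.6 -0.1] j [-0.55  0.24  1.79  0.01  1.1  -2.08]
```

Call:
{"fn": "play_rows", "kwargs": {"increments": [{"dx": -9,"dy": -25,"dz": 0,"rx": 0,"ry": 0,"rz": 0.9},{"dx": -19,"dy": -50,"dz": 5,"rx": 0,"ry": 0,"rz": 1.8},{"dx": -29,"dy": -75,"dz": 10,"rx": 0,"ry": 0,"rz": 2.7},{"dx": -39,"dy": -100,"dz": 20,"rx": 0,"ry": 0,"rz": 3.6},{"dx": -49,"dy": -125,"dz": 30,"rx": 0,"ry": 0,"rz": 4.5},{"dx": -59,"dy": -150,"dz": 40,"rx": 0,"ry": 0,"rz": 5.4},{"dx": -68,"dy": -173,"dz": 48,"rx": 0,"ry": 0,"rz": 5.4},{"dx": -68,"dy": -173,"dz": 48,"rx": 0,"ry": 0,"rz": 5.4}], "fingers": 0.5}}

```text
t: 34.9
eef_pos: [511.8, -380.0, 409.6]
tcp_rot: [3.135, 0.0, 2.528]
ft_force: [-0.1, 1.1, -0.7]
opening: 0.503
```

```bash
python3 - <<'E'
from h import *
c=cam("wrist","w33.png")
togo([510.5,-377,175],2.53)
E
```

```text
shift [ 1.4  0.1 64.2] rot [ 0.064  0.003 -0.012] | pos [ 511.4 -378.3  410.5] g [ 512.  -377.4  239.2] rpy [3.135 0.    2.529] t 34.95 op 0.496 F [-0.9  0.2  0.9] j [-0.74  0.5   1.52  0.01  1.12 -1.7 ]
```

View pics/w33.png

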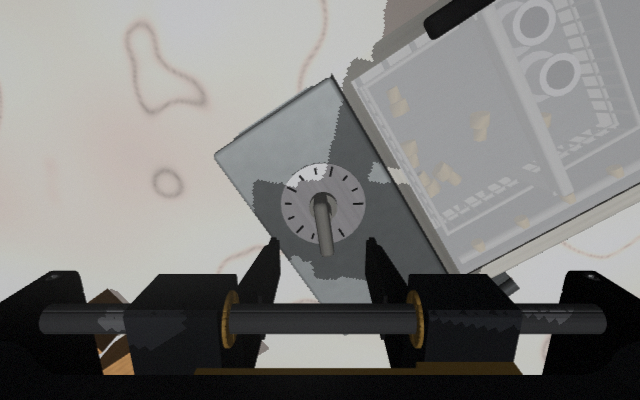

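```bash
python3 - <<'E'
from h import *
c=cam("wrist","w34.png",(260,150,390,270),6)
a=onz(c,320,200,190);b=onz(c,328,252,190);print(a.round(1),b.round(1),((a+b)/2).round(1),np.arctan2(*(a-b)[[1,0]]))
E
```

```text
[ 492.8 -366.   190. ] [ 524.7 -382.1  190. ] [ 508.7 -374.   190. ] 2.672548395397256
```

View pics/w34.png

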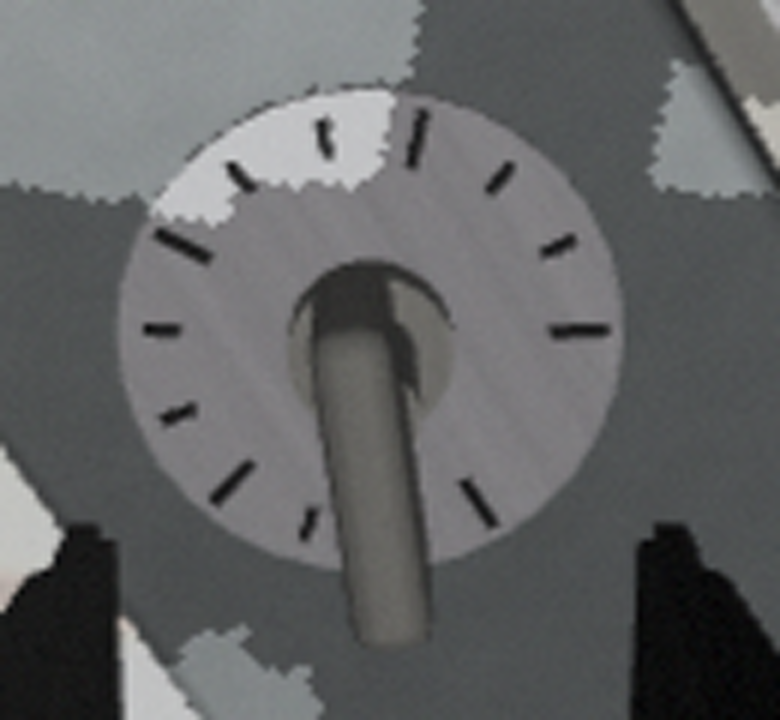

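```bash
python3 - <<'E'
from h import *
c=cam("wrist")
a=onz(c,318.8,205,190);b=onz(c,325.5,257.5,190);print(a.round(1),b.round(1),((a+b)/2).round(1),np.arctan2(*(a-b)[[1,0]]),np.linalg.norm(a-b))
print(onz(c,321.8,204.5,130).round(1))
togo([509.5,-376,174],2.645)
E
```

```text
[ 495.1 -367.5  190. ] [ 527.3 -384.9  190. ] [ 511.2 -376.2  190. ] 2.6470671373180683 36.50131195093727
[ 511.4 -376.3  130. ]
shift [ 1.6 -1.  67. ] rot [ 0.061  0.023 -1.095] | pos [ 511.  -376.4  412.3] g [ 511.9 -375.6  241. ] rpy [3.135e+00 2.000e-03 2.530e+00] t 35.05 op 0.501 F [-0.7 -0.2  0.6] j [-0.74  0.5   1.53  0.01  1.12 -1.7 ]
```

Call:
{"fn": "play_rows", "kwargs": {"increments": [{"dx": 0,"dy": 0,"dz": 15,"rx": 0,"ry": 0,"rz": -1.1},{"dx": 0,"dy": 0,"dz": 35,"rx": 0,"ry": 0,"rz": -1.1},{"dx": 0,"dy": 0,"dz": 55,"rx": 0,"ry": 0,"rz": -1.1},{"dx": 0,"dy": 0,"dz": 66,"rx": 0,"ry": 0,"rz": -1.1},{"dx": 0,"dy": 0,"dz": 67,"rx": 0,"ry": 0,"rz": -1.1},{"dx": 0,"dy": 0,"dz": 67,"rx": 0,"ry": 0,"rz": -1.1}]}}

```text
t: 35.55
eef_pos: [511.5, -375.6, 345.6]
tcp_rot: [3.135, 0.002, 2.646]
ft_force: [-0.2, -0.1, 0.6]
opening: 0.501
```

```bash
python3 - <<'E'
from h import *
c=cam("wrist","w35.png")
togo([511.3,-376.2,174],2.645)
E
```

```text
shift [ 0.1 -0.5  1. ] rot [0.058 0.036 0.01 ] | pos [ 511.6 -375.8  346.3] g [ 512.7 -375.2  175. ] rpy [3.136 0.004 2.646] t 35.6 op 0.501 F [-0.8 -0.1  1. ] j [-0.74  0.56  1.6   0.01  0.98 -1.82]
```

View pics/w35.png

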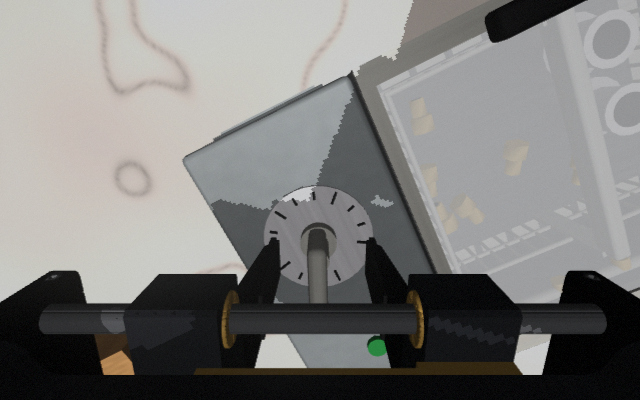

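Call:
{"fn": "play_rows", "kwargs": {"increments": [{"dx": 0,"dy": -1,"dz": 0,"rx": 0,"ry": 0,"rz": 0},{"dx": 0,"dy": -1,"dz": 0,"rx": 0,"ry": 0,"rz": 0},{"dx": 0,"dy": -1,"dz": 0,"rx": 0,"ry": 0,"rz": 0},{"dx": 0,"dy": -1,"dz": 0,"rx": 0,"ry": 0,"rz": 0},{"dx": 0,"dy": -1,"dz": 0,"rx": 0,"ry": 0,"rz": 0},{"dx": 0,"dy": -1,"dz": 0,"rx": 0,"ry": 0,"rz": 0},{"dx": 0,"dy": -1,"dz": 0,"rx": 0,"ry": 0,"rz": 0},{"dx": 0,"dy": -1,"dz": 0,"rx": 0,"ry": 0,"rz": 0}], "fingers": 0.0}}

```text
t: 36.27
eef_pos: [510.8, -377.4, 346.4]
tcp_rot: [3.137, 0.004, 2.646]
ft_force: [-3.3, -5.3, 1.1]
opening: 0.107
```

```bash
python3 - <<'E'
from h import *
togo([511.3,-376.2,174],2.645); print(env.state()["moment"])
E
```

```text
shift [0.1 1.3 1.2] rot [0.042 0.039 0.01 ] | pos [ 510.8 -377.4  346.4] g [ 511.7 -377.1  175.1] rpy [3.137 0.004 2.646] t 36.27 op 0.107 F [-3.3 -5.3  1.1] j [-0.74  0.56  1.6   0.01  0.98 -1.82]
[-0.94703691  0.52261565  0.02329087]
```

Call:
{"fn": "play_rows", "kwargs": {"increments": [{"dx": 0,"dy": 0,"dz": 0,"rx": 0,"ry": 0,"rz": 0.8},{"dx": 0,"dy": 0,"dz": 0,"rx": 0,"ry": 0,"rz": 1.6},{"dx": 0,"dy": 0,"dz": 0,"rx": 0,"ry": 0,"rz": 2.4},{"dx": 0,"dy": 0,"dz": 0,"rx": 0,"ry": 0,"rz": 3.2},{"dx": 0,"dy": 0,"dz": 0,"rx": 0,"ry": 0,"rz": 4.0},{"dx": 0,"dy": 0,"dz": 0,"rx": 0,"ry": 0,"rz": 4.8},{"dx": 0,"dy": 0,"dz": 0,"rx": 0,"ry": 0,"rz": 5.6},{"dx": 0,"dy": 0,"dz": 0,"rx": 0,"ry": 0,"rz": 6.4}]}}

```text
t: 36.93
eef_pos: [510.4, -377.8, 346.5]
tcp_rot: [3.137, 0.001, 1.972]
ft_force: [-5.3, -2.5, 0.2]
opening: 0.113
```

```bash
python3 - <<'E'
from h import *
c=cam("wrist","w36.png");
togo([511.3,-376.2,174],2.645-.67); print(env.state()["moment"])
E
```

```text
shift [1.2 1.5 1.1] rot [ 0.043  0.006 -0.09 ] | pos [ 510.3 -377.9  346.4] g [ 511.1 -377.7  175.1] rpy [3.137e+00 1.000e-03 1.966e+00] t 36.98 op 0.112 F [-3.2 -3.   0.8] j [-0.74  0.56  1.6   0.    0.98 -1.14]
[-0.70613965  0.63634292  0.11861951]
```

View pics/w36.png

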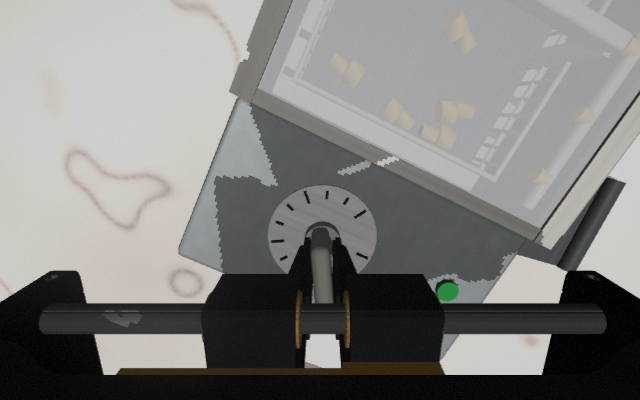

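Call:
{"fn": "play_rows", "kwargs": {"increments": [{"dx": 0,"dy": 0,"dz": 0,"rx": 0,"ry": 0,"rz": 1},{"dx": 0,"dy": 0,"dz": 0,"rx": 0,"ry": 0,"rz": 2},{"dx": 0,"dy": 0,"dz": 0,"rx": 0,"ry": 0,"rz": 3},{"dx": 0,"dy": 0,"dz": 0,"rx": 0,"ry": 0,"rz": 4},{"dx": 0,"dy": 0,"dz": 0,"rx": 0,"ry": 0,"rz": 5},{"dx": 0,"dy": 0,"dz": 0,"rx": 0,"ry": 0,"rz": 6},{"dx": 0,"dy": 0,"dz": 0,"rx": 0,"ry": 0,"rz": 7},{"dx": 0,"dy": 0,"dz": 0,"rx": 0,"ry": 0,"rz": 8}]}}

```text
t: 37.65
eef_pos: [509.7, -378.0, 346.4]
tcp_rot: [3.14, -0.002, 1.123]
ft_force: [-5.9, -1.0, 2.8]
opening: 0.108
```

```bash
python3 - <<'E'
from h import *
c=cam("wrist","w37.png");
togo([511.3,-376.2,174]); print(env.state()["moment"])
E
```

```text
shift [2.3 0.6 1.1] rot [ 0.013 -0.023 -0.   ] | pos [ 509.7 -377.9  346.4] g [ 510.1 -377.7  175.1] rpy [ 3.140e+00 -2.000e-03  1.115e+00] t 37.7 op 0.108 F [-5.5 -0.5  3. ] j [-0.74  0.56  1.6   0.    0.98 -0.29]
[-0.11396207  1.15228508  0.16709772]
```

View pics/w37.png

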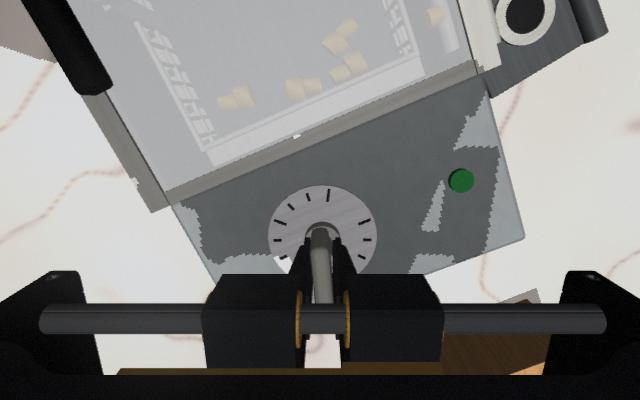

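Call:
{"fn": "play_rows", "kwargs": {"increments": [{"dx": 1,"dy": 0,"dz": 0,"rx": 0,"ry": 0,"rz": 1},{"dx": 1,"dy": 0,"dz": 0,"rx": 0,"ry": 0,"rz": 2},{"dx": 1,"dy": 0,"dz": 0,"rx": 0,"ry": 0,"rz": 3},{"dx": 1,"dy": 0,"dz": 0,"rx": 0,"ry": 0,"rz": 4},{"dx": 1,"dy": 0,"dz": 0,"rx": 0,"ry": 0,"rz": 5},{"dx": 1,"dy": 0,"dz": 0,"rx": 0,"ry": 0,"rz": 6},{"dx": 1,"dy": 0,"dz": 0,"rx": 0,"ry": 0,"rz": 7},{"dx": 1,"dy": 0,"dz": 0,"rx": 0,"ry": 0,"rz": 8}]}}

```text
t: 38.37
eef_pos: [509.5, -377.3, 346.4]
tcp_rot: [-3.14, -0.0, 0.272]
ft_force: [-6.8, -0.6, 3.5]
opening: 0.111
```

```bash
python3 - <<'E'
from h import *
togo([511.3,-376.2,174]); print(env.state()["moment"])
E
```

```text
shift [ 2.  -0.5  1.1] rot [-0.018 -0.004  0.   ] | pos [ 509.5 -377.3  346.4] g [ 509.5 -376.9  175.1] rpy [-3.14  -0.     0.272] t 38.37 op 0.111 F [-6.8 -0.6  3.5] j [-0.74  0.56  1.6   0.    0.98  0.56]
[-0.0747498   1.31033686  0.16905673]
```

Call:
{"fn": "play_rows", "kwargs": {"increments": [{"dx": 1,"dy": 0,"dz": 0,"rx": 0,"ry": 0,"rz": 1},{"dx": 1,"dy": 0,"dz": 0,"rx": 0,"ry": 0,"rz": 2},{"dx": 1,"dy": 0,"dz": 0,"rx": 0,"ry": 0,"rz": 3},{"dx": 1,"dy": 0,"dz": 0,"rx": 0,"ry": 0,"rz": 4},{"dx": 1,"dy": 0,"dz": 0,"rx": 0,"ry": 0,"rz": 5},{"dx": 1,"dy": 0,"dz": 0,"rx": 0,"ry": 0,"rz": 6},{"dx": 1,"dy": 0,"dz": 0,"rx": 0,"ry": 0,"rz": 7},{"dx": 1,"dy": 0,"dz": 0,"rx": 0,"ry": 0,"rz": 8}]}}

```text
t: 39.03
eef_pos: [510.0, -376.6, 346.4]
tcp_rot: [-3.14, 0.004, -0.57]
ft_force: [-4.6, 3.8, 3.0]
opening: 0.114
```

```bash
python3 - <<'E'
from h import *
c=cam("wrist","w38.png");
togo([511.3,-376.2,174]); print(env.state()["moment"])
E
```

```text
shift [ 0.9 -1.1  1.1] rot [-0.016  0.037 -0.   ] | pos [ 510.  -376.6  346.4] g [ 509.6 -376.   175.1] rpy [-3.14   0.004 -0.578] t 39.08 op 0.11 F [-6.1  3.4  4.8] j [-0.74  0.56  1.6   0.    0.98  1.41]
[0.70898446 0.95616034 0.13920069]
```

View pics/w38.png

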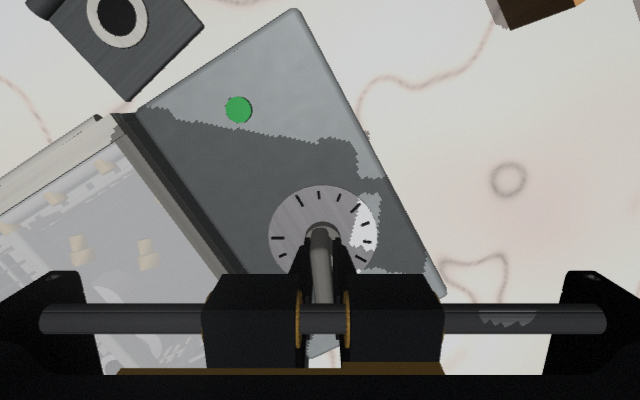

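Call:
{"fn": "play_rows", "kwargs": {"increments": [{"dx": 1,"dy": 0,"dz": 0,"rx": 0,"ry": 0,"rz": 1},{"dx": 1,"dy": 0,"dz": 0,"rx": 0,"ry": 0,"rz": 2},{"dx": 1,"dy": 0,"dz": 0,"rx": 0,"ry": 0,"rz": 3},{"dx": 1,"dy": 0,"dz": 0,"rx": 0,"ry": 0,"rz": 4},{"dx": 1,"dy": 0,"dz": 0,"rx": 0,"ry": 0,"rz": 5},{"dx": 1,"dy": 0,"dz": 0,"rx": 0,"ry": 0,"rz": 6},{"dx": 1,"dy": 0,"dz": 0,"rx": 0,"ry": 0,"rz": 7},{"dx": 1,"dy": 0,"dz": 0,"rx": 0,"ry": 0,"rz": 8}]}}

```text
t: 39.75
eef_pos: [510.8, -376.4, 346.4]
tcp_rot: [3.14, 0.006, -1.421]
ft_force: [0.1, 5.7, 2.2]
opening: 0.113
```

```bash
python3 - <<'E'
from h import *
c=cam("wrist","w39.png");
togo([511.3,-376.2,174]); print(env.state()["moment"])
E
```

```text
shift [-0.1 -0.5  1.1] rot [0.02  0.056 0.   ] | pos [ 510.9 -376.4  346.4] g [ 510.4 -375.5  175.1] rpy [ 3.14   0.006 -1.429] t 39.8 op 0.11 F [-0.8  5.5  2.4] j [-0.74  0.56  1.6   0.    0.99  2.26]
[ 1.21958498 -0.02490385  0.16090222]
```

View pics/w39.png

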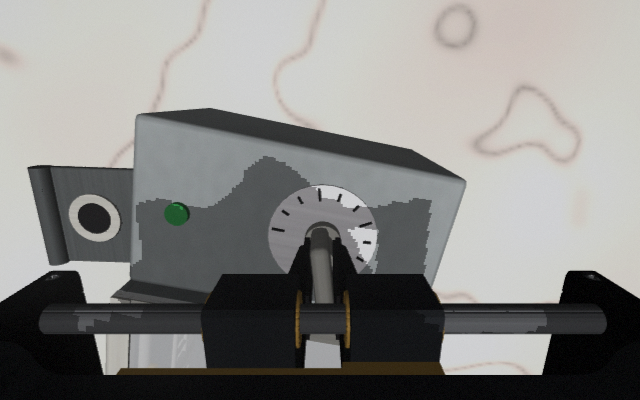

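Call:
{"fn": "play_rows", "kwargs": {"increments": [{"dx": 0,"dy": 0,"dz": 0,"rx": 0,"ry": 0,"rz": 0.8},{"dx": 0,"dy": 0,"dz": 0,"rx": 0,"ry": 0,"rz": 1.6},{"dx": 0,"dy": 0,"dz": 0,"rx": 0,"ry": 0,"rz": 2.4},{"dx": 0,"dy": 0,"dz": 0,"rx": 0,"ry": 0,"rz": 2.4}]}}

```text
t: 40.13
eef_pos: [511.1, -376.3, 346.4]
tcp_rot: [3.139, 0.005, -1.684]
ft_force: [1.9, 0.5, -0.6]
opening: 0.116
```

```bash
python3 - <<'E'
from h import *
togo([511.3,-376.2,174]); print(env.state()["moment"])
E
```

```text
shift [-0.1 -0.2  1.1] rot [0.028 0.05  0.   ] | pos [ 511.1 -376.3  346.4] g [ 510.7 -375.3  175.1] rpy [ 3.139  0.005 -1.684] t 40.13 op 0.116 F [ 1.9  0.5 -0.6] j [-0.74  0.56  1.6   0.    0.99  2.51]
[ 0.30905631 -0.55123653  0.10124266]
```

Call:
{"fn": "play_rows", "kwargs": {"increments": [{"dx": 0,"dy": 0,"dz": 0,"rx": 0,"ry": 0,"rz": 0},{"dx": 0,"dy": 0,"dz": 0,"rx": 0,"ry": 0,"rz": 0},{"dx": 0,"dy": 0,"dz": 0,"rx": 0,"ry": 0,"rz": 0},{"dx": 0,"dy": 0,"dz": 0,"rx": 0,"ry": 0,"rz": 0},{"dx": 0,"dy": 0,"dz": 0,"rx": 0,"ry": 0,"rz": 0},{"dx": 0,"dy": 0,"dz": -20,"rx": 0,"ry": 0,"rz": 0},{"dx": 0,"dy": 0,"dz": -45,"rx": 0,"ry": 0,"rz": 0},{"dx": 0,"dy": 0,"dz": -65,"rx": 0,"ry": 0,"rz": 0}], "fingers": 0.5}}

```text
t: 40.8
eef_pos: [511.2, -376.7, 412.6]
tcp_rot: [3.139, 0.005, -1.683]
ft_force: [1.1, -0.3, -0.0]
opening: 0.499
```

```bash
python3 - <<'E'
from h import *
c=cam("wrist","w40.png")
togo([511.3,-376.2,240],-1.684+np.pi)
E
```

```text
shift [-0.6  0.2  5.4] rot [-2.700e-02 -2.500e-02 -2.999e+01] | pos [ 511.4 -376.9  416.7] g [ 511.7 -376.6  245.4] rpy [-3.140e+00  2.000e-03 -1.683e+00] t 40.85 op 0.501 F [ 0.5 -0.7  3. ] j [-0.74  0.49  1.52  0.    1.13  2.51]
```

View pics/w40.png

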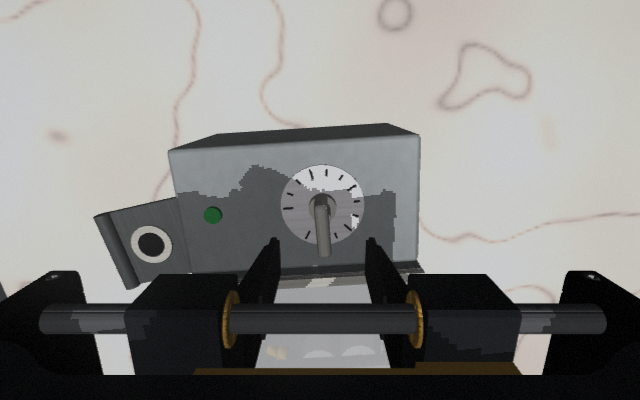

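Call:
{"fn": "play_rows", "kwargs": {"increments": [{"dx": 0,"dy": 0,"dz": 0,"rx": 0,"ry": 0,"rz": -1.1},{"dx": 0,"dy": 0,"dz": 0,"rx": 0,"ry": 0,"rz": -2.2},{"dx": 0,"dy": 0,"dz": 0,"rx": 0,"ry": 0,"rz": -3.3},{"dx": 0,"dy": 0,"dz": 0,"rx": 0,"ry": 0,"rz": -4.4},{"dx": 0,"dy": 0,"dz": 0,"rx": 0,"ry": 0,"rz": -5.5},{"dx": 0,"dy": 0,"dz": 0,"rx": 0,"ry": 0,"rz": -6.6},{"dx": 0,"dy": 0,"dz": 0,"rx": 0,"ry": 0,"rz": -7.7},{"dx": 0,"dy": 0,"dz": 0,"rx": 0,"ry": 0,"rz": -8.8}]}}

```text
t: 41.52
eef_pos: [511.3, -376.9, 416.6]
tcp_rot: [-3.139, -0.0, -0.755]
ft_force: [-0.7, 0.6, -0.6]
opening: 0.499
```

Call:
{"fn": "play_rows", "kwargs": {"increments": [{"dx": 0,"dy": 0,"dz": 0,"rx": 0,"ry": 0,"rz": -1.1},{"dx": 0,"dy": 0,"dz": 0,"rx": 0,"ry": 0,"rz": -2.2},{"dx": 0,"dy": 0,"dz": 0,"rx": 0,"ry": 0,"rz": -3.3},{"dx": 0,"dy": 0,"dz": 0,"rx": 0,"ry": 0,"rz": -4.4},{"dx": 0,"dy": 0,"dz": 0,"rx": 0,"ry": 0,"rz": -5.5},{"dx": 0,"dy": 0,"dz": 0,"rx": 0,"ry": 0,"rz": -6.6},{"dx": 0,"dy": 0,"dz": 0,"rx": 0,"ry": 0,"rz": -7.7},{"dx": 0,"dy": 0,"dz": 0,"rx": 0,"ry": 0,"rz": -8.8}]}}

```text
t: 42.18
eef_pos: [511.3, -376.9, 416.4]
tcp_rot: [-3.14, -0.002, 0.172]
ft_force: [0.0, 0.3, -0.4]
opening: 0.501
```

Call:
{"fn": "play_rows", "kwargs": {"increments": [{"dx": 0,"dy": 0,"dz": 0,"rx": 0,"ry": 0,"rz": -1.1},{"dx": 0,"dy": 0,"dz": 0,"rx": 0,"ry": 0,"rz": -2.2},{"dx": 0,"dy": 0,"dz": 0,"rx": 0,"ry": 0,"rz": -3.3},{"dx": 0,"dy": 0,"dz": 0,"rx": 0,"ry": 0,"rz": -4.4},{"dx": 0,"dy": 0,"dz": 0,"rx": 0,"ry": 0,"rz": -5.5},{"dx": 0,"dy": 0,"dz": 0,"rx": 0,"ry": 0,"rz": -6.6},{"dx": 0,"dy": 0,"dz": 0,"rx": 0,"ry": 0,"rz": -7.7},{"dx": 0,"dy": 0,"dz": 0,"rx": 0,"ry": 0,"rz": -8.8}]}}

```text
t: 42.85
eef_pos: [511.2, -377.0, 416.2]
tcp_rot: [3.141, -0.002, 1.1]
ft_force: [-0.4, 0.6, 0.3]
opening: 0.503
```

```bash
python3 - <<'E'
from h import *
togo([511.3,-376.2,240],1.55)
E
```

```text
shift [ 0.7 -0.3  4.9] rot [ 0.009 -0.019 -4.296] | pos [ 511.2 -377.   416.2] g [ 511.5 -376.7  244.9] rpy [ 3.141e+00 -2.000e-03  1.100e+00] t 42.85 op 0.503 F [-0.4  0.6  0.3] j [-0.74  0.5   1.52  0.    1.13 -0.27]
```

Call:
{"fn": "play_rows", "kwargs": {"increments": [{"dx": 0,"dy": 0,"dz": 0,"rx": 0,"ry": 0,"rz": -1.1},{"dx": 0,"dy": 0,"dz": 0,"rx": 0,"ry": 0,"rz": -2.2},{"dx": 0,"dy": 0,"dz": 0,"rx": 0,"ry": 0,"rz": -3.3},{"dx": 0,"dy": 0,"dz": 0,"rx": 0,"ry": 0,"rz": -4.3},{"dx": 0,"dy": 0,"dz": 0,"rx": 0,"ry": 0,"rz": -4.3}]}}

```text
t: 43.27
eef_pos: [511.2, -377.0, 416.0]
tcp_rot: [3.14, -0.002, 1.555]
ft_force: [0.1, 0.2, 0.4]
opening: 0.499
```

```bash
python3 - <<'E'
from h import *
c=cam("wrist","w41.png",(260,150,390,270),6)
togo([511.3,-376.2,174],1.55)
E
```

```text
shift [ 0.6  0.  70.7] rot [ 0.011 -0.018 -0.011] | pos [ 511.2 -377.   416. ] g [ 511.4 -376.6  244.7] rpy [ 3.140e+00 -2.000e-03  1.549e+00] t 43.32 op 0.499 F [-0.4  0.4  0.4] j [-0.74  0.5   1.52  0.    1.13 -0.72]
```

View pics/w41.png

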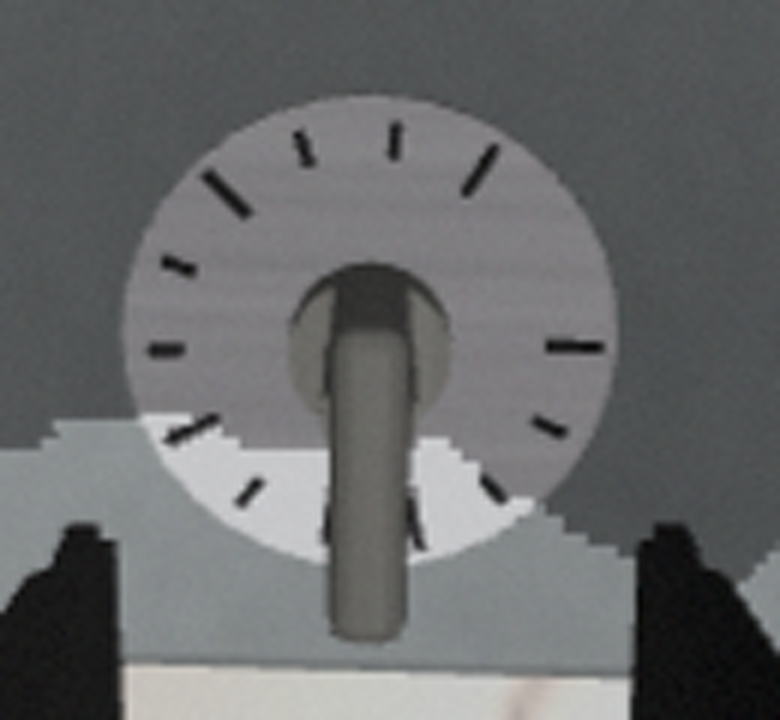

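Call:
{"fn": "play_rows", "kwargs": {"increments": [{"dx": 0,"dy": 0,"dz": 20,"rx": 0,"ry": 0,"rz": 0},{"dx": 0,"dy": 0,"dz": 40,"rx": 0,"ry": 0,"rz": 0},{"dx": 0,"dy": 0,"dz": 60,"rx": 0,"ry": 0,"rz": 0},{"dx": 0,"dy": 0,"dz": 70,"rx": 0,"ry": 0,"rz": 0},{"dx": 0,"dy": 0,"dz": 70,"rx": 0,"ry": 0,"rz": 0}]}}

```text
t: 43.73
eef_pos: [511.1, -376.8, 343.9]
tcp_rot: [-3.14, -0.004, 1.546]
ft_force: [0.2, 0.1, 0.1]
opening: 0.501
```

Call:
{"fn": "play_rows", "kwargs": {"increments": [{"dx": 0,"dy": 0,"dz": 0,"rx": 0,"ry": 0,"rz": 0},{"dx": 0,"dy": 0,"dz": 0,"rx": 0,"ry": 0,"rz": 0},{"dx": 0,"dy": 0,"dz": 0,"rx": 0,"ry": 0,"rz": 0},{"dx": 0,"dy": 0,"dz": 0,"rx": 0,"ry": 0,"rz": 0},{"dx": 0,"dy": 0,"dz": 0,"rx": 0,"ry": 0,"rz": 0},{"dx": 0,"dy": 0,"dz": 0,"rx": 0,"ry": 0,"rz": 0},{"dx": 0,"dy": 0,"dz": 0,"rx": 0,"ry": 0,"rz": 0},{"dx": 0,"dy": 0,"dz": 0,"rx": 0,"ry": 0,"rz": 0}], "fingers": 0.0}}

```text
t: 44.4
eef_pos: [510.9, -376.8, 344.4]
tcp_rot: [-3.14, -0.004, 1.546]
ft_force: [-2.8, 0.6, 4.4]
opening: 0.114
```

Call:
{"fn": "play_rows", "kwargs": {"increments": [{"dx": 0,"dy": 0,"dz": 0,"rx": 0,"ry": 0,"rz": 0.7},{"dx": 0,"dy": 0,"dz": 0,"rx": 0,"ry": 0,"rz": 1.4},{"dx": 0,"dy": 0,"dz": 0,"rx": 0,"ry": 0,"rz": 2.1},{"dx": 0,"dy": 0,"dz": 0,"rx": 0,"ry": 0,"rz": 2.8},{"dx": 0,"dy": 0,"dz": 0,"rx": 0,"ry": 0,"rz": 3.5},{"dx": 0,"dy": 0,"dz": 0,"rx": 0,"ry": 0,"rz": 4.2},{"dx": 0,"dy": 0,"dz": 0,"rx": 0,"ry": 0,"rz": 4.9}]}}

```text
t: 44.98
eef_pos: [511.1, -376.8, 344.4]
tcp_rot: [-3.139, -0.003, 1.03]
ft_force: [0.4, 0.7, 0.5]
opening: 0.116
```

```bash
python3 - <<'E'
from h import *
c=cam("wrist","w42.png")
togo([511.3,-376.2,174]); print(env.state()["moment"],env.state()["tau"][5])
E
```

```text
shift [ 0.6 -0.1 -0.9] rot [-0.028 -0.024  0.   ] | pos [ 511.1 -376.8  344.4] g [ 510.9 -376.2  173.1] rpy [-3.139e+00 -3.000e-03  1.025e+00] t 45.03 op 0.115 F [-0.1 -0.1  1.1] j [-0.74  0.57  1.6   0.    0.98 -0.19]
[-0.04199232 -0.05064752  0.17478609] -0.8007129840552807
```

View pics/w42.png

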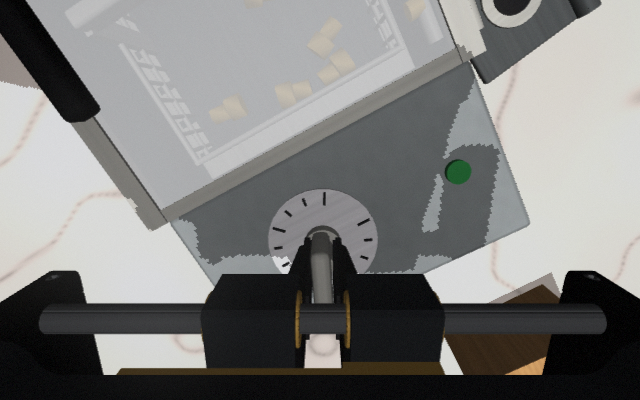

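Call:
{"fn": "play_rows", "kwargs": {"increments": [{"dx": 0,"dy": 0,"dz": 0,"rx": 0,"ry": 0,"rz": 0.6},{"dx": 0,"dy": 0,"dz": 0,"rx": 0,"ry": 0,"rz": 1.2},{"dx": 0,"dy": 0,"dz": 0,"rx": 0,"ry": 0,"rz": 1.8},{"dx": 0,"dy": 0,"dz": 0,"rx": 0,"ry": 0,"rz": 2.4},{"dx": 0,"dy": 0,"dz": 0,"rx": 0,"ry": 0,"rz": 3}]}}

```text
t: 45.45
eef_pos: [511.1, -376.8, 344.4]
tcp_rot: [-3.138, -0.001, 0.71]
ft_force: [-1.1, -0.9, 0.5]
opening: 0.112
```

```bash
python3 - <<'E'
from h import *
togo([511.3,-376.2,174]); print(env.state()["moment"],env.state()["tau"][5])
E
```

```text
shift [ 0.5 -0.4 -0.9] rot [-0.031 -0.014  0.   ] | pos [ 511.1 -376.8  344.4] g [ 511.  -376.2  173.1] rpy [-3.138e+00 -1.000e-03  7.100e-01] t 45.45 op 0.112 F [-1.1 -0.9  0.5] j [-0.74  0.57  1.6   0.    0.98  0.12]
[-0.13796376  0.01452724  0.23129457] -1.013682782649994
```

Call:
{"fn": "play_rows", "kwargs": {"increments": [{"dx": 0,"dy": 0,"dz": 0,"rx": 0,"ry": 0,"rz": 0.6},{"dx": 0,"dy": 0,"dz": 0,"rx": 0,"ry": 0,"rz": 1.2},{"dx": 0,"dy": 0,"dz": 0,"rx": 0,"ry": 0,"rz": 1.8},{"dx": 0,"dy": 0,"dz": 0,"rx": 0,"ry": 0,"rz": 2.4}]}}

```text
t: 45.78
eef_pos: [511.3, -376.8, 344.4]
tcp_rot: [-3.138, -0.001, 0.458]
ft_force: [0.0, 1.5, 0.5]
opening: 0.123
```

```bash
python3 - <<'E'
from h import *
c=cam("wrist","w43.png")
togo([511.3,-376.2,174]); print(env.state()["moment"],env.state()["tau"][5])
E
```

```text
shift [ 0.3 -0.5 -0.9] rot [-0.029 -0.006  0.   ] | pos [ 511.3 -376.8  344.4] g [ 511.1 -376.3  173.1] rpy [-3.139e+00 -1.000e-03  4.540e-01] t 45.83 op 0.126 F [-0.5 -1.3  0.8] j [-0.74  0.57  1.6   0.    0.98  0.38]
[-0.11782319 -0.06479634  0.7954178 ] 0.08241173112764955
```

View pics/w43.png

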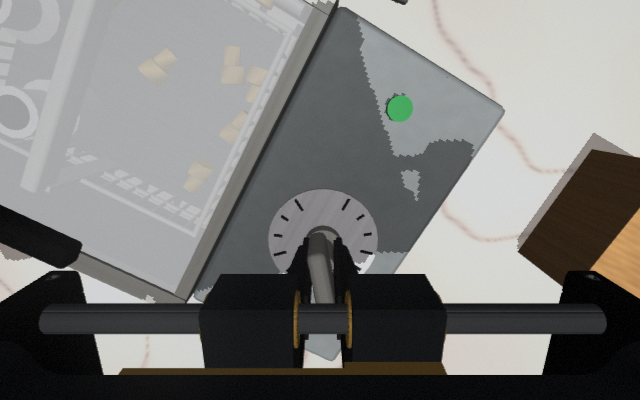

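Call:
{"fn": "play_rows", "kwargs": {"increments": [{"dx": 0,"dy": 0,"dz": 0,"rx": 0,"ry": 0,"rz": 0.3},{"dx": 0,"dy": 0,"dz": 0,"rx": 0,"ry": 0,"rz": 0.3},{"dx": 0,"dy": 0,"dz": 0,"rx": 0,"ry": 0,"rz": 0.3},{"dx": 0,"dy": 0,"dz": 0,"rx": 0,"ry": 0,"rz": 0.3}]}}

```text
t: 46.17
eef_pos: [511.2, -376.8, 344.4]
tcp_rot: [-3.138, -0.0, 0.425]
ft_force: [-2.6, -0.3, 0.8]
opening: 0.128
```

Call:
{"fn": "play_rows", "kwargs": {"increments": [{"dx": 0,"dy": 0,"dz": 0,"rx": 0,"ry": 0,"rz": 0},{"dx": 0,"dy": 0,"dz": 0,"rx": 0,"ry": 0,"rz": 0},{"dx": 0,"dy": 0,"dz": 0,"rx": 0,"ry": 0,"rz": 0},{"dx": 0,"dy": 0,"dz": 0,"rx": 0,"ry": 0,"rz": 0},{"dx": 0,"dy": 0,"dz": 0,"rx": 0,"ry": 0,"rz": 0},{"dx": 0,"dy": 0,"dz": -20,"rx": 0,"ry": 0,"rz": 0},{"dx": 0,"dy": 0,"dz": -45,"rx": 0,"ry": 0,"rz": 0},{"dx": 0,"dy": 0,"dz": -67,"rx": 0,"ry": 0,"rz": 0}], "fingers": 0.5}}

```text
t: 46.83
eef_pos: [511.3, -377.0, 412.3]
tcp_rot: [-3.138, -0.0, 0.425]
ft_force: [-0.4, 0.3, 0.3]
opening: 0.496
```

```bash
python3 - <<'E'
from h import *
c=cam("wrist","w44.png",(260,150,390,270),6)
togo([511.3,-376.2,174]); print(env.state()["moment"])
E
```

```text
shift [-0.  -1.1 71.7] rot [ 0.022 -0.025 -0.   ] | pos [ 511.5 -377.1  417. ] g [ 512.1 -377.3  245.7] rpy [ 3.139e+00 -3.000e-03  4.250e-01] t 46.88 op 0.501 F [0.2 0.3 3.8] j [-0.74  0.49  1.52  0.    1.13  0.41]
[-0.05566997  0.03663553  0.02137568]
```

View pics/w44.png

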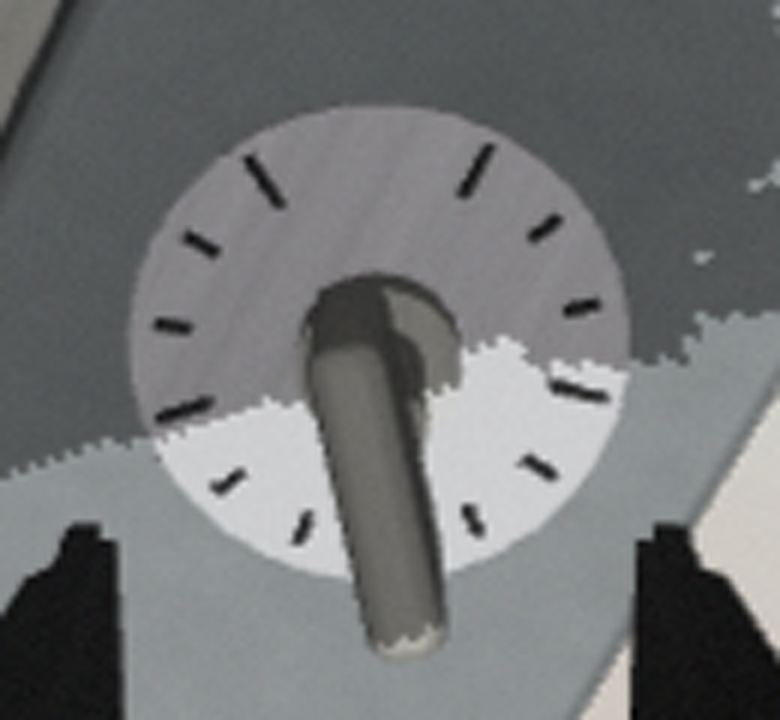

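Call:
{"fn": "play_rows", "kwargs": {"increments": [{"dx": 0,"dy": -1,"dz": 15,"rx": 0,"ry": 0,"rz": -0.8},{"dx": 0,"dy": -1,"dz": 35,"rx": 0,"ry": 0,"rz": -1.6},{"dx": 0,"dy": -1,"dz": 55,"rx": 0,"ry": 0,"rz": -1.6},{"dx": 0,"dy": -1,"dz": 71,"rx": 0,"ry": 0,"rz": -1.6},{"dx": 0,"dy": -1,"dz": 71,"rx": 0,"ry": 0,"rz": -1.6}]}}

```text
t: 47.3
eef_pos: [511.0, -376.0, 342.9]
tcp_rot: [-3.14, -0.001, 0.593]
ft_force: [-0.3, 0.1, -0.6]
opening: 0.502
```

Call:
{"fn": "play_rows", "kwargs": {"increments": [{"dx": 0,"dy": 0,"dz": 0,"rx": 0,"ry": 0,"rz": 0},{"dx": 0,"dy": 0,"dz": 0,"rx": 0,"ry": 0,"rz": 0},{"dx": 0,"dy": 0,"dz": 0,"rx": 0,"ry": 0,"rz": 0},{"dx": 0,"dy": 0,"dz": 0,"rx": 0,"ry": 0,"rz": 0},{"dx": 0,"dy": 0,"dz": 0,"rx": 0,"ry": 0,"rz": 0},{"dx": 0,"dy": 0,"dz": 0,"rx": 0,"ry": 0,"rz": 0},{"dx": 0,"dy": 0,"dz": 0,"rx": 0,"ry": 0,"rz": 0},{"dx": 0,"dy": 0,"dz": 0,"rx": 0,"ry": 0,"rz": 0}], "fingers": 0.0}}

```text
t: 47.97
eef_pos: [511.2, -376.2, 343.4]
tcp_rot: [-3.141, -0.001, 0.593]
ft_force: [0.5, -1.1, 2.5]
opening: 0.108
```

Call:
{"fn": "play_rows", "kwargs": {"increments": [{"dx": 0,"dy": 0,"dz": 0,"rx": 0,"ry": 0,"rz": 0.5},{"dx": 0,"dy": 0,"dz": 0,"rx": 0,"ry": 0,"rz": 1.0},{"dx": 0,"dy": 0,"dz": 0,"rx": 0,"ry": 0,"rz": 1.5},{"dx": 0,"dy": 0,"dz": 0,"rx": 0,"ry": 0,"rz": 1.5}]}}

```text
t: 48.3
eef_pos: [511.2, -376.1, 343.4]
tcp_rot: [-3.141, -0.001, 0.435]
ft_force: [1.2, -1.0, 0.8]
opening: 0.124
```

```bash
python3 - <<'E'
from h import *
togo([511.3,-376.2,174]); print(env.state()["moment"])
E
```

```text
shift [ 0.   0.1 -1.9] rot [-0.004 -0.01   0.   ] | pos [ 511.2 -376.1  343.4] g [ 511.3 -376.   172.1] rpy [-3.141e+00 -1.000e-03  4.350e-01] t 48.3 op 0.124 F [ 1.2 -1.   0.8] j [-0.74  0.57  1.6   0.    0.97  0.4 ]
[-0.15478002 -0.13563388  0.89512881]
```

Moment 0.9 N·m at once and wing skews in the jaws again: the key is at its stop. Release and check everything.

Call:
{"fn": "play_rows", "kwargs": {"increments": [{"dx": 0,"dy": 0,"dz": 0,"rx": 0,"ry": 0,"rz": 0},{"dx": 0,"dy": 0,"dz": 0,"rx": 0,"ry": 0,"rz": 0},{"dx": 0,"dy": 0,"dz": 0,"rx": 0,"ry": 0,"rz": 0},{"dx": 0,"dy": 0,"dz": 0,"rx": 0,"ry": 0,"rz": 0},{"dx": 0,"dy": 0,"dz": 0,"rx": 0,"ry": 0,"rz": 0},{"dx": 0,"dy": 0,"dz": -25,"rx": 0,"ry": 0,"rz": 0},{"dx": 0,"dy": 0,"dz": -60,"rx": 0,"ry": 0,"rz": 0},{"dx": 0,"dy": 0,"dz": -95,"rx": 0,"ry": 0,"rz": 0}], "fingers": 0.5}}

```text
t: 48.97
eef_pos: [511.1, -376.2, 438.9]
tcp_rot: [-3.139, -0.0, 0.435]
ft_force: [-0.2, -0.4, -0.5]
opening: 0.497
```

Call:
{"fn": "play_rows", "kwargs": {"increments": [{"dx": -30,"dy": 20,"dz": -10,"rx": 0,"ry": 0,"rz": 0},{"dx": -60,"dy": 35,"dz": -20,"rx": 0,"ry": 0,"rz": 0},{"dx": -90,"dy": 55,"dz": -30,"rx": 0,"ry": 0,"rz": 0},{"dx": -120,"dy": 75,"dz": -30,"rx": 0,"ry": 0,"rz": 0},{"dx": -150,"dy": 95,"dz": -30,"rx": 0,"ry": 0,"rz": 0},{"dx": -180,"dy": 115,"dz": -30,"rx": 0,"ry": 0,"rz": 0},{"dx": -180,"dy": 115,"dz": -30,"rx": 0,"ry": 0,"rz": 0}]}}

```text
t: 49.55
eef_pos: [392.8, -560.9, 467.9]
tcp_rot: [-3.139, 0.001, 0.431]
ft_force: [0.6, 0.3, 0.5]
opening: 0.5
```

```bash
python3 - <<'E'
from h import *
togo([511.3,-376.2,174])
c=cam("top","t50.png");c=cam("top","t50b.png",(350,110,530,260),4);c=cam("scene","s50.png",(110,160,320,310),3.8)
E
```

```text
shift [ 184.9 -118.   122.7] rot [-0.022  0.009 -0.   ] | pos [ 392.8 -560.9  467.9] g [ 392.5 -560.6  296.6] rpy [-3.139e+00  1.000e-03  4.310e-01] t 49.55 op 0.5 F [0.6 0.3 0.5] j [-1.06  0.53  1.31 -0.    1.3   0.08]
```

View pics/t50.png

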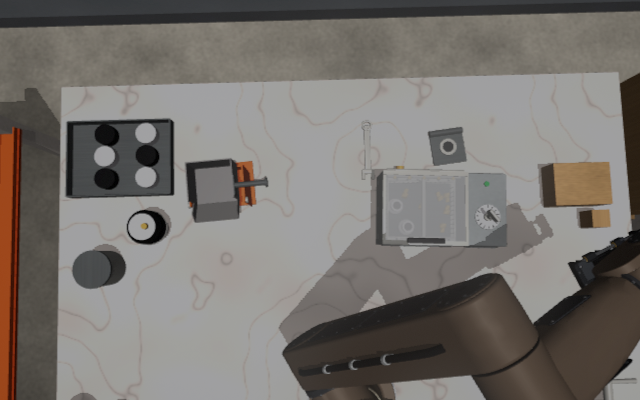

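View pics/t50b.png

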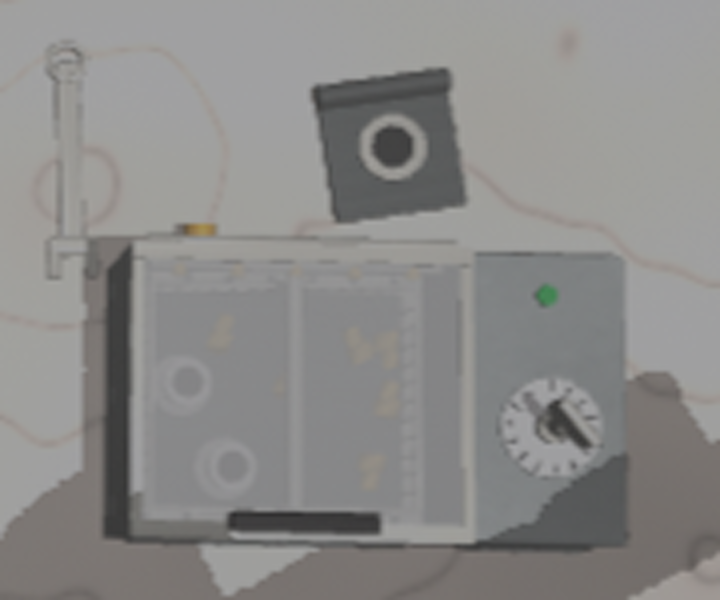

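View pics/s50.png

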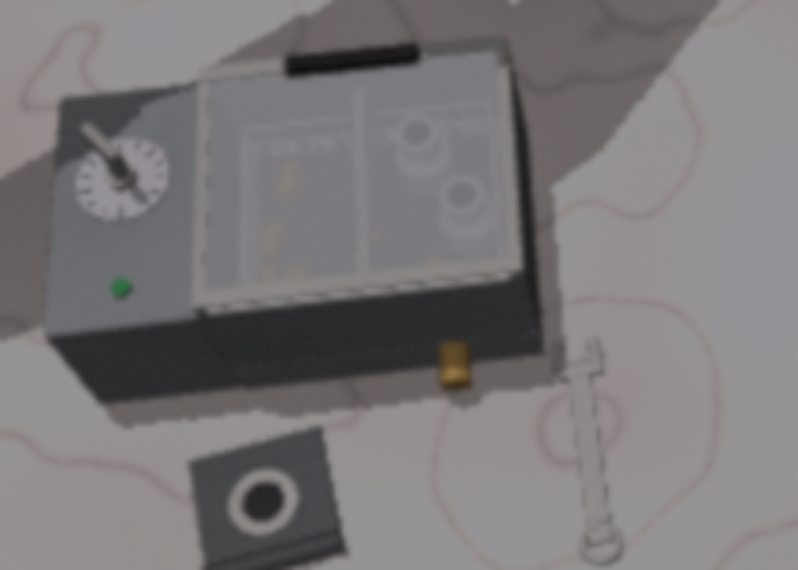

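```bash
python3 - <<'E'
from h import *
t=cam("top");s=cam("scene")
B=lambda u,v:(350+(u+.5)/4-.5,110+(v+.5)/4-.5)
SB=lambda u,v:(110+(u+.5)/3.8-.5,160+(v+.5)/3.8-.5)
for a,b in [((187,381),(464,193)),((232,467),(418,132))]:
    print(onz(t,*B(*a),103).round(1), onz(s,*SB(*b),103).round(1), tri(t,B(*a),s,SB(*b)))
# expected left wall at z90
ex=np.array([.9988,-.048]);ey=np.array([.048,.9988]);w=np.array([542,-205.5])
for a in [(187,381),(232,467)]:
    p=onz(t,*B(*a),103)[:2]-w; print(p@ex,p@ey)
togo([511,-376,174])
E
```

```text
[ 551.9 -137.1  103. ] [ 551.9 -134.8  103. ] (array([ 552.0087657 , -135.8404459 ,  103.63646957]), np.float64(2.2434205007036114))
[ 491.4 -165.5  103. ] [ 492.7 -164.3  103. ] (array([ 491.56103514, -165.11820378,  101.32905085]), np.float64(1.3175572968649993))
6.6454819384303665 68.81796377423409
-52.427516789219666 37.5550807890139
shift [ 179.1 -114.3  123.8] rot [-0.026 -0.004  0.   ] | pos [ 397.  -555.5  468.7] g [ 396.9 -555.1  297.4] rpy [-3.139 -0.     0.436] t 49.8 op 0.498 F [-0.7 -0.2  0.5] j [-1.05  0.53  1.32  0.    1.3   0.09]
```

```bash
python3 - <<'E'
from h import *
print(env.state()["qvel"].round(4)); print(env.job_done())
E
```

```text
[ 0.0075 -0.0043  0.0004 -0.0025  0.0007 -0.0018]
the job is handed in; nothing more can be done
None
```

The job is handed in. The hand-in gave no verdict, so what follows is from my own checks.

**What I did**
- I pulled the bin to its stop and held it there, then let it back home empty. All six fittings landed in the basket.
- I put both sleeves present in the basket's left bay, set the basket on the grate and shut the lid.
- I wound the key clockwise about 5.2 rad in two long holds. A third hold met the stop at once, at about 0.9 N m.

**Last checks**
- **Basket:** before the lid shut, it measured about 4 mm from the chamber's centre and looked flat.
- **Lid:** the pictures show it closed. I did not measure its angle.
- **Fittings:** all six showed in the basket before the lid shut. Through the clear lid they still appear inside, but I did not count them one by one.
- **Sleeves:** both stand upright inside the basket. One moved a few centimetres after loading, without the robot near it, and now stands close to the side wall, about 69 mm off the basket's centre line.
- **Bin and bystanders:** the bin looks home in the pictures. The air spring, flange plate and wrench look unmoved.
- **Robot:** it stood clear of everything.

**Disagreements**
- The wrist force reached about 80 N when I pressed the lid shut. The limit is 120 N.
- I read the key's travel from its angle in the pictures and from the wrist moment at the stop, so its exact angle is not known.

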